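# Put the turning templates and spanners away

## Task

The turning job is finished, so put its tools back. Lift the plywood templates off the pegs of the spanner rack and lay each one in the place of its own colour in the fitted tray, its hole at the same end as in the painted outline, so that they interlock and lie flush with the rim; hang every spanner left lying about by its ring eye on a peg of its own, resting against the rack's board. Leave the oil can where it stands.

Things in the scene. Friction and masses are not known exactly. Their poses are not given: they have to be found in the camera images.
- rack: wooden spanner rack fixed to the bench, 128 x 236 mm: a flat board sloping up at 35 degrees along rack +x (away from the robot), with three pegs square to it, 75 mm apart along y. Origin: centre of its underside; z up. The board's face runs 150 mm up the slope from x = -60 mm, 22 mm high; its normal is (-sin 35, 0, cos 35). Dark spanner shapes are painted below the pegs; a peg takes one thing.
- tray: dark wooden fitted tray fixed to the bench, 124 x 149 mm; walls 8 mm thick, 14 mm high; floor 4 mm thick. Origin: centre of its underside; x along the templates' length (recess 108 mm long), y across the three places. Each place is painted on the floor as its template's outline, in the colour of that template's grip. Seated templates (10 mm thick) are flush with the rim.
- peg_0 (a point): foot of the rack's left peg (as the robot sees it), on its axis, on the face of the board. The peg is 8 mm thick and stands 33 mm out along the board's normal. Axes as the rack's.
- peg_1 (a point): foot of the rack's middle peg (as the robot sees it), on its axis, on the face of the board. The peg is 8 mm thick and stands 33 mm out along the board's normal. Axes as the rack's.
- peg_2 (a point): foot of the rack's right peg (as the robot sees it), on its axis, on the face of the board. The peg is 8 mm thick and stands 33 mm out along the board's normal. Axes as the rack's.
- template_red_mid (a point): light plywood template, oxide-red grip, 104 x 32..48 x 10 mm, hung on a peg, flat on the board. Point: mid length, 5 mm above the underside; x to the hole end, z out of the grip side. Over the point, on the ply, stands a grip bar 40 (along x) x 14 x 24 mm high. Contoured long edges interlock in the tray with 3 mm gaps; lower edges bevelled 1.5 mm. None while held or if absent today.
- template_red_hole (a point): centre of the 18 mm hole in the oxide-red template, 37 mm along +x from its mid point, half-way through the ply.
- place_red (a point): the oxide-red place in the tray: where template_red_mid lies when that template is flush in its place (5 mm above the tray's floor). Axes as the tray's; the template's x runs the same way as the tray's x.
- template_ochre_mid (a point): light plywood template, ochre-yellow grip, 104 x 32..48 x 10 mm, hung on a peg, flat on the board. Point: mid length, 5 mm above the underside; x to the hole end, z out of the grip side. Over the point, on the ply, stands a grip bar 40 (along x) x 14 x 24 mm high. Contoured long edges interlock in the tray with 3 mm gaps; lower edges bevelled 1.5 mm. None while held or if absent today.
- template_ochre_hole (a point): centre of the 18 mm hole in the ochre-yellow template, 37 mm along +x from its mid point, half-way through the ply.
- place_ochre (a point): the ochre-yellow place in the tray: where template_ochre_mid lies when that template is flush in its place (5 mm above the tray's floor). Axes as the tray's; the template's x runs the same way as the tray's x.
- template_blue_mid (a point): light plywood template, slate-blue grip, 104 x 32..48 x 10 mm, hung on a peg, flat on the board. Point: mid length, 5 mm above the underside; x to the hole end, z out of the grip side. Over the point, on the ply, stands a grip bar 40 (along x) x 14 x 24 mm high. Contoured long edges interlock in the tray with 3 mm gaps; lower edges bevelled 1.5 mm. None while held or if absent today.
- template_blue_hole (a point): centre of the 18 mm hole in the slate-blue template, 37 mm along +x from its mid point, half-way through the ply.
- place_blue (a point): the slate-blue place in the tray: where template_blue_mid lies when that template is flush in its place (5 mm above the tray's floor). Axes as the tray's; the template's x runs the same way as the tray's x.
- spanner_0_mid (a point): steel combination spanner lying flat on the bench, about 132 mm long, 9 mm thick. Point: middle of its shank (15 mm wide, some 60 mm of it free), half-way up (4.5 mm above the underside). x points along the shank to the ring eye, z out of the upper face. None while held or if absent.
- spanner_0_eye (a point): centre of the ring eye (bore 20 mm, outside 35 mm, 9 mm thick) of spanner_0, 50 mm along +x from its mid point.
- spanner_1_mid (a point): steel combination spanner lying flat on the closed wooden instrument box (37 mm high) at the left front of the bench, about 126 mm long, 9 mm thick. Point: middle of its shank (15 mm wide, some 60 mm of it free), half-way up (4.5 mm above the underside). x points along the shank to the ring eye, z out of the upper face. None while held or if absent.
- spanner_1_eye (a point): centre of the ring eye (bore 20 mm, outside 35 mm, 9 mm thick) of spanner_1, 47 mm along +x from its mid point.
- spanner_2_mid (a point): steel combination spanner lying flat on the bench in front of the lathe, about 138 mm long, 9 mm thick. Point: middle of its shank (15 mm wide, some 60 mm of it free), half-way up (4.5 mm above the underside). x points along the shank to the ring eye, z out of the upper face. None while held or if absent.
- spanner_2_eye (a point): centre of the ring eye (bore 20 mm, outside 35 mm, 9 mm thick) of spanner_2, 53 mm along +x from its mid point.
- oil_can: red oil can, 68 mm across and 118 mm high, standing on the bench behind the tray; origin under its centre. To be left alone.

How it is judged:
At the end, for the whole second after the job is handed in: each template present: its mid within 6 mm of its own place, at most 2.5 mm proud, level within 0.06 rad, hole at the tray's +x end; each spanner present: eye centre within 10 mm of a peg's foot (peg through it, nothing under it), shank middle hanging lower than 85 mm above the bench (horizontal distance between template_red_mid and place_red below 0.006 m and z of template_red_mid in the frame of place_red below 0.0025 m and angle between each of template_red_mid, template_ochre_mid, template_blue_mid's own z axis and vertical below 0.06 rad and x of each of template_red_hole, template_ochre_hole, template_blue_hole in the frame of tray above 0.025 m and horizontal distance between template_ochre_mid and place_ochre below 0.006 m and z of template_ochre_mid in the frame of place_ochre below 0.0025 m and horizontal distance between template_blue_mid and place_blue below 0.006 m and z of template_blue_mid in the frame of place_blue below 0.0025 m and (distance between spanner_0_eye and peg_0 below 0.01 m or distance between spanner_0_eye and peg_1 below 0.01 m or distance between spanner_0_eye and peg_2 below 0.01 m) and height (world z) of each of spanner_0_mid, spanner_1_mid, spanner_2_mid below 0.085 m and (distance between spanner_1_eye and peg_0 below 0.01 m or distance between spanner_1_eye and peg_1 below 0.01 m or distance between spanner_1_eye and peg_2 below 0.01 m) and (distance between spanner_2_eye and peg_0 below 0.01 m or distance between spanner_2_eye and peg_1 below 0.01 m or distance between spanner_2_eye and peg_2 below 0.01 m)); the robot touches nothing.
It fails at once if the oil can is shifted by more than 30 mm (distance of oil_can from where it was at the start of the episode above 0.03 m).
Of template_red, template_ochre, template_blue only 2 to 3 are there at a start; the rules pass over those that are not, and their reading is None.
Of spanner_0, spanner_1, spanner_2 only 2 to 3 are there at a start; the rules pass over those that are not, and their reading is None.
At some moment in a run one of spanner_0 may be knocked a few centimetres aside while the robot is not near it.
Once in a run the grip may slacken for a moment while it holds something.
It also fails if it takes over 208 s, if anything falls off the work surface, if the arm or the gripper's body presses on something with over 40 N, if the wrist force passes 120 N, or if a joint passes its speed limit or range.

## Robot

A 6-joint arm with a two-finger parallel gripper is mounted at the origin on a cart in front of the work surface, level with it; the furniture and walls round the work are solid. World frame = base frame: x ahead of the robot, y to its left, z up, the work surface at z = 0. Lengths are in m, angles in rad, forces in N, time in s.
With the tool pointing down it reaches from about 0.35 to 0.775 m from the base axis. Payload 5.5 kg.
Tool frame: the origin (TCP) lies at the very end of the fingers, on their centre line; the grasp point (between the pads) lies env.grasp_offset behind it (env.grasp_offset is the distance from the TCP to the grasp point, in m); x points along the fingers, y is the direction in which the jaws open and shut, and the axes are right-handed (so a half turn about x gives the same grasp; the last joint's range is limited). The gripper opens to 85 mm and grips with 20 to 120 N. Pads are 22 mm wide; open, the fingers measure 114 mm over their backs; the gripper's body (76 mm by 85 mm) begins 54 mm behind the grasp point. The pads swing forward as they close: fully open they stand 13 mm farther back than shut.
Start: joints at [-1.461, 0.313, 0.046, 1.304, 0, 1.431], TCP at [0.142, -0.557, 0.231] pointing down, gripper open.
Joint ranges: [-2.76, 2.76], [-0.86, 1.69], [-1.03, 1.26], [-2.2, 2.34], [-1.47, 1.5], [-3.14, 3.14]. Speed limits (rad/s): [2.57, 2.57, 3.14, 3.14, 3.14, 3.14].

## Interface

Orientations are given as a unit quaternion [w, x, y, z].
In Python, from workcell import get_state, viewer, job, env gives the robot as it stands.
- The arm moves only by the tool send_rows, never from a script. Its argument "plan" is a list of rows, each a list of 6 numbers: the shift along the tool's x, y, z in mm, then the turn, a rotation vector about the tool's x, y, z in degrees. A call has exactly 10 rows; each row is the pose to reach, as a shift and turn from the pose commanded when the call began, along the tool's axes at that moment; what a row does not reach only later rows make up. A row lasts 1/8 s, in which the tool goes at most 62.5 mm and 10.7 degrees, less where a joint would pass 70% of its speed; a pose out of reach is approached as far as the arm can. A call with a gripper value outside its range is refused whole. "claw" is the finger opening in mm, from 0 to 85.4, set as the call begins (left out, the last holds). The fingers move at their own pace and stop on an object; "newtons" is the grip in N (left out, the last holds). Time passes only in rows, so rows that repeat a pose let the fingers close, or fill a call up. It gives the time, the measured TCP pose, the force and the opening at its end, in the units of the state.
- get_state(): the state, without advancing time (a new reading comes with each control period).
- viewer.read_camera(name): name is "scene" or "top"; returns a dict with "frame" (420x560x3 uint8, blue, green, red), "mtx" (3x3 intrinsics, pixels), "rvec" (rotation vector, rad) and "tvec" (3), from world to camera coordinates, as OpenCV has them. Camera axes: x right, y down, z forward; pixel columns grow to the right and rows downward; lengths in m; the calibration is good to about 2 mm. A picture is of the moment at which its call begins. There is no depth.
- job.hand_in(): hands the job in, once; it reports no verdict.
The state is a dict: "clock": time; "joint_pos": joint angles; "qvel": joint speeds; "tau": joint torques, N m; "tcp_pos": TCP position; "orientation": TCP orientation; "wrist_force": force on the tool from outside, world axes, zero at the start; "ft_torque": the same for the moment, N m; "finger_gap": finger opening in m.
Only numpy, scipy, OpenCV 4.12 (cv2) and the standard library are available. Lean on these libraries where they do the work, as an engineer would, in place of code of your own. Each camera call takes 0.05 s, during which the arm holds its last target.

## Working session

There is one attempt and no reset: what is moved stays moved. The work goes in short steps, Python scripts to look and compute and a tool call to move; the robot and the scene stay as the last step left them, time stands still between calls to the robot, and variables do not carry over. Pictures are saved under pics/ and viewed, and the job is handed in when it is done.

Besides the shell and the picture viewer there is one more tool, called after ">>>" as name(argument=value, ...), one argument or row to a line, values as JSON. send_rows: Moves the arm, as the interface text tells. Its arguments: {"type":"object","properties":{"plan":{"type":"array"},"claw":{"type":"number"},"newtons":{"type":"number"}},"required":["plan"]}

```bash
ls -la; mkdir -p pics; cat > h.py <<'E'
import numpy as np, cv2
from workcell import get_state, viewer, job, env
from scipy.spatial.transform import Rotation as R
def cam(n):
    d=viewer.read_camera(n); return d
def ray(d,px):
    K=np.array(d["mtx"]);Rm=cv2.Rodrigues(np.array(d["rvec"],float))[0];t=np.array(d["tvec"],float).ravel()
    px=np.atleast_2d(px).astype(float)
    v=np.c_[px,np.ones(len(px))]@np.linalg.inv(K).T
    return -Rm.T@t, v@Rm
def onplane(d,px,z):
    o,v=ray(d,px); return o+v*((z-o[2])/v[:,2])[:,None]
def onpl(d,px,p0,n):
    o,v=ray(d,px); return o+v*(((p0-o)@n)/(v@n))[:,None]
def proj(d,P):
    return cv2.projectPoints(np.atleast_2d(P).astype(float),np.array(d["rvec"],float),np.array(d["tvec"],float),np.array(d["mtx"],float),None)[0].reshape(-1,2)
E
python3 - <<'E'
from h import *
for n in("scene","top"):
    d=cam(n); cv2.imwrite(f"pics/{n}0.png",cv2.resize(d["frame"],(800,600),interpolation=cv2.INTER_CUBIC))
    o,_=ray(d,[0,0]);print(n,o,d["mtx"])
print(env.grasp_offset,get_state())
E
```

```text
total 12
drwxr-xr-x  3 agent agent 4096 Dec  6 03:39 .
drwxr-xr-x 23 root  root  4096 Dec  6 03:39 ..
drwxr-xr-x  2 agent agent 4096 Dec  6 03:39 pics
scene [0.19933462 0.73840463 0.89685434] [[381.87461005   0.         282.40636432]
 [  0.         381.87461005 211.62241424]
 [  0.           0.           1.        ]]
top [0.37689878 0.0478825  1.39047859] [[476.78402262   0.         280.71030374]
 [  0.         476.78402262 207.62892663]
 [  0.           0.           1.        ]]
0.0187 {'clock': 0.1, 'joint_pos': array([-1.46062638e+00,  3.13936332e-01,  4.51112780e-02,  1.30357100e+00,
       -1.63671119e-05,  1.43121875e+00]), 'qvel': array([ 0.00099325, -0.00276327,  0.00290513, -0.00142516,  0.00060593,
       -0.00140989]), 'tau': array([ 7.74254186e-04, -4.81726599e+01,  2.99243134e+01,  1.27136262e-02,
       -1.43117654e-04, -7.45216710e-06]), 'tcp_pos': array([ 0.14206679, -0.55672542,  0.23049939]), 'orientation': array([ 0.08750414,  0.70160313,  0.08863537, -0.70159807]), 'wrist_force': array([-0.43499538, -0.92605262, -0.32129367]), 'ft_torque': array([-0.06642179,  0.01835202, -0.01049031]), 'finger_gap': 0.08507779254244087}
```

View pics/scene0.png

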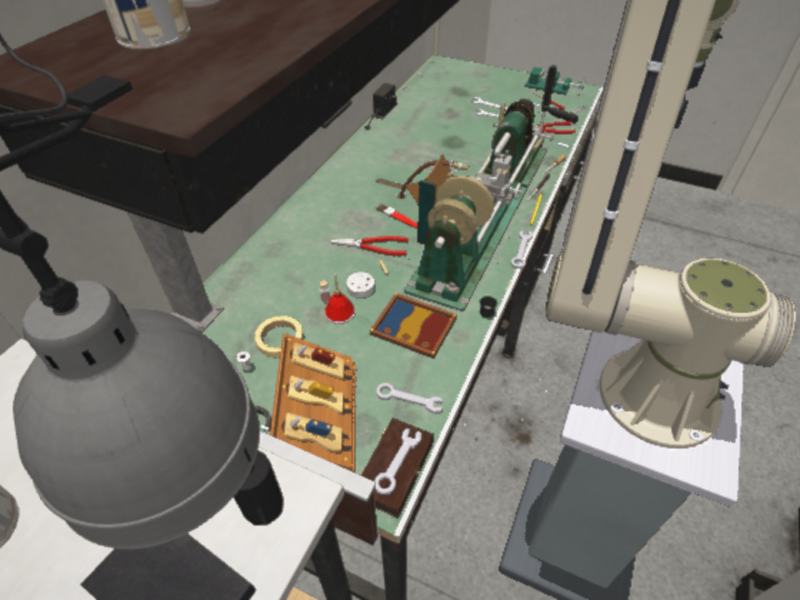

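View pics/top0.png

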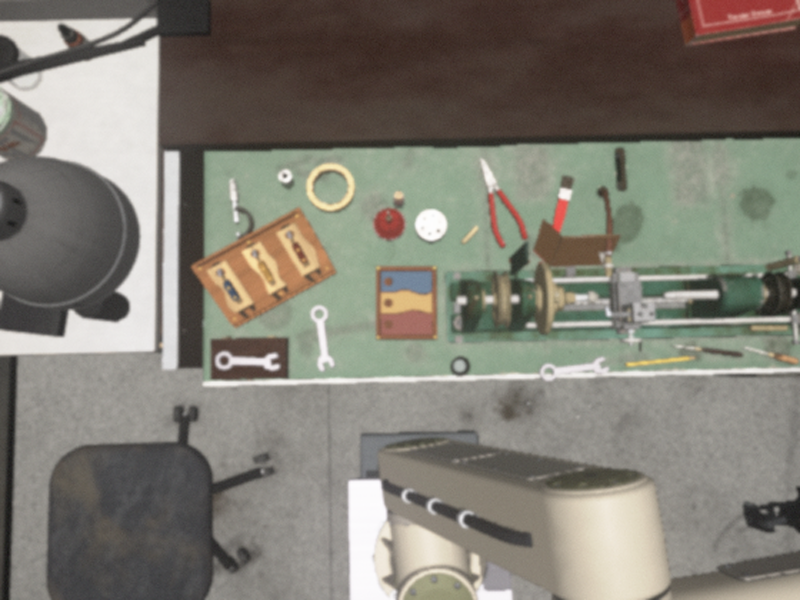

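The two pictures show all three templates on the rack (top view, ~(270,265)). Spanners lie on the box (250,360), on the bench (320,335) and in front of the lathe (575,368). The tray is at (407,302) with the painted holes at its left end, and the oil can is at (389,222).

```bash
python3 - <<'E'
from h import *
d=cam("top");f=d["frame"]; np.save("top.npy",f)
c=f[130:280,125:325]; cv2.imwrite("pics/top1.png",cv2.resize(c,(800,600),interpolation=cv2.INTER_CUBIC))
c=f[170:280,305:445]; cv2.imwrite("pics/top2.png",cv2.resize(c,(764,600),interpolation=cv2.INTER_CUBIC))
d=cam("scene");f=d["frame"]
c=f[195:360,170:390]; cv2.imwrite("pics/scene1.png",cv2.resize(c,(800,600),interpolation=cv2.INTER_CUBIC))
E
```

```text
(no output)
```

View pics/top1.png

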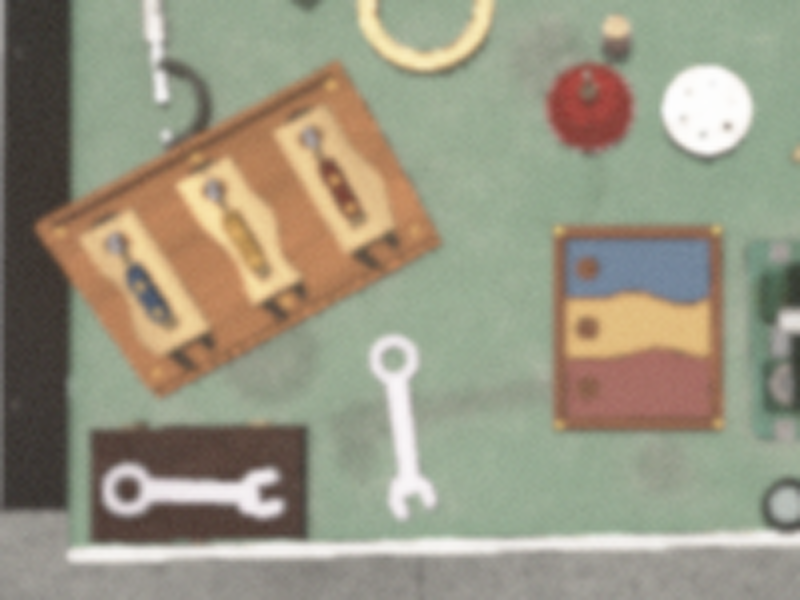

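View pics/top2.png

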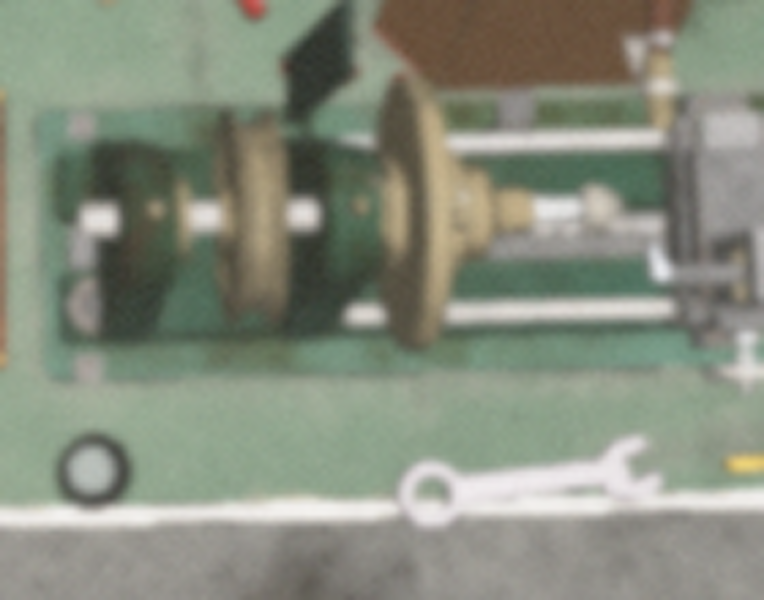

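View pics/scene1.png

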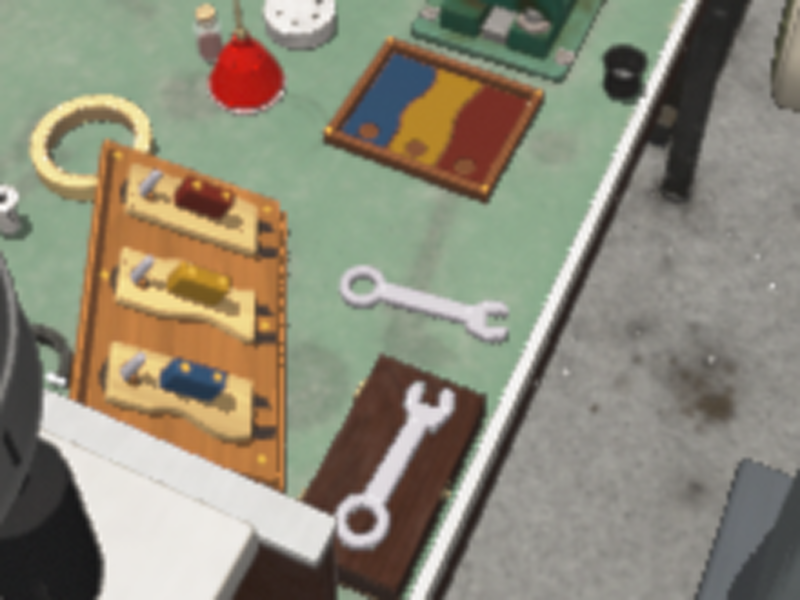

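```bash
python3 - <<'E'
from h import *
f=np.load("top.npy");hsv=cv2.cvtColor(f,cv2.COLOR_BGR2HSV)
d=cam("top")
def s(n,cx,cy): # crop coords top1 /4
    x,y=int(125+cx/4),int(130+cy/4); print(n,(x,y),hsv[y,x])
for n,a in dict(board=(250,280),board2=(390,200),tray_rim=(640,424),rimL=(562,330),green=(480,330),blue=(640,265),och=(650,330),red=(650,390),sp=(250,490),sp0=(402,430),box=(200,520),grB=(145,295),grO=(240,240),grR=(340,185),ply=(190,320)).items(): s(n,*a)
def bb(m,roi):
    mm=np.zeros_like(m);x0,y0,x1,y1=roi;mm[y0:y1,x0:x1]=m[y0:y1,x0:x1]
    return mm
H,S,V=[hsv[...,i].astype(int) for i in range(3)]
notgreen=(((H<40)|(H>95))).astype(np.uint8)*255
# tray
m=bb(notgreen,(258,180,310,242)); m=cv2.morphologyEx(m,cv2.MORPH_OPEN,np.ones((3,3)))
c=max(cv2.findContours(m,0,1)[0],key=cv2.contourArea); r=cv2.minAreaRect(c);b=cv2.boxPoints(r)
P=onplane(d,b,.014);print("tray",r);print(P.round(4)); print("len",np.linalg.norm(P-np.roll(P,1,0),axis=1),P.mean(0))
for n,lo,hi in(("blue",95,125),("och",18,26)):
    m=bb(((H>lo)&(H<hi)&(S>60)).astype(np.uint8)*255,(262,185,306,240))
    ys,xs=np.nonzero(m);print(n,len(xs),onplane(d,[[xs.mean(),ys.mean()]],.004),xs.min(),xs.max(),ys.min(),ys.max())
# rack
m=bb(((H<22)&(S>70)).astype(np.uint8)*255,(130,140,240,232));m=cv2.morphologyEx(m,cv2.MORPH_OPEN,np.ones((3,3)))
cv2.imwrite("pics/mk.png",m[130:280,125:325])
c=max(cv2.findContours(m,0,1)[0],key=cv2.contourArea);print("rack",cv2.boxPoints(cv2.minAreaRect(c)),cv2.contourArea(c))
q=cv2.approxPolyDP(cv2.convexHull(c),5,True);print(q.reshape(-1,2))
E
```

```text
board (187, 200) [ 21  89 242]
board2 (222, 180) [ 14 112 202]
tray_rim (285, 236) [ 11 102 140]
rimL (265, 212) [ 13 113 154]
green (245, 212) [ 54  36 170]
blue (285, 196) [106  63 155]
och (287, 212) [ 19 109 225]
red (287, 227) [  4  99 167]
sp (187, 252) [168   5 242]
sp0 (225, 237) [170   3 247]
box (175, 260) [ 6 73 84]
grB (161, 203) [109  33 108]
grO (185, 190) [ 18 136 190]
grR (210, 176) [  9 127 131]
ply (172, 210) [ 20  88 237]
tray ((283.0, 212.0), (52.0, 46.0), 90.0)
[[ 0.578   0.1065  0.014 ]
 [ 0.5747 -0.0275  0.014 ]
 [ 0.4235 -0.0231  0.014 ]
 [ 0.4267  0.1095  0.014 ]]
len [0.15134226 0.13405139 0.15130948 0.13261302] [0.50073046 0.04137067 0.014     ]
blue 212 [[0.54532925 0.02510687 0.004     ]] 273 300 191 203
och 278 [[0.50816977 0.03601521 0.004     ]] 263 305 186 237
rack [[131.33484 185.05046]
 [209.75229 142.8257 ]
 [235.60092 190.83028]
 [157.18347 233.05504]] 4442.0
[[210 146]
 [234 191]
 [164 228]
 [133 185]]
```

View pics/mk.png

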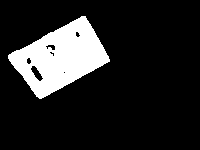

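```bash
python3 - <<'E'
from h import *
fs=[cam("top")["frame"].astype(float) for _ in range(4)];d=cam("top")
f=np.mean(fs,0);np.save("topm.npy",f)
sc=f.astype(np.float32)
g=f[...,1]-f[...,2] # green-red
print("left/right g-r, rows193-203, 207-216,221-232")
for a,b in((193,200),(207,216),(222,232)):
    p=g[a:b].mean(0);print(np.round(p[258:270]),np.round(p[298:312]))
print("top/bot cols 270-280, 290-300")
for a,b in((270,280),(290,300)):
    p=g[:,a:b].mean(1);print(np.round(p[182:193]),np.round(p[230:242]))
    p=f[:,a:b,2].mean(1);print(np.round(p[182:193]),np.round(p[230:242]))
p=f[207:216].mean(0)[:,1];print(np.round(p[258:270]),np.round(p[298:312]))
E
```

```text
left/right g-r, rows193-203, 207-216,221-232
[ 18.  19.  18.  17.   8. -16. -33. -30. -10.   6.   5.  -9.] [ 18.  18.  17.  10. -12. -34. -34. -14.   7.  14.  15.  14.  13.  15.]
[ 18.  18.  18.  17.   7. -17. -36. -40. -40. -40. -38. -37.] [-36. -37. -37. -39. -39. -43. -40. -22.  -1.  10.  11.  10.   9.  11.]
[ 10.   9.   8.   7.  -1. -20. -36. -39. -42. -49. -51. -50.] [-56. -56. -55. -53. -48. -45. -41. -25.  -2.  11.  14.  14.  13.  12.]
top/bot cols 270-280, 290-300
[ 19.  19.  18.   9. -13. -34. -39. -19.   6.  16.  17.] [-53. -55. -55. -52. -46. -44. -36. -11.  10.  16.  17.  17.]
[147. 147. 148. 149. 149. 150. 144. 124. 115. 116. 117.] [162. 165. 165. 159. 150. 148. 140. 130. 137. 148. 151. 152.]
[ 20.  20.  19.  10. -11. -32. -37. -18.   7.  16.  18.] [-55. -55. -55. -50. -43. -42. -36. -14.   7.  13.  13.  12.]
[149. 149. 149. 146. 144. 145. 139. 121. 113. 115. 116.] [166. 165. 164. 155. 142. 142. 140. 131. 138. 148. 152. 151.]
[171. 170. 170. 167. 157. 133. 112. 115. 142. 168. 173. 158.] [187. 187. 186. 175. 146. 119. 112. 128. 154. 170. 174. 175. 171. 162.]
```

```bash
python3 - <<'E'
from h import *
d=cam("top");s=cam("scene")
f=np.load("topm.npy")
P=onplane(d,[[284.05,211.4],[262.7,211.4],[305.4,211.4],[284.05,185.9],[284.05,236.95]],.014);print(P.round(4))
e=np.arctan2(P[1,0]-P[2,0],P[1,1]-P[2,1]);print("yaw deg",90-np.degrees(e))
fs=np.mean([cam("scene")["frame"].astype(float) for _ in range(4)],0);np.save("scm.npy",fs)
# predicted tray corners in scene
c=P[0,:2];yaw=np.pi/2-e;x=np.array([np.cos(yaw),np.sin(yaw)]);y=np.array([-x[1],x[0]])
Q=np.array([[*(c+a*.062*x+b*.0745*y),.014] for a,b in((1,1),(1,-1),(-1,-1),(-1,1))])
im=cv2.resize(fs.astype(np.uint8)[195:275,245:365],(800,533),interpolation=cv2.INTER_CUBIC);k=800/120
q=(proj(s,Q)-[245,195]+.5)*k
cv2.polylines(im,[np.round(q).astype(int)],True,(255,255,255),1)
Q[:,2]=.014
Qi=np.array([[*(c+a*.054*x+b*.0665*y),.014] for a,b in((1,1),(1,-1),(-1,-1),(-1,1))])
cv2.polylines(im,[np.round((proj(s,Qi)-[245,195]+.5)*k).astype(int)],True,(0,255,0),1)
cv2.imwrite("pics/tr.png",im)
E
```

```text
[[ 0.502   0.0383  0.014 ]
 [ 0.5035  0.1002  0.014 ]
 [ 0.5005 -0.0236  0.014 ]
 [ 0.5766  0.0364  0.014 ]
 [ 0.428   0.0401  0.014 ]]
yaw deg 88.60227226900712
```

View pics/tr.png

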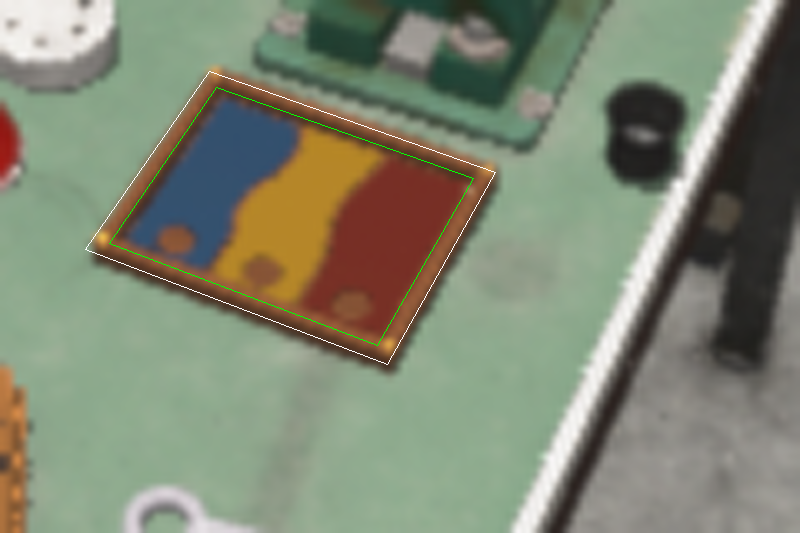

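```bash
python3 - <<'E'
from h import *
d=cam("top");f=np.load("topm.npy")
for name,y0,y1,in (("blue",191,202),("och",206,217),("red",221,232)):
    a=f[y0:y1,266:278]; bg=np.median(f[y0:y1,277:284].reshape(-1,3),0)
    w=np.linalg.norm(a-bg,axis=2);w=np.clip(w-0.4*w[2:-2,2:-2].max(),0,None);w[:1]=0;w[-1:]=0
    w[:, :1]=0
    ys,xs=np.mgrid[y0:y1,266:278];c=[(w*xs).sum()/w.sum(),(w*ys).sum()/w.sum()]
    print(name,np.round(c,2),onplane(d,[c],.004).round(4));print(w.astype(int)) if name!="x" else 0
E
```

```text
blue [271.48 196.65] [[0.5472 0.0739 0.004 ]]
[[ 0  0  0  0  0  0  0  0  0  0  0  0]
 [ 0  0  0  0  0  0  0  0  0  0  0  0]
 [ 0  0  0  0  0  0  0  0  0  0  0  0]
 [ 0  0  0  0  0  9 11  3  0  0  0  0]
 [ 0  0  0  5 26 37 42 29  6  0  0  0]
 [ 0  0  0 17 40 52 50 42 18  0  0  0]
 [ 0  0  0 22 44 51 52 44 15  0  0  0]
 [ 0  0  0 11 34 45 46 33  5  0  0  0]
 [ 0  0  0  0  9 20 19  9  0  0  0  0]
 [ 0  0  0  0  0  0  0  0  0  0  0  0]
 [ 0  0  0  0  0  0  0  0  0  0  0  0]]
och [271.33 211.61] [[0.5032 0.0754 0.004 ]]
[[ 0  0  0  0  0  0  0  0  0  0  0  0]
 [ 0  0  0  0  0  0  0  0  0  0  0  0]
 [ 0  0  0  0  0  0  0  0  0  0  0  0]
 [ 0  0  0  0 11 21 16  0  0  0  0  0]
 [ 0  0  0 11 51 69 61 39  2  0  0  0]
 [ 0  0  0 32 68 77 76 58 17  0  0  0]
 [ 0  0  0 37 68 81 75 62 16  0  0  0]
 [ 0  0  0 19 54 65 69 47  6  0  0  0]
 [ 0  0  0  0 15 29 31 13  0  0  0  0]
 [ 0  0  0  0  0  0  0  0  0  0  0  0]
 [ 0  0  0  0  0  0  0  0  0  0  0  0]]
red [271.34 226.63] [[0.4593 0.0763 0.004 ]]
[[ 0  0  0  0  0  0  0  0  0  0  0  0]
 [ 0  0  0  0  0  0  0  0  0  0  0  0]
 [ 0  0  0  0  0  0  0  0  0  0  0  0]
 [ 0  0  0  0  6  3  6  1  0  0  0  0]
 [ 0  1  0  8 15 22 17 14  4  0  0  0]
 [ 0  2  0  8 20 24 22 19  8  0  0  0]
 [ 0  1  0  8 19 25 23 19  7  0  0  0]
 [ 0  0  0  2 15 22 23 16  2  0  0  0]
 [ 0  4  0  0  4 14 13  6  0  0  0  0]
 [ 0  0  0  0  0  0  0  0  0  0  0  0]
 [ 0  0  0  0  0  0  0  0  0  0  0  0]]
```

```bash
python3 - <<'E'
from h import *
from scipy.optimize import least_squares
d=cam("top");s=cam("scene")
t=lambda X:(np.array(X)+.5)/4-.5+[125,130]
u=lambda X:(np.array(X)+.5)*220/800-.5+[170,195]
M=np.array([[62.9,118,108],[62.9,-118,108],[-60,-118,22],[-60,118,22]])/1e3
pt=t([[38,228],[338,62],[440,240],[160,395]]);ps=u([[105,142],[287,210]])
def W(p,M):
    c,sn=np.cos(p[2]),np.sin(p[2]);return M@np.array([[c,-sn,0],[sn,c,0],[0,0,1]]).T+[p[0],p[1],0]
ft=lambda p:(proj(d,W(p,M))-pt).ravel()
fs=lambda p:(proj(s,W(p,M[1:3]))-ps).ravel()
p0=[.56,.3,-.5]
for F in(ft,lambda p:np.r_[ft(p),fs(p)]):
    r=least_squares(F,p0);print(r.x[:2].round(4),np.degrees(r.x[2]),r.fun.round(2))
p=r.x;np.save("rack.npy",p)
n=np.array([-np.sin(np.radians(35)),0,np.cos(np.radians(35))]);Rz=W([0,0,p[2]],np.eye(3)).T
# pegs tips
f=np.load("topm.npy").astype(np.uint8);g=np.load("scm.npy").astype(np.uint8)
cv2.imwrite("pics/rk.png",cv2.resize(f[140:232,130:240],(800,669)[:2],interpolation=cv2.INTER_CUBIC)[:600])
cv2.imwrite("pics/rks.png",cv2.resize(g[230:320,190:255],(433,600),interpolation=cv2.INTER_CUBIC))
E
```

```text
[0.5689 0.311 ] 28.175809423165937 [-0.1   0.84  1.07  0.2   0.4  -1.28 -1.41  0.16]
[0.5676 0.3116] 27.678915881503595 [-0.32  0.91  1.21  0.9   0.21 -0.42 -1.95  0.41  0.27 -0.39 -1.65 -1.64]
```

View pics/rk.png

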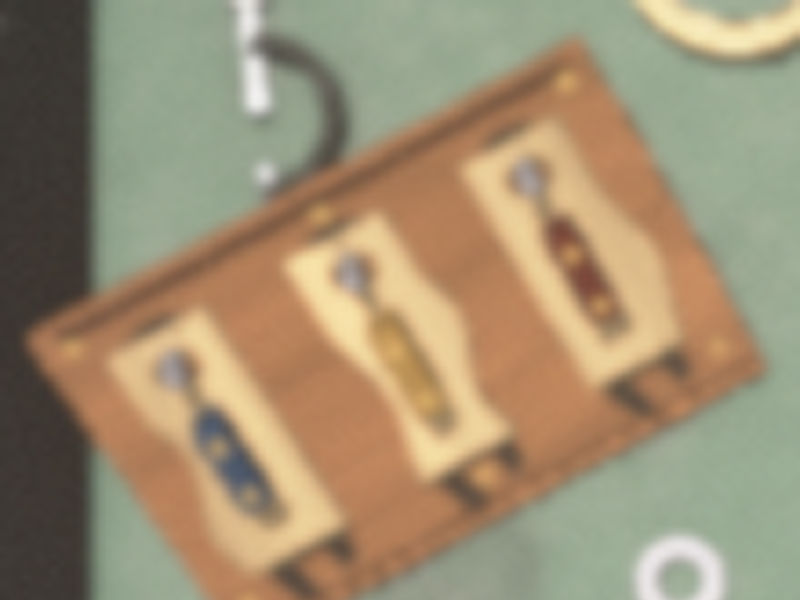

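View pics/rks.png

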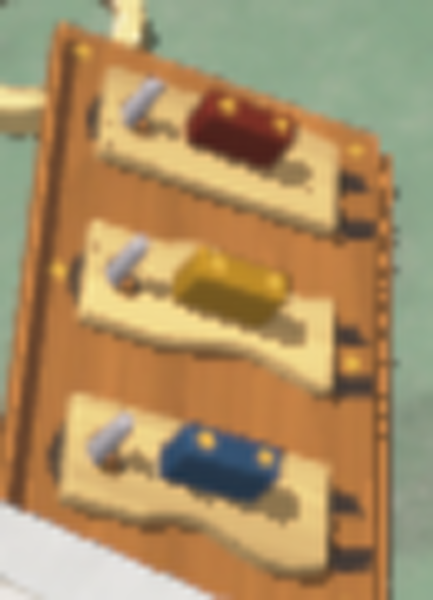

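```bash
python3 - <<'E'
from h import *
d=cam("top");s=cam("scene")
kt=800/110; ks=433/65
t=lambda X:(np.array(X)+.5)/kt-.5+[130,140]
u=lambda X:(np.array(X)+.5)/ks-.5+[190,230]
def tri(a,b):
    o1,v1=ray(d,a);o2,v2=ray(s,b);out=[]
    for x,y in zip(v1,v2):
        x=x/np.linalg.norm(x);y=y/np.linalg.norm(y)
        k=np.linalg.lstsq(np.c_[x,-y],o2-o1,rcond=None)[0];A=o1+k[0]*x;B=o2+k[1]*y
        out.append(np.r_[(A+B)/2,np.linalg.norm(A-B)])
    return np.array(out)
pegs=tri(t([[527,172],[352,270],[176,365]]),u([[157,85],[140,245],[125,420]]))
scA=tri(t([[572,253],[395,357],[218,447]]),u([[227,104],[217,260],[205,440]]))
scB=tri(t([[600,304],[433,408],[250,500]]),u([[282,124],[276,285],[265,458]]))
cn=tri(t([[570,80],[720,345],[320,213]]),u([[82,50],[355,150],[58,270]]))
p=np.load("rack.npy");th=np.radians(28);c,sn=np.cos(th),np.sin(th);Rz=np.array([[c,-sn,0],[sn,c,0],[0,0,1]])
a=np.radians(35);Rr=Rz@np.array([[np.cos(a),0,-np.sin(a)],[0,1,0],[np.sin(a),0,np.cos(a)]]) # cols: upslope, y, normal
o=np.array([*p[:2],0])+Rz@[-.06,0,.022]
for n,Q in(("pegtip",pegs),("A",scA),("B",scB),("board screws",cn)):
    print(n);print(np.c_[Q.round(4),((Q[:,:3]-o)@Rr*1e3).round(1)])
for i in range(3):
    v=(scA-scB)[i,:3]@Rr;print("bar dir in board",np.degrees(np.arctan2(v[1],v[0])).round(1),np.linalg.norm(v))
print("peg line yaw",np.degrees(np.arctan2(*(pegs[2]-pegs[0])[[1,0]]))-90)
E
```

```text
pegtip
[[ 6.244e-01  2.555e-01  1.205e-01  8.600e-03  1.251e+02 -7.620e+01
   3.260e+01]
 [ 5.903e-01  3.214e-01  1.189e-01  6.900e-03  1.249e+02 -2.000e+00
   3.080e+01]
 [ 5.561e-01  3.866e-01  1.185e-01  7.400e-03  1.250e+02  7.160e+01
   3.030e+01]]
A
[[ 5.989e-01  2.426e-01  1.062e-01  2.400e-03  9.350e+01 -7.560e+01
   3.720e+01]
 [ 5.620e-01  3.091e-01  1.091e-01  1.000e-04  9.410e+01  4.000e-01
   4.050e+01]
 [ 5.291e-01  3.754e-01  1.061e-01  2.100e-03  9.410e+01  7.440e+01
   3.680e+01]]
B
[[ 5.810e-01  2.340e-01  9.300e-02  3.300e-03  6.970e+01 -7.480e+01
   3.780e+01]
 [ 5.450e-01  2.988e-01  8.930e-02  1.000e-04  6.650e+01 -7.000e-01
   3.560e+01]
 [ 5.107e-01  3.668e-01  9.340e-02  1.200e-03  7.020e+01  7.540e+01
   3.800e+01]]
board screws
[[ 6.653e-01  2.429e-01  1.061e-01  1.600e-03  1.416e+02 -1.065e+02
   3.400e+00]
 [ 5.735e-01  1.957e-01  3.340e-02  2.000e-03  1.540e+01 -1.052e+02
   3.100e+00]
 [ 6.160e-01  3.367e-01  1.069e-01  3.000e-03  1.425e+02 -6.000e-01
   3.800e+00]]
bar dir in board -2.0 0.023830962895032223
bar dir in board 2.3 0.02804118134133031
bar dir in board -2.5 0.02396601511915704
peg line yaw 27.516818096445775
```

```bash
cat >> h.py <<'E'
TH=np.radians(28);A35=np.radians(35)
U=np.array([np.cos(A35)*np.cos(TH),np.cos(A35)*np.sin(TH),np.sin(A35)])   # up slope
Y=np.array([-np.sin(TH),np.cos(TH),0])
N=np.cross(U,Y)
def quat2R(q): return R.from_quat([q[1],q[2],q[3],q[0]])
CMDP=None
def delta(Pt,Rt,frm=None):
    """rows numbers from pose frm (R,p) or the current to target"""
    if frm is None:
        st=get_state();R0=quat2R(st["orientation"]).as_matrix();p0=np.array(st["tcp_pos"])
    else: R0,p0=frm
    sh=R0.T@(np.array(Pt)-p0)*1e3; rv=np.degrees(R.from_matrix(R0.T@Rt).as_rotvec())
    return np.r_[sh,rv].round(1)
def tool(xax,zax):
    x=np.array(xax,float)/np.linalg.norm(xax);z=np.array(zax,float);z=z-x*(z@x);z/=np.linalg.norm(z)
    return np.c_[x,np.cross(z,x),z]
DOWN=np.array([0,0,-1.])
E
python3 - <<'E'
from h import *
st=get_state();print(quat2R(st["orientation"]).as_matrix().round(3));print(U,Y,N)
print(st["clock"])
print(delta([.59,.2383,.25],tool(-N,U)))
E
```

```text
[[ 0.     0.247 -0.969]
 [-0.    -0.969 -0.247]
 [-1.     0.     0.   ]]
[0.72326833 0.38456859 0.57357644] [-0.46947156  0.88294759  0.        ] [-0.50643793 -0.26927783  0.81915204]
1.05
[ -18.8 -660.1 -630.6  159.1   -6.   -50.2]
```

>>> send_rows(
  plan=[
    [-40,-10,-10,-5,0,0],
    [-80,-30,-35,-15,0,0],
    [-120,-65,-75,-25,0,0],
    [-120,-100,-120,-35,0,0],
    [-120,-140,-165,-45,0,0],
    [-120,-180,-210,-55,0,0],
    [-120,-220,-255,-65,0,0],
    [-120,-260,-300,-75,0,0],
    [-120,-290,-335,-85,0,0],
    [-120,-316,-367,-95,0,0],
  ],
  claw=40,
  newtons=80,
)

```text
clock: 2.3
tcp_pos: [0.4204, -0.1585, 0.3516]
orientation: [0.579, 0.407, 0.578, -0.407]
wrist_force: [-0.2, -0.7, -0.6]
finger_gap: 0.0399
```

```bash
python3 - <<'E'
from h import *
st=get_state();print(st["clock"],st["tcp_pos"],st["joint_pos"].round(2),st["wrist_force"],st["finger_gap"])
print(quat2R(st["orientation"]).as_matrix().round(3))
# red grasp: bar-top mid measured .59,.2383,.0996 ; tip at 20 below along n
top=np.array([.59,.2383,.0996]);g=top-.021*N
Rt=tool(-N,U)
print(delta(g+.12*N,Rt)); print(delta(g+.12*N,Rt,(Rt,g)))
E
```

```text
2.3 [ 0.42041133 -0.15854718  0.35162788] [-0.54  0.06  0.02  1.54 -0.    0.69] [-0.21253762 -0.66423596 -0.61962308] 0.039872084333845065
[[ 0.001  0.941  0.337]
 [-0.001  0.337 -0.941]
 [-1.     0.001  0.001]]
[ 170.8  237.2 -308.4  -94.9  -25.8   29.9]
[-120.   -0.   -0.    0.    0.    0.]
```

>>> send_rows(
  plan=[
    [20,25,-31,-9.5,-2.6,3],
    [40,50,-62,-19,-5.2,6],
    [55,75,-93,-28.5,-7.7,9],
    [70,100,-124,-38,-10.3,12],
    [85,120,-155,-47.5,-13,15],
    [100,145,-186,-57,-15.5,18],
    [120,168,-217,-66.5,-18,21],
    [140,191,-248,-76,-20.6,24],
    [155,215,-280,-85.5,-23.2,27],
    [171,237,-308,-94.9,-25.8,29.9],
  ],
)

```text
clock: 3.55
tcp_pos: [0.5413, 0.2103, 0.1802]
orientation: [0.861, -0.112, 0.447, 0.214]
wrist_force: [0.3, 0.8, 0.1]
finger_gap: 0.0398
```

```bash
python3 - <<'E'
from h import *
st=get_state();print(st["clock"],st["tcp_pos"],st["joint_pos"].round(2),st["finger_gap"])
top=np.array([.59,.2383,.0996]);g=top-.021*N
Rt=tool(-N,U)
print(delta(g+.06*N,Rt),delta(g,Rt))
d=cam("scene");cv2.imwrite("pics/a1.png",cv2.resize(d["frame"][150:360,150:430],(800,600),interpolation=cv2.INTER_CUBIC))
E
```

```text
3.55 [0.5413128  0.21028839 0.18015583] [ 0.13 -0.06 -0.72  0.33  0.2  -0.3 ] 0.039825678532651135
[59.2  2.  -0.3  0.   0.1  0.1] [ 1.192e+02  2.100e+00 -4.000e-01  0.000e+00  1.000e-01  1.000e-01]
```

View pics/a1.png

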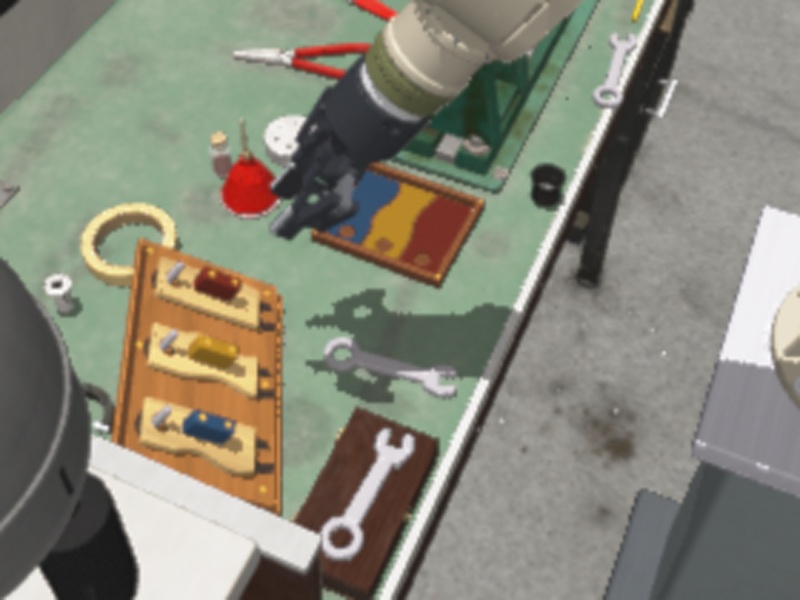

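The gripper at (330,190) points at the red bar at (215,283), aligned with the board's normal. I'll go in along the normal.

>>> send_rows(
  plan=[
    [20,1,0,0,0,0],
    [40,2,0,0,0,0],
    [58,2,0,0,0,0],
    [74,2,0,0,0,0],
    [88,2,0,0,0,0],
    [98,2,0,0,0,0],
    [106,2,0,0,0,0],
    [112,2,0,0,0,0],
    [116,2,0,0,0,0],
    [119,2,0,0,0,0],
  ],
  claw=36,
)

```text
clock: 4.85
tcp_pos: [0.601, 0.2422, 0.0827]
orientation: [0.861, -0.11, 0.449, 0.212]
wrist_force: [-0.9, -0.5, -0.2]
finger_gap: 0.0354
```

```bash
python3 - <<'E'
from h import *
for n,sl in(("scene",np.s_[195:360,170:390]),("top",np.s_[130:280,125:325])):
    d=cam(n);cv2.imwrite(f"pics/a2{n}.png",cv2.resize(d["frame"][sl],(800,600),interpolation=cv2.INTER_CUBIC))
E
```

```text
(no output)
```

View pics/a2scene.png

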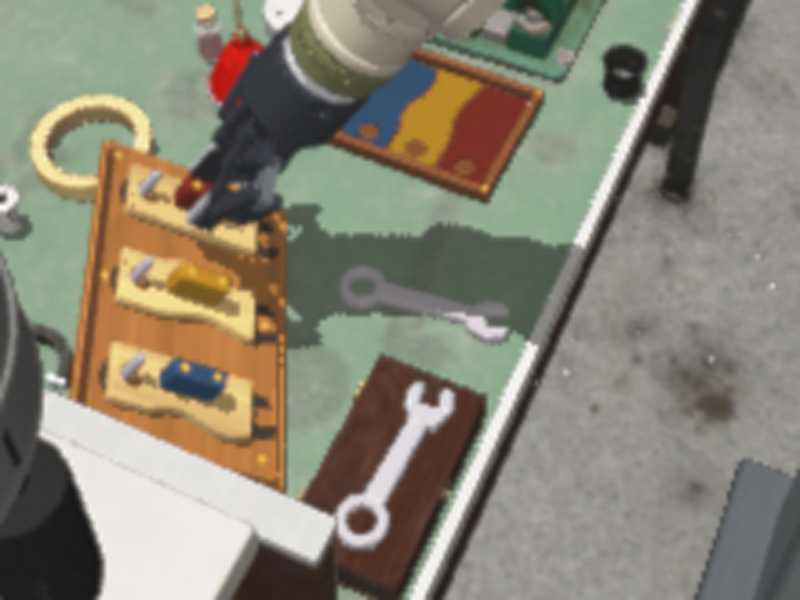

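View pics/a2top.png

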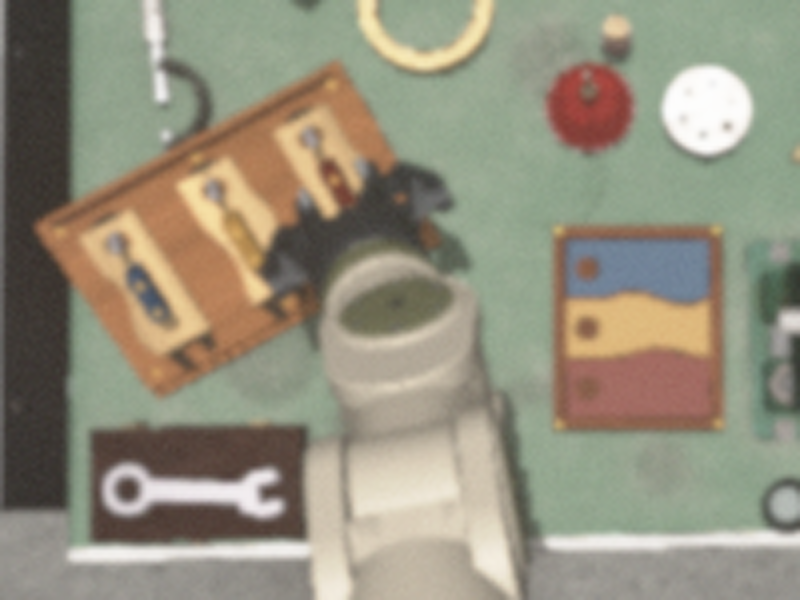

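The fingers straddle the red bar (top view (335,190), scene (190,190)). Closing.

>>> send_rows(
  plan=[
    [0,0,0,0,0,0],
    [0,0,0,0,0,0],
    [0,0,0,0,0,0],
    [0,0,0,0,0,0],
    [0,0,0,0,0,0],
    [0,0,0,0,0,0],
    [0,0,0,0,0,0],
    [0,0,0,0,0,0],
    [0,0,0,0,0,0],
    [0,0,0,0,0,0],
  ],
  claw=5,
  newtons=100,
)

```text
clock: 6.2
tcp_pos: [0.6008, 0.2421, 0.0831]
orientation: [0.861, -0.11, 0.449, 0.212]
wrist_force: [-4.5, -3.1, 5.6]
finger_gap: 0.0116
```

>>> send_rows(
  plan=[
    [-3,0,0,0,0,0],
    [-8,0,0,0,0,0],
    [-15,0,0,0,0,0],
    [-23,0,0,0,0,0],
    [-32,0,0,0,0,0],
    [-42,0,0,0,0,0],
    [-54,0,0,0,0,0],
    [-66,0,0,0,0,0],
    [-78,0,0,0,0,0],
    [-90,0,0,0,0,0],
  ],
)

```text
clock: 7.45
tcp_pos: [0.5548, 0.218, 0.1573]
orientation: [0.861, -0.11, 0.449, 0.212]
wrist_force: [0.6, 0.2, -0.6]
finger_gap: 0.0114
```

```bash
python3 - <<'E'
from h import *
for n,sl in(("scene",np.s_[195:360,170:390]),("top",np.s_[130:280,125:325])):
    d=cam(n);cv2.imwrite(f"pics/a3{n}.png",cv2.resize(d["frame"][sl],(800,600),interpolation=cv2.INTER_CUBIC))
st=get_state();print(st["finger_gap"])
# above place: hover
e=np.radians(88.5);xt=np.array([np.cos(e),np.sin(e),0]);Rt=tool(DOWN,xt)
print(delta([.4583,.0393,.12],Rt))
E
```

```text
0.011408533314603992
[ -65.8 -113.4 -160.2  -58.9   31.7   18.6]
```

View pics/a3scene.png

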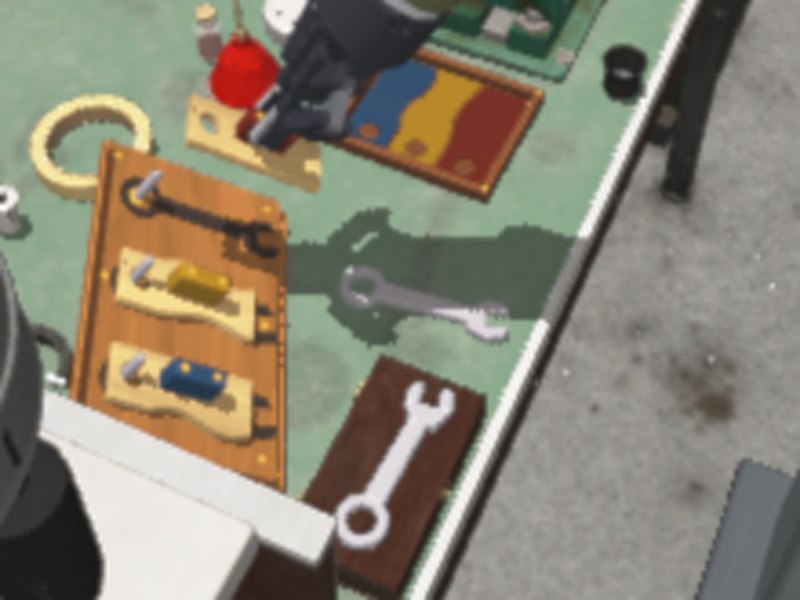

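View pics/a3top.png

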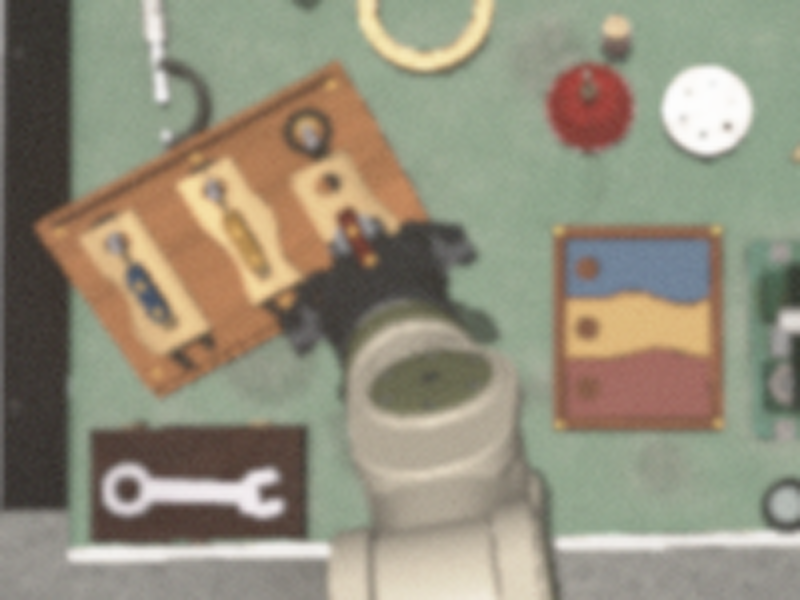

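The red template is held square, and the peg is free with its painted ring at top view (308,132). Moving over the red place.

>>> send_rows(
  plan=[
    [-15,-12,-16,-6,3,2],
    [-30,-24,-32,-13,7,4],
    [-40,-38,-50,-20,11,6.3],
    [-48,-52,-70,-27,14.5,8.5],
    [-52,-66,-92,-34,18.5,11],
    [-56,-80,-112,-41,22,13],
    [-60,-92,-130,-47,25.5,15],
    [-63,-102,-144,-52,28,16.5],
    [-65,-109,-154,-56,30.2,17.7],
    [-65.8,-113.4,-160.2,-58.9,31.7,18.6],
  ],
)

```text
clock: 8.8
tcp_pos: [0.4582, 0.039, 0.1182]
orientation: [0.505, -0.494, 0.507, 0.494]
wrist_force: [0.1, 0.2, -1.1]
finger_gap: 0.0121
```

>>> send_rows(
  plan=[
    [0,0,0,0,0,0],
    [0,0,0,0,0,0],
    [10,0,0,0,0,0],
    [20,0,0,0,0,0],
    [30,0,0,0,0,0],
    [38,0,0,0,0,0],
    [45,0,0,0,0,0],
    [50,0,0,0,0,0],
    [50,0,0,0,0,0],
    [50,0,0,0,0,0],
  ],
)

```text
clock: 10.05
tcp_pos: [0.4582, 0.0394, 0.0688]
orientation: [0.506, -0.493, 0.507, 0.494]
wrist_force: [0.3, -0.3, -0.9]
finger_gap: 0.0109
```

```bash
python3 - <<'E'
from h import *
for n,sl in(("scene",np.s_[165:285,245:405]),("top",np.s_[160:260,225:345])):
    d=cam(n);cv2.imwrite(f"pics/a4{n}.png",cv2.resize(d["frame"][sl],(800,600 if n=="scene" else 667),interpolation=cv2.INTER_CUBIC)[:600])
st=get_state();print(st["tcp_pos"],quat2R(st["orientation"]).as_matrix().round(3))
E
```

```text
[0.45818434 0.03937949 0.06888865] [[-0.002 -1.     0.026]
 [-0.001  0.026  1.   ]
 [-1.     0.002 -0.001]]
```

View pics/a4scene.png

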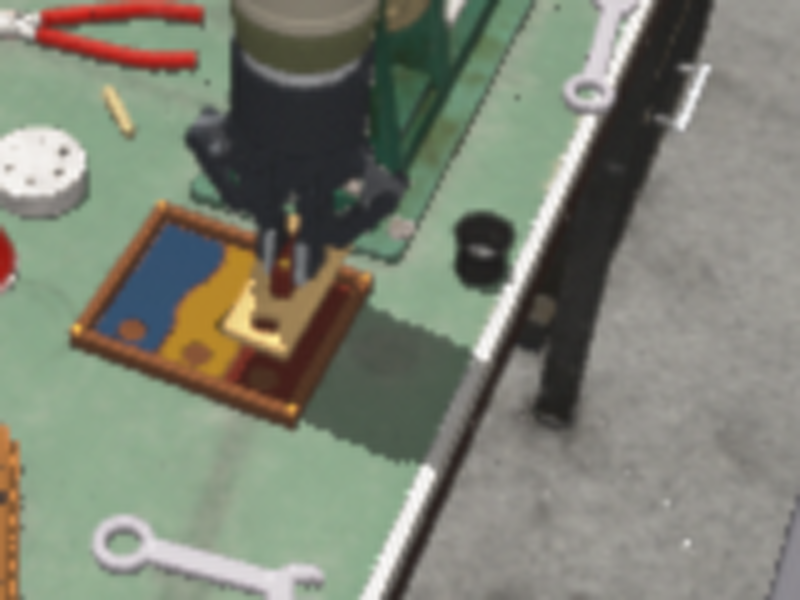

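View pics/a4top.png

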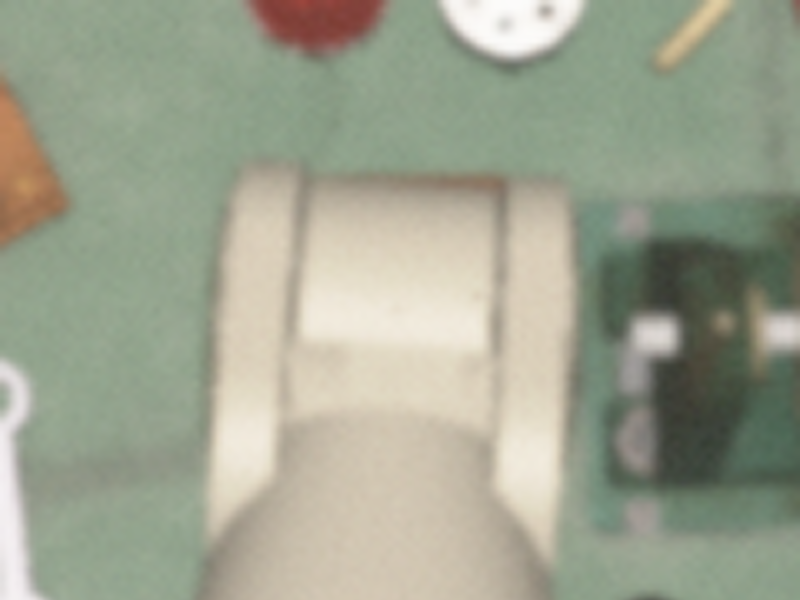

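```bash
cat >> h.py <<'E'
def holescan(d,c,r=8):
    pass
E
python3 - <<'E'
from h import *
d=cam("scene");f=d["frame"];k=5
c=f[215:240,285:320];cv2.imwrite("pics/a5.png",cv2.resize(c,(784,560),interpolation=cv2.INTER_CUBIC))
g=lambda X:(np.array(X)+.5)/k-.5+[245,165]
print(onplane(d,g([[267,321],[222,325],[289,357]]),.0655).round(4), "expect hole",[.4583+.001,.0394+.037])
E
```

```text
[[0.4553 0.0774 0.0655]
 [0.4774 0.0908 0.0655]
 [0.4336 0.0966 0.0655]] expect hole [0.4593, 0.0764]
```

View pics/a5.png

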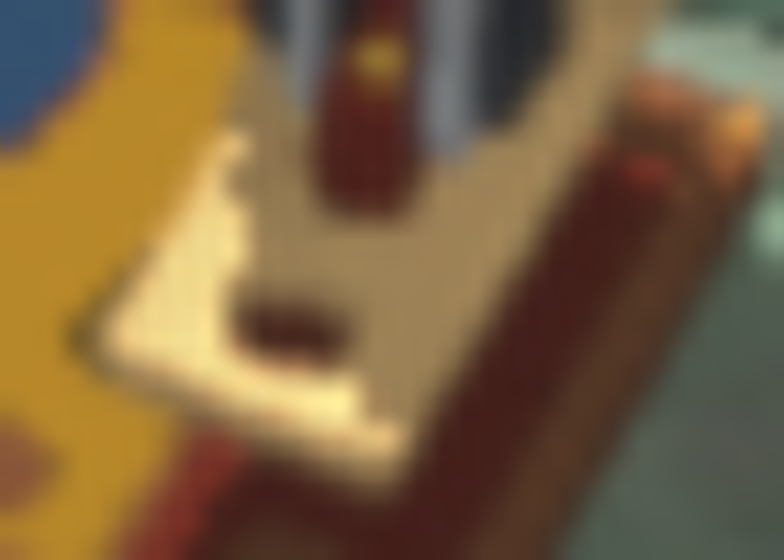

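```bash
python3 - <<'E'
from h import *
d=cam("scene");f=np.load("scm.npy")
# painted holes in scene; predicted px from top-derived positions
P=np.array([[.5472,.0739,.004],[.5032,.0754,.004],[.4593,.0763,.004]]);q=proj(d,P)
for p in q:
    x0,y0=int(p[0])-6,int(p[1])-5;a=f[y0:y0+11,x0:x0+13]
    bg=np.median(np.r_[a[0],a[1]].reshape(-1,3),0)
    w=np.linalg.norm(a-bg,axis=2);w[:2]=0
    ys,xs=np.mgrid[y0:y0+11,x0:x0+13];m=((xs-p[0])**2+((ys-p[1])*1.3)**2)<36
    w=np.clip(w-.5*w[m].max(),0,None)*m
    c=[(w*xs).sum()/w.sum(),(w*ys).sum()/w.sum()];print(p.round(1),np.round(c,2),onplane(d,[c],.004).round(4))
cv2.imwrite("pics/a6.png",cv2.resize(f.astype(np.uint8)[205:255,255:325],(784,560),interpolation=cv2.INTER_CUBIC))
E
```

```text
[270.1 231.6] [269.61 232.83] [[0.5464 0.0791 0.004 ]]
[283.  236.6] [281.42 239.51] [[0.5029 0.0878 0.004 ]]
[296.3 241.5] [295.56 242.95] [[0.4592 0.0822 0.004 ]]
```

View pics/a6.png

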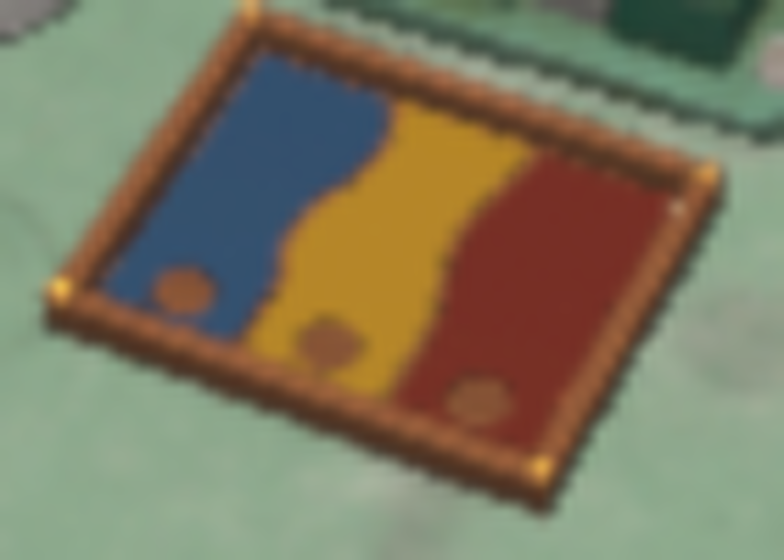

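```bash
python3 - <<'E'
from h import *
d=cam("scene")
print(onplane(d,[[271.0,230.5],[284.1,235.2],[297.3,240.25]],.004).round(4))
for z in(.0655,.063):print(onplane(d,[[298.,228.8],[297.6,229.3]],z).round(4))
E
```

```text
[[0.5466 0.069  0.004 ]
 [0.5025 0.0693 0.004 ]
 [0.4585 0.0706 0.004 ]]
[[0.4553 0.0774 0.0655]
 [0.4556 0.0796 0.0655]]
[[0.456  0.0754 0.063 ]
 [0.4563 0.0776 0.063 ]]
```

```bash
python3 - <<'E'
from h import *
d=cam("top");s=cam("scene")
t=lambda X:(np.array(X)+.5)/4-.5+[125,130]
u=lambda X:(np.array(X)+.5)*220/800-.5+[170,195]
tcp=np.array([.5548,.218,.1573]);Rt=tool(-N,U)
for off in(.002,.005,.008):
  for nm,c,p in(("top",d,t([[328,183]])),("scene",s,u([[208,122]]))):
    h=onpl(c,p,tcp-off*N,N)[0];print(off,nm,((h-tcp)@Rt*1e3).round(1))
# painted spanner eye ring around free peg
a,b=t([[308,133]]),u([[143,196]])
o1,v1=ray(d,a);o2,v2=ray(s,b);x=v1[0]/np.linalg.norm(v1[0]);y=v2[0]/np.linalg.norm(v2[0])
k=np.linalg.lstsq(np.c_[x,-y],o2-o1,rcond=None)[0];print(o1+k[0]*x,o2+k[1]*y)
E
```

```text
0.002 top [ 2.   1.9 41.3]
0.002 scene [ 2.   5.2 38.9]
0.005 top [ 5.   2.1 40.1]
0.005 scene [ 5.   2.3 37.4]
0.008 top [ 8.   2.3 38.8]
0.008 scene [ 8.  -0.5 35.9]
[0.6341787  0.26244853 0.09646405] [0.63228244 0.26159713 0.09594586]
```

```bash
python3 - <<'E'
from h import *
d=cam("top");s=cam("scene");f=np.load("topm.npy").astype(np.uint8)
g=lambda X:(np.array(X)+.5)/11.2-.5+[255,205]
t=lambda X:(np.array(X)+.5)/4-.5+[125,130]
P=onplane(s,g([[60,288],[250,12],[710,175],[541,467]]),.014)
Q=onplane(d,t([[560,231],[716,231],[716,424],[560,424]]),.014)
print(P.round(4),P.mean(0),np.linalg.norm(P-np.roll(P,-1,0),axis=1));print(Q.round(4),Q.mean(0),np.linalg.norm(Q-np.roll(Q,-1,0),axis=1))
for nm,c in(("top",d),("scene",s)): print(nm,c["rvec"],c["tvec"])
cv2.imwrite("pics/a7.png",cv2.resize(f[180:244,255:315],(562,600),interpolation=cv2.INTER_CUBIC))
E
```

```text
[[ 0.5736  0.0896  0.014 ]
 [ 0.571  -0.0252  0.014 ]
 [ 0.4287 -0.0215  0.014 ]
 [ 0.4322  0.0919  0.014 ]] [0.50136553 0.03370107 0.014     ] [0.11483362 0.14229276 0.11343323 0.14145708]
[[ 0.5736  0.0931  0.014 ]
 [ 0.5709 -0.0205  0.014 ]
 [ 0.4305 -0.0164  0.014 ]
 [ 0.4332  0.096   0.014 ]] [0.50204896 0.03807395 0.014     ] [0.11361845 0.14042756 0.11248671 0.14045309]
top [ 2.14374244 -2.19648032  0.10603393] [0.06013058 0.51078347 1.34657368]
scene [ 0.59315774 -2.72079936  1.07052691] [0.49072052 0.18055002 1.05637041]
```

View pics/a7.png

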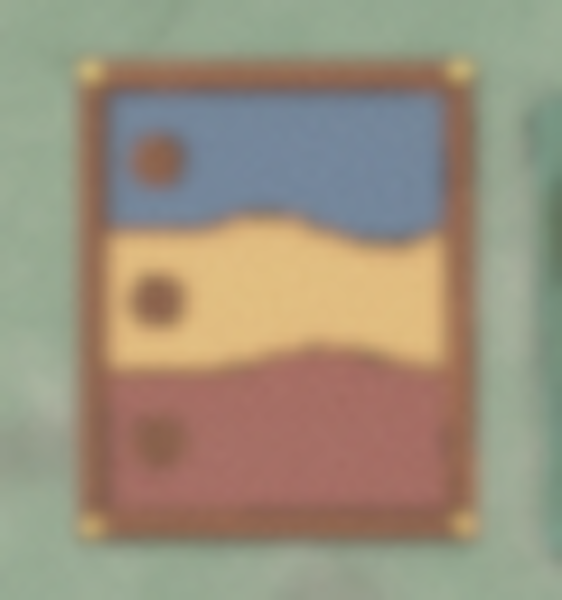

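Both cameras put the tray centre at x 0.502, but they differ by about 4 mm in y (0.038 and 0.034). I'll lower the template close to the rim and compare it with the wall directly.

>>> send_rows(
  plan=[
    [4,0,-1,0,0,0],
    [10,0,-2,0,0,0],
    [16,0,-3,0,0,0],
    [22,0,-3,0,0,0],
    [27,0,-3,0,0,0],
    [31,0,-3,0,0,0],
    [33,0,-3,0,0,0],
    [34,0,-3,0,0,0],
    [34,0,-3,0,0,0],
    [34,0,-3,0,0,0],
  ],
)

```text
clock: 11.75
tcp_pos: [0.4579, 0.0363, 0.0348]
orientation: [0.506, -0.493, 0.507, 0.494]
wrist_force: [-0.3, -0.7, -1.0]
finger_gap: 0.0112
```

```bash
python3 - <<'E'
from h import *
d=cam("scene");cv2.imwrite("pics/a8.png",cv2.resize(d["frame"][205:255,265:335],(784,560),interpolation=cv2.INTER_CUBIC))
E
```

```text
(no output)
```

View pics/a8.png

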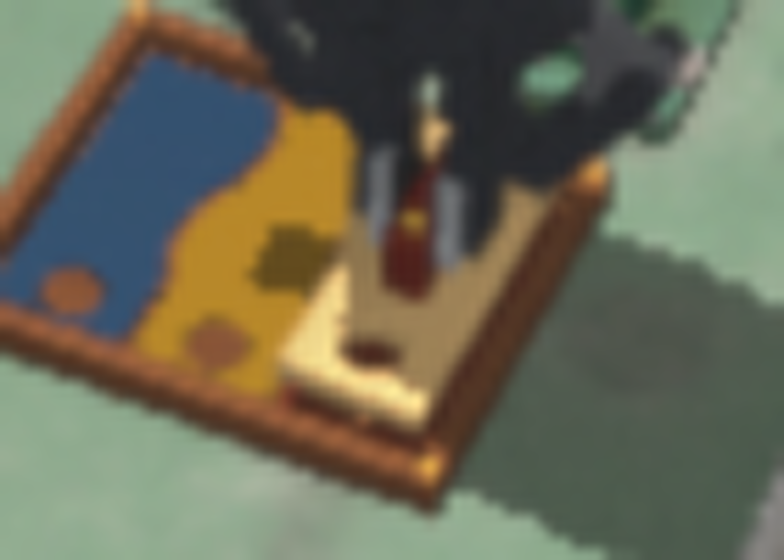

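```bash
python3 - <<'E'
from h import *
s=cam("scene");g=lambda X:(np.array(X)+.5)/11.2-.5+[265,205]
for z in(.03,.033):print(onplane(s,g([[370,352],[284,358],[425,418]]),z).round(4))
# wall outer brass pin, inner edge
print(onplane(s,g([[429,467],[597,178],[138,12]]),.014).round(4))
E
```

```text
[[0.4565 0.075  0.03  ]
 [0.4762 0.0862 0.03  ]
 [0.435  0.0893 0.03  ]]
[[0.4556 0.0773 0.033 ]
 [0.4752 0.0885 0.033 ]
 [0.4342 0.0916 0.033 ]]
[[ 0.4322  0.0919  0.014 ]
 [ 0.4286 -0.0203  0.014 ]
 [ 0.571  -0.0252  0.014 ]]
```

```bash
python3 - <<'E'
from h import *
s=cam("scene")
im=cv2.resize(s["frame"][205:255,285:325],(800,1000),interpolation=cv2.INTER_LANCZOS4)
cv2.imwrite("pics/a9.png",im[200:800])
E
```

```text
(no output)
```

View pics/a9.png

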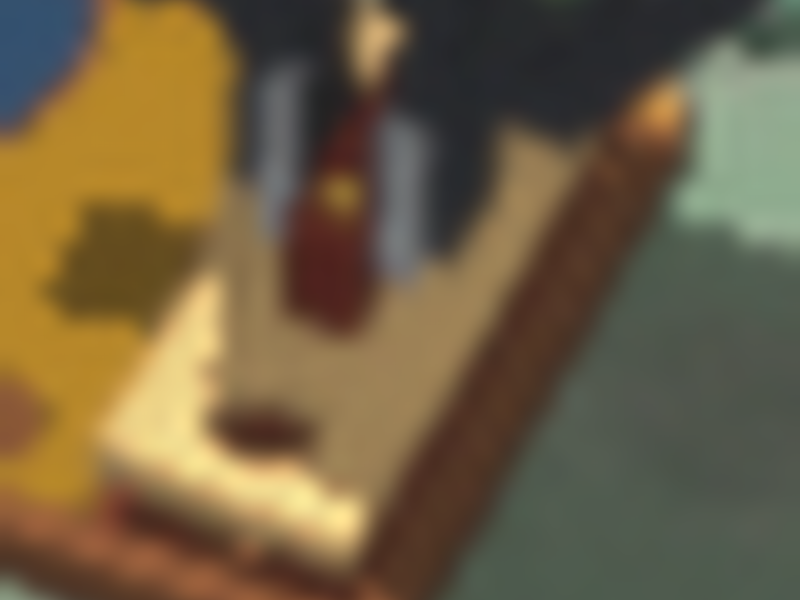

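```bash
python3 - <<'E'
from h import *
s=cam("scene")
for z in (.0335,.0348,.037):print(proj(s,[[.4579,.0473,z],[.4579-.001+.007,.0473,z],[.4579-.007,.0473,z]]).round(2))
pick=lambda X:(np.array(X)+.5)/20-.5+[285,215]
print(pick([[337,258],[285,238],[400,280],[263,430],[105,440],[360,540],[500,300],[540,230]]).round(2))
px=pick([[263,430],[105,440],[360,545],[530,205],[385,500]])
print(onplane(s,px,.0335).round(4))
E
```

```text
[[300.85 228.49]
 [298.99 227.85]
 [303.03 229.24]]
[[300.86 228.21]
 [299.   227.57]
 [303.05 228.95]]
[[300.89 227.72]
 [299.02 227.08]
 [303.07 228.47]]
[[301.38 227.42]
 [298.77 226.42]
 [304.52 228.52]
 [297.68 236.02]
 [289.77 236.52]
 [302.52 241.52]
 [309.52 229.52]
 [311.52 226.02]]
[[0.4552 0.0778 0.0335]
 [0.4753 0.089  0.0335]
 [0.4341 0.0916 0.0335]
 [0.4358 0.0212 0.0335]
 [0.434  0.0824 0.0335]]
```

```bash
python3 - <<'E'
from h import *
s=cam("scene")
for b in((.5,-.8),(1,-1.25)):
  b=np.array(b)
  for z in(.0315,.0345):print(b,z,onplane(s,np.array([[297.68,236.02],[289.77,236.52],[302.52,241.6]])-b,z).round(4).tolist())
  print("painted",onplane(s,np.array([[297.3,240.25]])-b,.004).round(4),"pins",onplane(s,np.array([[302.85,246.25],[317.85,220.4]])-b,.014).round(4).tolist())
E
```

```text
[ 0.5 -0.8] 0.0315 [[0.4559, 0.0796, 0.0315], [0.4761, 0.0909, 0.0315], [0.4351, 0.0928, 0.0315]]
[ 0.5 -0.8] 0.0345 [[0.455, 0.0819, 0.0345], [0.4752, 0.0931, 0.0345], [0.4343, 0.0951, 0.0345]]
painted [[0.4587 0.0741 0.004 ]] pins [[0.4323, 0.0953, 0.014], [0.4288, -0.0167, 0.014]]
[ 1.   -1.25] 0.0315 [[0.4565, 0.0817, 0.0315], [0.4768, 0.093, 0.0315], [0.4357, 0.0949, 0.0315]]
[ 1.   -1.25] 0.0345 [[0.4557, 0.084, 0.0345], [0.4758, 0.0953, 0.0345], [0.4349, 0.0972, 0.0345]]
painted [[0.4594 0.0762 0.004 ]] pins [[0.433, 0.0974, 0.014], [0.4296, -0.0144, 0.014]]
```

>>> send_rows(
  plan=[
    [0,0,-1,0.5,0,0],
    [0,-1,-2,1,0,0],
    [0,-1,-3,2,0,0],
    [0,-1,-4,2.5,0,0],
    [2,-1,-4,2.5,0,0],
    [4,-1,-4,2.5,0,0],
    [5,-1,-4,2.5,0,0],
    [5,-1,-4,2.5,0,0],
    [5,-1,-4,2.5,0,0],
    [5,-1,-4,2.5,0,0],
  ],
)

```text
clock: 13.25
tcp_pos: [0.459, 0.0327, 0.031]
orientation: [0.517, -0.482, 0.518, 0.482]
wrist_force: [-4.2, 3.3, 13.9]
finger_gap: 0.0112
```

```bash
python3 - <<'E'
from h import *
s=cam("scene")
im=cv2.resize(s["frame"][205:255,285:325],(800,1000),interpolation=cv2.INTER_LANCZOS4)
cv2.imwrite("pics/a10.png",im[200:800])
E
```

```text
(no output)
```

View pics/a10.png

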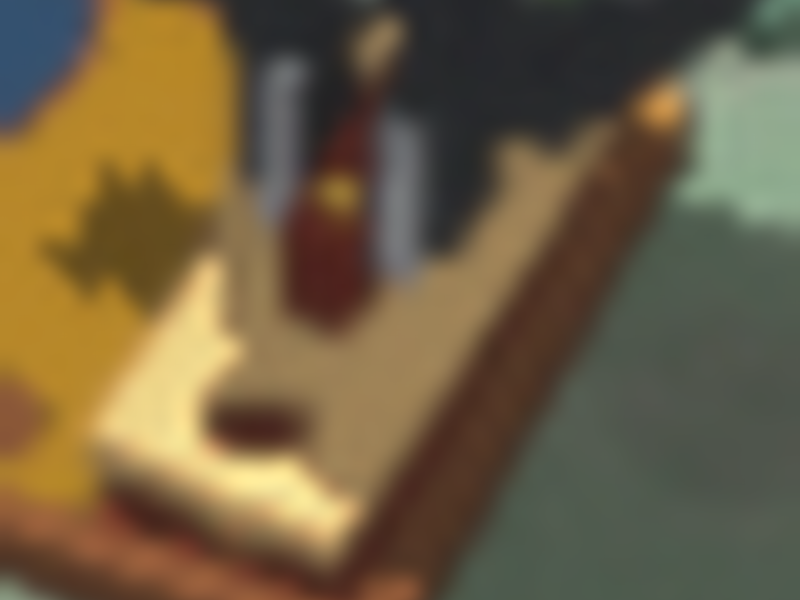

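```bash
python3 - <<'E'
from h import *
s=cam("scene")
pick=lambda X:(np.array(X)+.5)/20-.5+[285,215]
px=pick([[257,426],[97,440],[335,553],[615,140]])
b=np.array([.6,-.95])
print(onplane(s,px-b,.024).round(4))
print("painted",onplane(s,np.array([[297.3,240.25]])-b,.004).round(4),"pins",onplane(s,np.array([[302.85,246.25],[317.85,220.4]])-b,.014).round(4).tolist())
E
```

```text
[[0.4593 0.0742 0.024 ]
 [0.4796 0.0864 0.024 ]
 [0.4396 0.0913 0.024 ]
 [0.4318 0.     0.024 ]]
painted [[0.4587 0.0747 0.004 ]] pins [[0.4324, 0.0959, 0.014], [0.4289, -0.016, 0.014]]
```

>>> send_rows(
  plan=[
    [-3,0,0,0,0,0],
    [-4,0,1,-1,0,0],
    [-4,-0.5,1,-2,0,0],
    [-4,-0.5,1,-2,0,0],
    [-3,-0.5,1,-2,0,0],
    [-2,-0.5,1,-2,0,0],
    [-1,-0.5,1,-2,0,0],
    [0,-0.5,1,-2,0,0],
    [1,-0.5,1,-2,0,0],
    [2,-0.5,1,-2,0,0],
  ],
)

```text
clock: 14.6
tcp_pos: [0.4602, 0.0335, 0.0294]
orientation: [0.508, -0.492, 0.509, 0.491]
wrist_force: [-3.6, 4.7, 17.5]
finger_gap: 0.0112
```

```bash
python3 - <<'E'
from h import *
s=cam("scene");st=get_state();print(st["ft_torque"],st["wrist_force"])
im=cv2.resize(s["frame"][205:255,285:325],(800,1000),interpolation=cv2.INTER_LANCZOS4)
cv2.imwrite("pics/a11.png",im[200:800])
E
```

```text
[-0.08069395  0.89122255 -0.19783489] [-4.34257064  3.90732733 17.16138019]
```

View pics/a11.png

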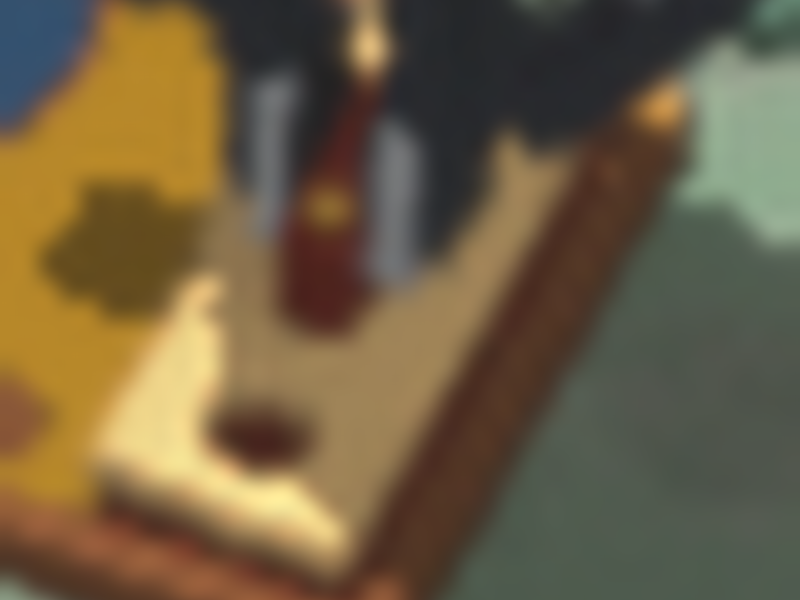

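>>> send_rows(
  plan=[
    [-1,0,0,0,0,0],
    [-1,0,1,0,0,0],
    [-1,0,2,0,0,0],
    [0,0,2,0,0,0],
    [0,0,2,0,0,0],
    [1,0,2,0,0,0],
    [1,0,2.5,0,0,0],
    [1,0,2.5,0,0,0],
    [1,0,2.5,0,0,0],
    [1,0,2.5,0,0,0],
  ],
)

```text
clock: 15.9
tcp_pos: [0.4609, 0.0346, 0.0281]
orientation: [0.508, -0.492, 0.51, 0.49]
wrist_force: [-0.8, -1.5, 10.9]
finger_gap: 0.0113
```

```bash
python3 - <<'E'
from h import *
s=cam("scene");st=get_state();print(st["ft_torque"],st["wrist_force"],st["tcp_pos"])
E
```

```text
[-0.99155853  0.36680829 -0.0834993 ] [-1.80600816 -1.62713428 10.23137433] [0.46089201 0.03463632 0.02811573]
```

>>> send_rows(
  plan=[
    [0,0,1,0,0,0],
    [0,0,2,0,0,0],
    [0,0,2,0,0,0],
    [1,0,2,0,0,0],
    [2,0,2,0,0,0],
    [3,0,2,0,0,0],
    [3,0,2,0,0,0],
    [4,0,2,0,0,0],
    [4,0,2,0,0,0],
    [4,0,2,0,0,0],
  ],
)

```text
clock: 17.2
tcp_pos: [0.462, 0.0366, 0.0264]
orientation: [0.509, -0.493, 0.509, 0.489]
wrist_force: [-6.9, -2.4, 32.5]
finger_gap: 0.0116
```

```bash
python3 - <<'E'
from h import *
s=cam("scene");st=get_state();print(st["ft_torque"],st["wrist_force"],st["tcp_pos"])
im=cv2.resize(s["frame"][205:255,285:325],(800,1000),interpolation=cv2.INTER_LANCZOS4)
cv2.imwrite("pics/a12.png",im[200:800])
E
```

```text
[-0.93874728  1.49925607  0.04825064] [-6.93340466 -1.11430838 32.1746928 ] [0.46198363 0.03658524 0.0264485 ]
```

View pics/a12.png

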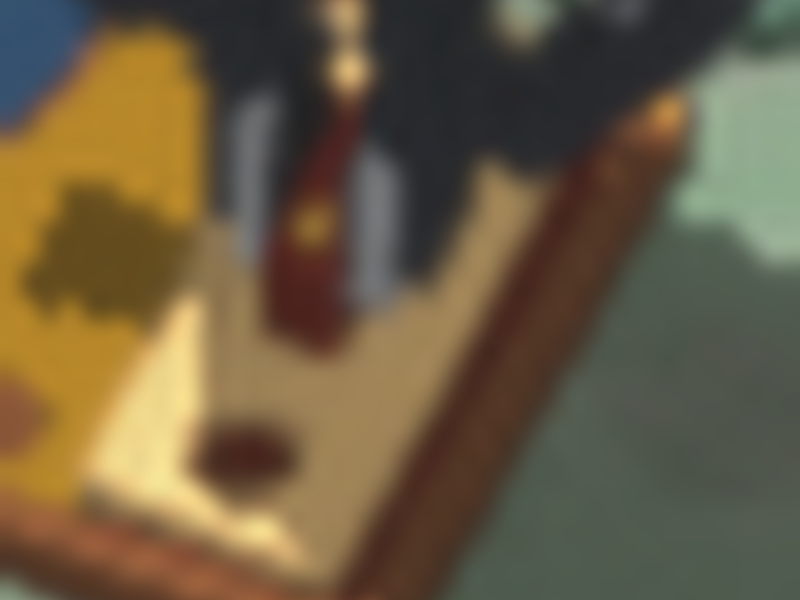

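>>> send_rows(
  plan=[
    [-2,0,0,0,0,0],
    [-4,0,0,-1,0,0],
    [-4,-1,0,-2,0,0],
    [-4,-1,0,-2,0,0],
    [-3,-1,0,-2,0,0],
    [-2,-1,0,-2,0,0],
    [-1,-1,0,-2,0,0],
    [0,-1,0,-2,0,0],
    [0,-1,0,-2,0,0],
    [0,-1,0,-2,0,0],
  ],
)

```text
clock: 18.5
tcp_pos: [0.4606, 0.0382, 0.0253]
orientation: [0.5, -0.5, 0.5, 0.5]
wrist_force: [-8.2, 2.6, 31.6]
finger_gap: 0.0115
```

```bash
python3 - <<'E'
from h import *
s=cam("scene");st=get_state();print(st["ft_torque"],st["wrist_force"],st["tcp_pos"]);print(quat2R(st["orientation"]).as_matrix().round(3))
im=cv2.resize(s["frame"][205:255,285:325],(800,1000),interpolation=cv2.INTER_LANCZOS4)
cv2.imwrite("pics/a13.png",im[200:800])
E
```

```text
[ 0.6053054   2.05918712 -0.08882195] [-8.87792383  2.15488057 30.97259494] [0.46058584 0.03819483 0.02528999]
[[-0.001 -1.    -0.   ]
 [-0.    -0.     1.   ]
 [-1.     0.001 -0.   ]]
```

View pics/a13.png

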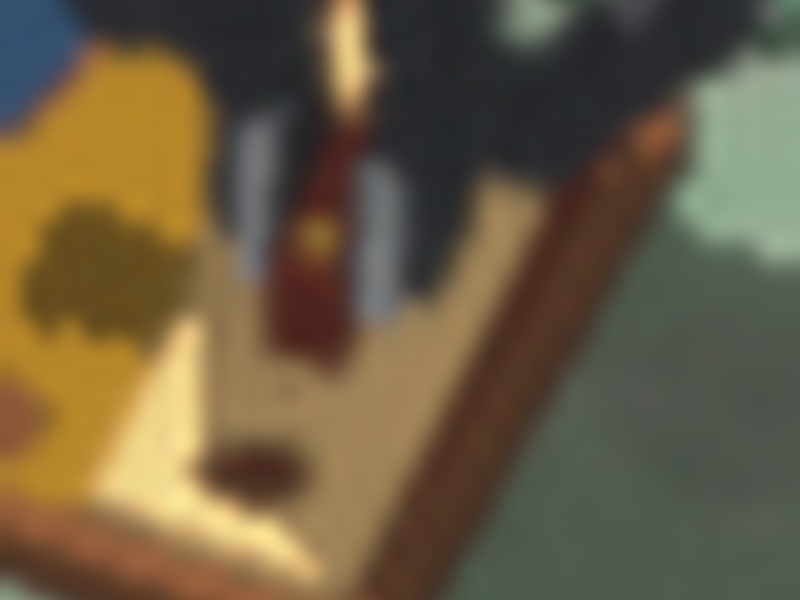

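```bash
python3 - <<'E'
from h import *
s=cam("scene")
pick=lambda X:(np.array(X)+.5)/20-.5+[285,215]
px=pick([[253,473],[92,492],[335,595],[550,185],[380,520]])
b=np.array([.6,-.95])
for z in(.014,.018,.022):print(z,onplane(s,px-b,z).round(4).tolist())
print("painted",onplane(s,np.array([[297.3,240.25]])-b,.004).round(4),"pins",onplane(s,np.array([[302.85,246.25],[317.85,220.4]])-b,.014).round(4).tolist())
im=cv2.resize(s["frame"][225:255,280:312],(800,750),interpolation=cv2.INTER_LANCZOS4)
cv2.imwrite("pics/a14.png",im[:600])
E
```

```text
0.014 [[0.4593, 0.0751, 0.014], [0.4795, 0.0883, 0.014], [0.4394, 0.0911, 0.014], [0.4401, 0.0043, 0.014], [0.4388, 0.0755, 0.014]]
0.018 [[0.4581, 0.0781, 0.018], [0.4782, 0.0912, 0.018], [0.4383, 0.094, 0.018], [0.4391, 0.0076, 0.018], [0.4377, 0.0785, 0.018]]
0.022 [[0.4569, 0.0811, 0.022], [0.4769, 0.0942, 0.022], [0.4372, 0.097, 0.022], [0.438, 0.0109, 0.022], [0.4366, 0.0815, 0.022]]
painted [[0.4587 0.0747 0.004 ]] pins [[0.4324, 0.0959, 0.014], [0.4289, -0.016, 0.014]]
```

View pics/a14.png

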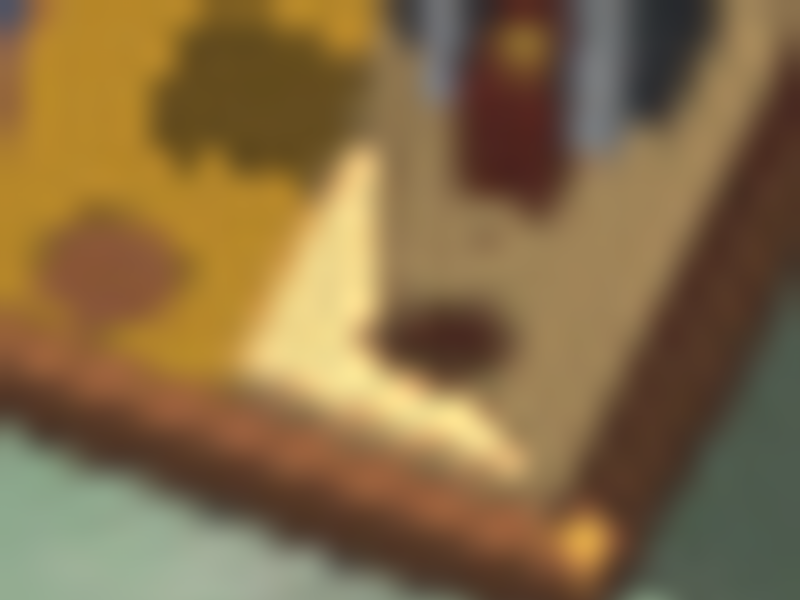

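>>> send_rows(
  plan=[
    [-2,0,0,0,0,0],
    [-2,0,-1,1,0,0],
    [-1,0,-1,1.5,0,0],
    [0,0,-1,1.5,0,0],
    [0,-1,-1,1.5,0,0],
    [0,-1,0,1.5,0,0],
    [0,0,0,1.5,0,0],
    [0,1,-1,1.5,0,0],
    [0,0,-1,1.5,0,0],
    [0,0,-1,1.5,0,0],
  ],
)

```text
clock: 19.85
tcp_pos: [0.4613, 0.038, 0.0246]
orientation: [0.507, -0.493, 0.506, 0.494]
wrist_force: [-5.3, 4.4, 24.4]
finger_gap: 0.0115
```

```bash
python3 - <<'E'
from h import *
s=cam("scene");st=get_state();print(st["ft_torque"],st["wrist_force"],st["tcp_pos"])
im=cv2.resize(s["frame"][205:255,285:325],(800,1000),interpolation=cv2.INTER_LANCZOS4)
cv2.imwrite("pics/a15.png",im[200:800])
E
```

```text
[ 1.65373443  1.08869439 -0.04741432] [-5.13122417  4.92240371 23.436115  ] [0.46136935 0.03803347 0.02462401]
```

View pics/a15.png

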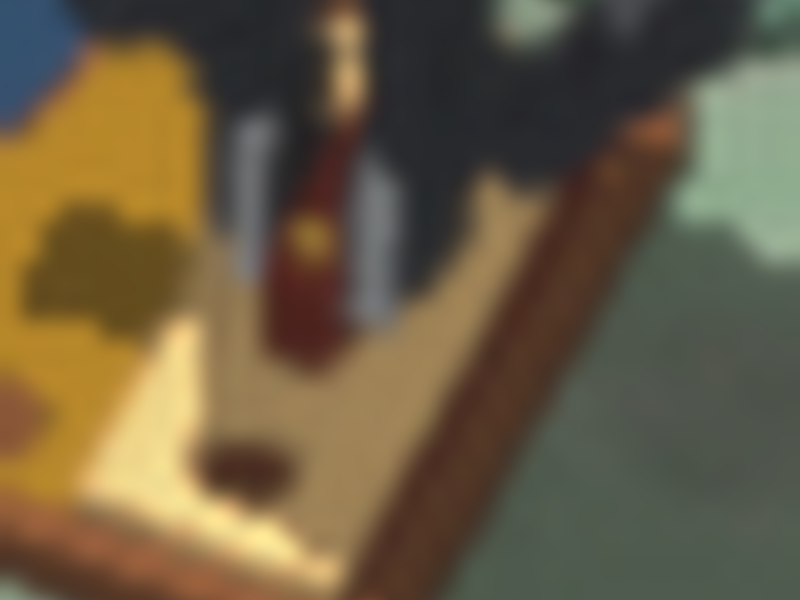

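It is close. I'll release, retreat and look.

>>> send_rows(
  plan=[
    [-1,0,0,0,0,0],
    [-1,0,0,0,0,0],
    [-1,0,0,0,0,0],
    [-1,0,0,0,0,0],
    [-4,0,0,0,0,0],
    [-12,0,0,0,0,0],
    [-25,0,0,0,0,0],
    [-45,0,0,0,0,0],
    [-70,0,0,0,0,0],
    [-100,0,0,0,0,0],
  ],
  claw=26,
)

```text
clock: 21.15
tcp_pos: [0.4604, 0.0369, 0.1242]
orientation: [0.506, -0.493, 0.507, 0.494]
wrist_force: [0.3, -0.1, -0.0]
finger_gap: 0.0261
```

```bash
python3 - <<'E'
from h import *
print(delta([.45,.25,.25],tool(-N,U)))
s=cam("scene")
cv2.imwrite("pics/a16.png",cv2.resize(s["frame"][205:255,260:325],(780,600),interpolation=cv2.INTER_LANCZOS4))
E
```

```text
[-126.1   16.3  212.6   58.5  -31.8  -18.5]
```

View pics/a16.png

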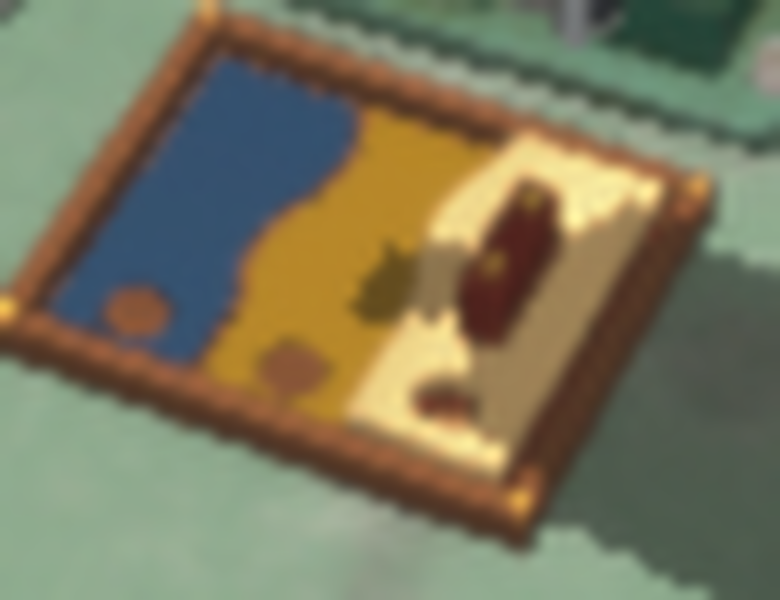

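```bash
python3 - <<'E'
from h import *
top=np.array([.5535,.304,.0992]);g=top-.024*N;Rt=tool(-N,U)
print(delta(g+.1*N,Rt),g+.1*N)
E
```

```text
[-33.6 -45.8 248.1  58.6 -31.6 -18.2] [0.51501072 0.28353489 0.16145556]
```

>>> send_rows(
  plan=[
    [-20,-4,24,5,-3,-1.5],
    [-35,-8,50,11,-6,-3.5],
    [-45,-13,77,17.5,-9.5,-5.5],
    [-50,-18,104,24,-13,-7.5],
    [-52,-24,132,31,-17,-9.5],
    [-50,-30,160,38,-20.5,-12],
    [-46,-35,188,44,-24,-14],
    [-42,-39,212,50,-27,-15.5],
    [-38,-43,233,55,-29.5,-17],
    [-33.6,-45.8,248,58.6,-31.6,-18.2],
  ],
  claw=36,
)

```text
clock: 22.45
tcp_pos: [0.5129, 0.2845, 0.1568]
orientation: [0.86, -0.11, 0.45, 0.215]
wrist_force: [0.8, -0.5, -1.4]
finger_gap: 0.0358
```

```bash
python3 - <<'E'
from h import *
st=get_state();print(st["tcp_pos"],st["joint_pos"].round(2))
fs=np.mean([cam("top")["frame"].astype(float) for _ in range(2)],0).astype(np.uint8)
cv2.imwrite("pics/b1.png",cv2.resize(fs[180:244,255:315],(562,600),interpolation=cv2.INTER_CUBIC))
s=cam("scene")
cv2.imwrite("pics/b2.png",cv2.resize(s["frame"][195:345,170:370],(800,600),interpolation=cv2.INTER_CUBIC))
E
```

```text
[0.51288274 0.284512   0.15681048] [ 0.32 -0.03 -0.76  0.24  0.1  -0.14]
```

View pics/b1.png

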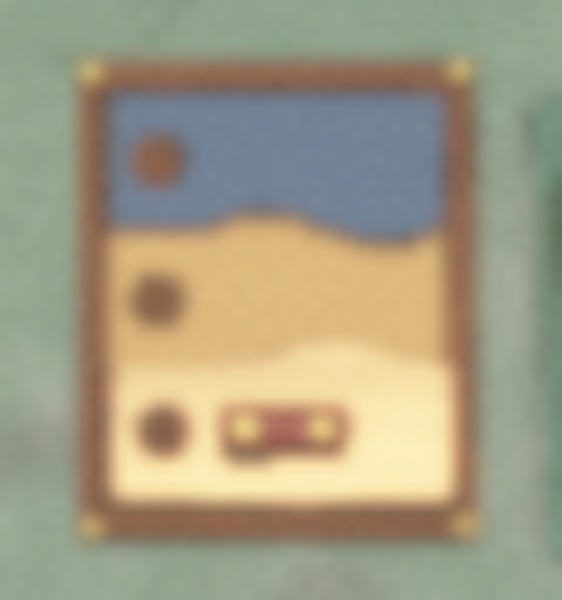

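View pics/b2.png

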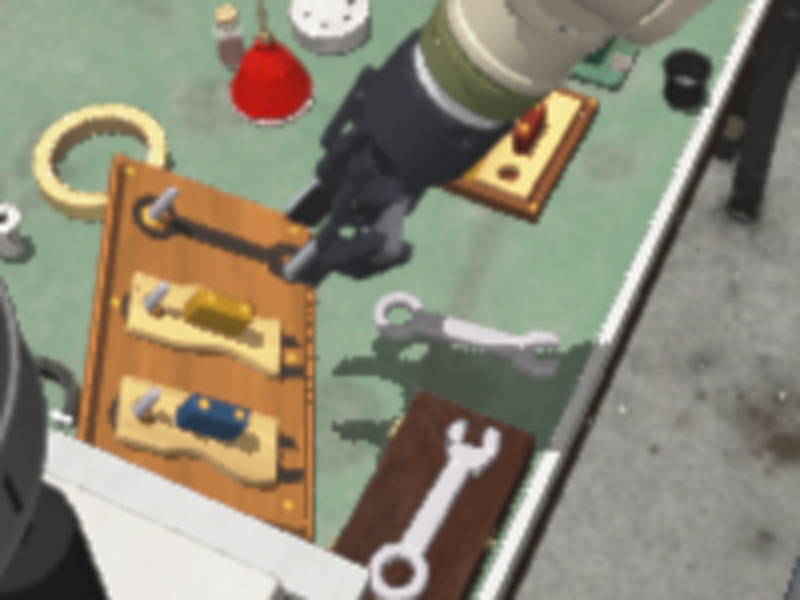

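Top view (b1): red hole at (161,430) against the painted (159,441), so red sits about 3 mm towards ochre but level. I'll go back to press and nudge it towards its own wall before the next one.

```bash
python3 - <<'E'
from h import *
e=np.radians(88.5);xt=np.array([np.cos(e),np.sin(e),0]);Rt=tool(DOWN,xt)
print(delta([.461,.038,.07],Rt))
E
```

```text
[ -21.4 -193.2 -180.8  -58.5   31.4   18.1]
```

>>> send_rows(
  plan=[
    [-20,-15,-10,-5,3,1.5],
    [-36,-32,-26,-11,6,3.5],
    [-46,-52,-44,-17.5,9.5,5.5],
    [-52,-74,-64,-24,13,7.5],
    [-54,-96,-86,-31,17,9.5],
    [-52,-118,-108,-38,20.5,12],
    [-46,-140,-130,-44,24,14],
    [-38,-160,-150,-50,27,15.5],
    [-29,-178,-167,-55,29.5,17],
    [-21.4,-193.2,-180.8,-58.5,31.4,18.1],
  ],
  claw=30,
)

```text
clock: 23.85
tcp_pos: [0.4622, 0.0363, 0.0703]
orientation: [0.507, -0.493, 0.506, 0.494]
wrist_force: [-1.2, -0.3, 0.1]
finger_gap: 0.0299
```

>>> send_rows(
  plan=[
    [0,0,0,0,0,0],
    [8,0,0,0,0,0],
    [18,0,0,0,0,0],
    [28,0,0,0,0,0],
    [36,0,0,0,0,0],
    [42,0,0,0,0,0],
    [46,0,0,0,0,0],
    [46,0,0,0,0,0],
    [46,0,0,0,0,0],
    [46,0,0,0,0,0],
  ],
)

```text
clock: 25.1
tcp_pos: [0.4618, 0.0378, 0.0241]
orientation: [0.508, -0.493, 0.506, 0.493]
wrist_force: [0.6, 0.8, -0.0]
finger_gap: 0.0303
```

>>> send_rows(
  plan=[
    [0,0,0,0,0,0],
    [0,0,0,0,0,0],
    [0,0,0,0,0,0],
    [0,0,0,0,0,0],
    [0,0,0,0,0,0],
    [0,0,0,0,0,0],
    [0,0,0,0,0,0],
    [0,0,0,0,0,0],
    [0,0,0,0,0,0],
    [0,0,0,0,0,0],
  ],
  claw=5,
  newtons=60,
)

```text
clock: 26.35
tcp_pos: [0.462, 0.0378, 0.0242]
orientation: [0.508, -0.493, 0.506, 0.493]
wrist_force: [-0.2, 0.1, 5.8]
finger_gap: 0.0119
```

>>> send_rows(
  plan=[
    [0,1,0,0,0,0],
    [0,2,0.5,0,0,0],
    [0,3,1,0,0,0],
    [0,3,1,0,0,0],
    [1,3,1,0,0,0],
    [2,3,1,0,0,0],
    [3,3,1,0,0,0],
    [4,3,1,0,0,0],
    [4,3,1,0,0,0],
    [4,3,1,0,0,0],
  ],
)

```text
clock: 27.6
tcp_pos: [0.4594, 0.0387, 0.0241]
orientation: [0.508, -0.494, 0.506, 0.492]
wrist_force: [-11.1, -0.5, 46.4]
finger_gap: 0.0125
```

```bash
python3 - <<'E'
from h import *
s=cam("scene")
cv2.imwrite("pics/b3.png",cv2.resize(s["frame"][205:255,260:325],(780,600),interpolation=cv2.INTER_LANCZOS4))
st=get_state();print(st["tcp_pos"],st["wrist_force"],st["ft_torque"])
E
```

```text
[0.45942065 0.03868788 0.02407052] [-10.57435689   0.10145608  47.0941217 ] [-0.15521999  2.26974891  0.00237332]
```

View pics/b3.png

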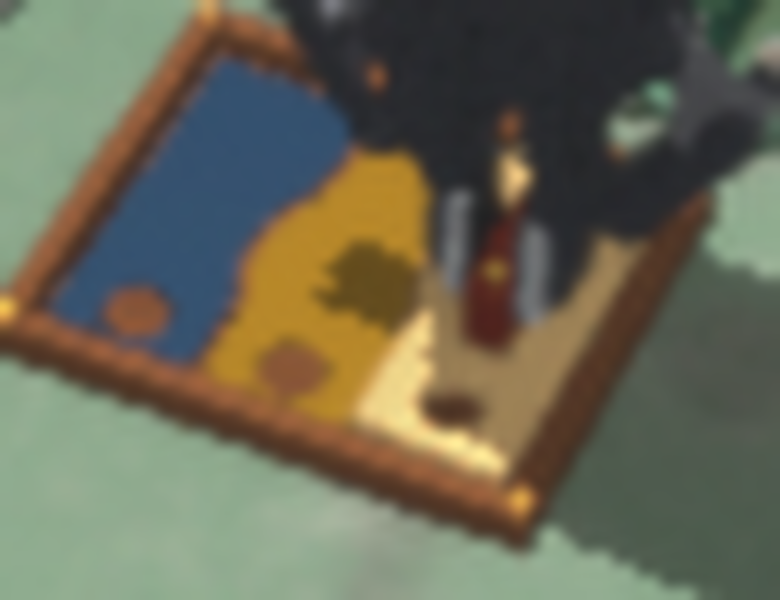

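Pressing 46 N gives no further descent and the moment is balanced, so red is on the floor. In b3 it lies flush, with its end corner at (500,470). Releasing.

>>> send_rows(
  plan=[
    [-3,0,0,0,0,0],
    [-4,0,0,0,0,0],
    [-4,0,0,0,0,0],
    [-4,0,0,0,0,0],
    [-6,0,0,0,0,0],
    [-14,0,0,0,0,0],
    [-28,0,0,0,0,0],
    [-48,0,0,0,0,0],
    [-74,0,0,0,0,0],
    [-104,0,0,0,0,0],
  ],
  claw=26,
)

```text
clock: 28.9
tcp_pos: [0.4584, 0.0388, 0.1256]
orientation: [0.508, -0.493, 0.506, 0.493]
wrist_force: [-0.1, 0.7, -0.0]
finger_gap: 0.0256
```

```bash
python3 - <<'E'
from h import *
top=np.array([.5535,.304,.0992]);g=top-.024*N;Rt=tool(-N,U)
print(delta(g+.1*N,Rt),g+.1*N,get_state()["tcp_pos"])
E
```

```text
[-35.5 -49.7 246.3  58.4 -31.6 -18.4] [0.51501072 0.28353489 0.16145556] [0.45844641 0.03877609 0.125564  ]
```

>>> send_rows(
  plan=[
    [-20,-4,24,5,-3,-1.5],
    [-35,-8,50,11,-6,-3.5],
    [-45,-14,77,17.5,-9.5,-5.5],
    [-52,-20,104,24,-13,-7.5],
    [-54,-26,132,31,-17,-9.5],
    [-52,-33,160,38,-20.5,-12],
    [-48,-38,188,44,-24,-14],
    [-44,-43,212,50,-27,-15.5],
    [-40,-47,232,55,-29.5,-17],
    [-35.5,-49.7,246.3,58.4,-31.6,-18.4],
  ],
  claw=36,
  newtons=100,
)

```text
clock: 30.15
tcp_pos: [0.5152, 0.2844, 0.161]
orientation: [0.861, -0.111, 0.447, 0.215]
wrist_force: [-0.4, 0.6, 0.2]
finger_gap: 0.036
```

```bash
python3 - <<'E'
from h import *
top=np.array([.5535,.304,.0992]);g=top-.024*N;Rt=tool(-N,U)
st=get_state();print(delta(g,Rt),st["tcp_pos"],st["joint_pos"].round(2))
f=cam("top")["frame"];cv2.imwrite("pics/b4.png",cv2.resize(f[180:244,255:315],(562,600),interpolation=cv2.INTER_CUBIC))
E
```

```text
[99.3 -0.8 -0.5 -0.1  0.2 -0. ] [0.51519726 0.28444182 0.16100462] [ 0.32 -0.03 -0.75  0.24  0.1  -0.14]
```

View pics/b4.png

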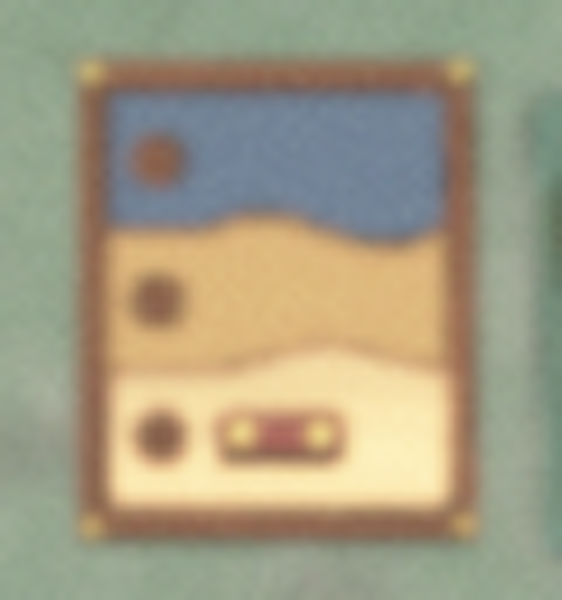

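Red now fills its place: its hole is at (160,437) on the painted (159,441). Now ochre.

>>> send_rows(
  plan=[
    [15,-0.8,0,0,0,0],
    [32,-0.8,0,0,0,0],
    [48,-0.8,0,0,0,0],
    [62,-0.8,0,0,0,0],
    [74,-0.8,0,0,0,0],
    [84,-0.8,0,0,0,0],
    [91,-0.8,0,0,0,0],
    [95,-0.8,0,0,0,0],
    [98,-0.8,0,0,0,0],
    [99,-0.8,0,0,0,0],
  ],
)

```text
clock: 31.45
tcp_pos: [0.5657, 0.3096, 0.0787]
orientation: [0.861, -0.112, 0.448, 0.215]
wrist_force: [-0.4, 0.2, -0.9]
finger_gap: 0.0358
```

>>> send_rows(
  plan=[
    [0,0,0,0,0,0],
    [0,0,0,0,0,0],
    [0,0,0,0,0,0],
    [0,0,0,0,0,0],
    [0,0,0,0,0,0],
    [0,0,0,0,0,0],
    [0,0,0,0,0,0],
    [0,0,0,0,0,0],
    [0,0,0,0,0,0],
    [0,0,0,0,0,0],
  ],
  claw=5,
)

```text
clock: 32.7
tcp_pos: [0.5655, 0.3094, 0.0791]
orientation: [0.861, -0.112, 0.448, 0.215]
wrist_force: [-3.6, -2.4, 5.4]
finger_gap: 0.0119
```

>>> send_rows(
  plan=[
    [-3,0,0,0,0,0],
    [-8,0,0,0,0,0],
    [-15,0,0,0,0,0],
    [-23,0,0,0,0,0],
    [-32,0,0,0,0,0],
    [-42,0,0,0,0,0],
    [-54,0,0,0,0,0],
    [-66,0,0,0,0,0],
    [-78,0,0,0,0,0],
    [-90,0,0,0,0,0],
  ],
)

```text
clock: 33.95
tcp_pos: [0.5196, 0.285, 0.1531]
orientation: [0.861, -0.112, 0.448, 0.215]
wrist_force: [-0.6, 0.3, -1.7]
finger_gap: 0.0118
```

```bash
python3 - <<'E'
from h import *
e=np.radians(88.5);xt=np.array([np.cos(e),np.sin(e),0]);Rt=tool(DOWN,xt)
print(delta([.5025,.0385,.11],Rt))
for n,sl in(("scene",np.s_[195:345,170:370]),("top",np.s_[130:280,125:325])):
    d=cam(n);cv2.imwrite(f"pics/b5{n}.png",cv2.resize(d["frame"][sl],(800,600),interpolation=cv2.INTER_CUBIC))
E
```

```text
[ -39.9 -209.6 -131.9  -58.5   31.7   18.4]
```

View pics/b5scene.png

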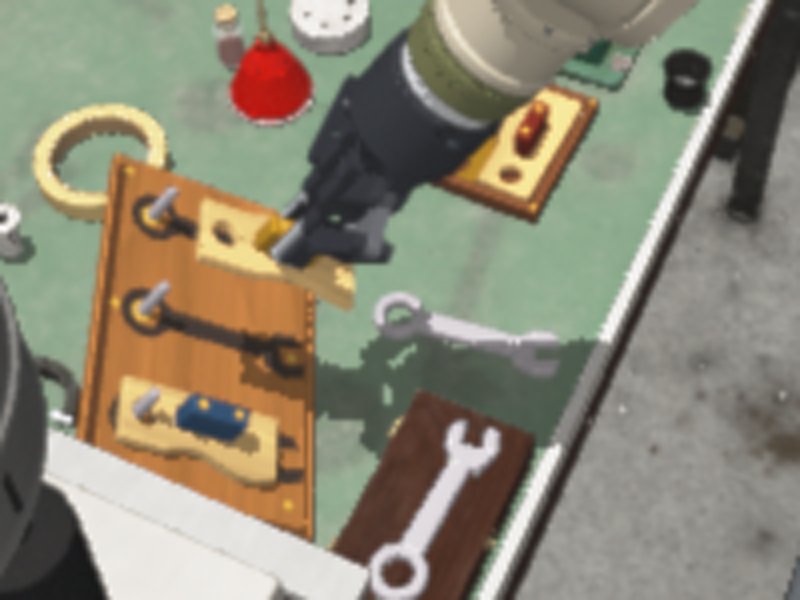

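View pics/b5top.png

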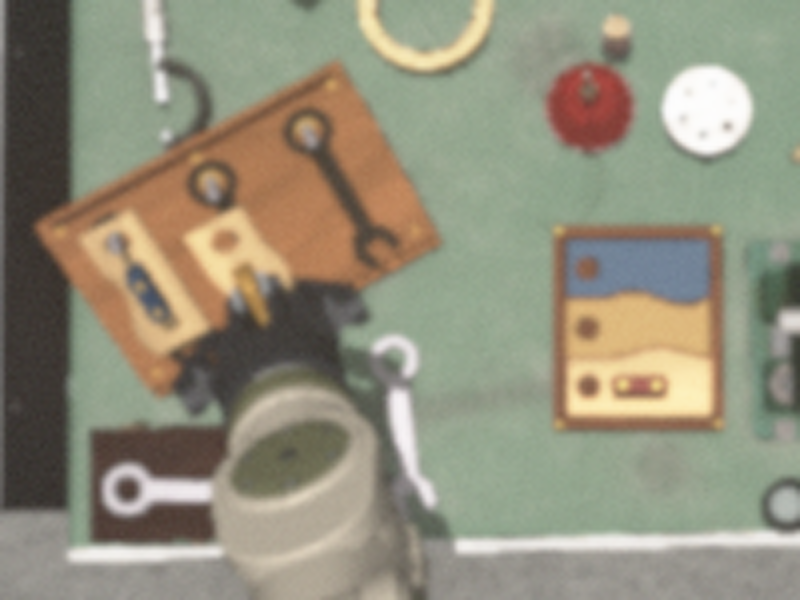

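```bash
python3 - <<'E'
from h import *
d=cam("top");s=cam("scene")
t=lambda X:(np.array(X)+.5)/4-.5+[125,130]
u=lambda X:(np.array(X)+.5)/4-.5+[170,195]
tcp=np.array([.5196,.285,.1531]);Rt=tool(-N,U)
for off in(.005,.008):
  for nm,c,p in(("top",d,t([[227,240]])),("scene",s,u([[224,233]]))):
    h=onpl(c,p,tcp-off*N,N)[0];print(off,nm,((h-tcp)@Rt*1e3).round(1))
E
```

```text
0.005 top [ 5.   1.1 39.9]
0.005 scene [ 5.  -0.2 37.4]
0.008 top [ 8.   1.5 38.7]
0.008 scene [ 8.  -2.7 35.9]
```

>>> send_rows(
  plan=[
    [-15,-15,-8,-5,3,1.5],
    [-32,-32,-20,-11,6,3.5],
    [-46,-54,-34,-17.5,9.5,5.5],
    [-54,-78,-50,-24,13,7.5],
    [-58,-104,-66,-31,17,9.5],
    [-58,-130,-82,-38,20.5,12],
    [-54,-154,-97,-44,24,14],
    [-49,-176,-111,-50,27,15.5],
    [-44,-195,-123,-55,29.7,17.2],
    [-40,-210,-132,-58.5,31.7,18.4],
  ],
)

```text
clock: 35.4
tcp_pos: [0.5035, 0.0375, 0.108]
orientation: [0.505, -0.494, 0.507, 0.494]
wrist_force: [-0.5, 0.3, -1.0]
finger_gap: 0.0116
```

```bash
python3 - <<'E'
from h import *
e=np.radians(88.5);xt=np.array([np.cos(e),np.sin(e),0]);Rt=tool(DOWN,xt)
st=get_state();print(delta([.503,.0379,.022],Rt),st["tcp_pos"],st["finger_gap"])
E
```

```text
[86.   0.3  0.5  0.1 -0.1 -0.1] [0.50348222 0.0375164  0.10804429] 0.011559197908317274
```

Going down to just above the rim first, then in.

>>> send_rows(
  plan=[
    [12,0.3,0.5,0,0,0],
    [26,0.3,0.5,0,0,0],
    [40,0.3,0.5,0,0,0],
    [52,0.3,0.5,0,0,0],
    [62,0.3,0.5,0,0,0],
    [70,0.3,0.5,0,0,0],
    [73,0.3,0.5,0,0,0],
    [74,0.3,0.5,0,0,0],
    [74,0.3,0.5,0,0,0],
    [74,0.3,0.5,0,0,0],
  ],
)

```text
clock: 36.65
tcp_pos: [0.503, 0.0388, 0.0356]
orientation: [0.507, -0.494, 0.507, 0.493]
wrist_force: [-0.2, -1.0, -0.9]
finger_gap: 0.0115
```

```bash
python3 - <<'E'
from h import *
s=cam("scene")
cv2.imwrite("pics/b6.png",cv2.resize(s["frame"][205:255,260:325],(780,600),interpolation=cv2.INTER_LANCZOS4))
E
```

```text
(no output)
```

View pics/b6.png

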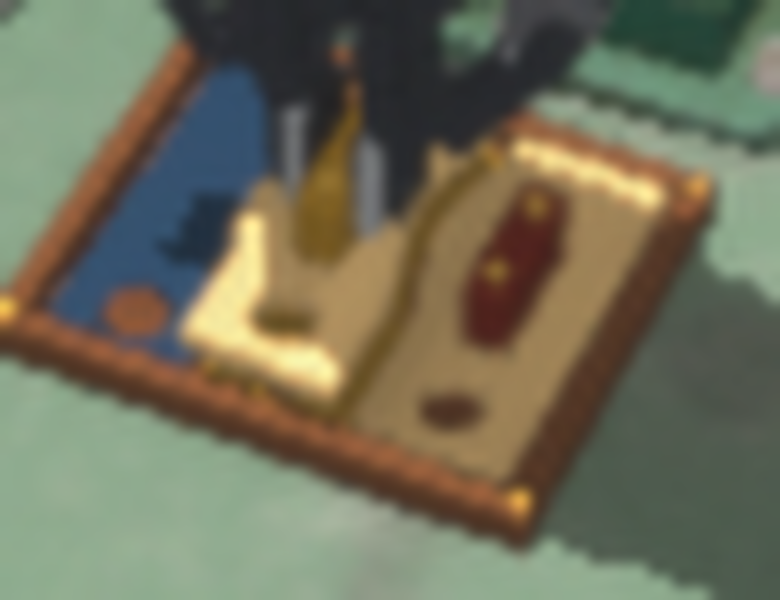

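>>> send_rows(
  plan=[
    [2,0,-0.7,0,0,0],
    [4,0,-0.7,0,0,0],
    [6,0,-0.7,0,0,0],
    [7,0,-0.7,0,0,0],
    [8,0,-0.7,0,0,0],
    [9,0,-0.7,0,0,0],
    [10,0,-0.7,0,0,0],
    [11,0,-0.7,0,0,0],
    [12,0,-0.7,0,0,0],
    [12,0,-0.7,0,0,0],
  ],
)

```text
clock: 37.95
tcp_pos: [0.5037, 0.0364, 0.0236]
orientation: [0.506, -0.494, 0.508, 0.492]
wrist_force: [0.7, -5.4, 0.4]
finger_gap: 0.0115
```

```bash
python3 - <<'E'
from h import *
s=cam("scene");st=get_state();print(st["tcp_pos"],st["wrist_force"],st["ft_torque"])
cv2.imwrite("pics/b7.png",cv2.resize(s["frame"][205:255,260:325],(780,600),interpolation=cv2.INTER_LANCZOS4))
E
```

```text
[0.50363398 0.03637931 0.02364021] [ 0.59141447 -6.02435097  0.63307734] [-1.23800305 -0.11799779  0.06238516]
```

View pics/b7.png

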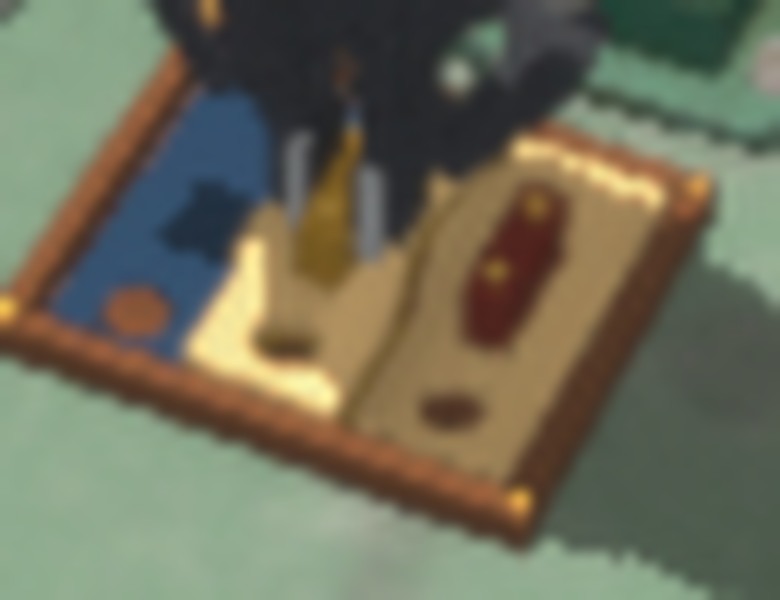

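>>> send_rows(
  plan=[
    [0,0,-0.7,0,0,0],
    [1,0,-0.7,0,0,0],
    [2,0,-0.7,0,0,0],
    [3,0,-0.7,0,0,0],
    [4,0,-0.7,0,0,0],
    [4.5,0,-0.7,0,0,0],
    [4.5,0,-0.7,0,0,0],
    [4.5,0,-0.7,0,0,0],
    [4.5,0,-0.7,0,0,0],
    [4.5,0,-0.7,0,0,0],
  ],
)

```text
clock: 39.25
tcp_pos: [0.5031, 0.0363, 0.0191]
orientation: [0.506, -0.494, 0.507, 0.492]
wrist_force: [0.5, -6.0, 2.1]
finger_gap: 0.0115
```

```bash
python3 - <<'E'
from h import *
s=cam("scene");st=get_state();print(st["tcp_pos"],st["wrist_force"],st["ft_torque"])
E
```

```text
[0.50310971 0.03629631 0.01908308] [-0.47569841 -5.94324783  2.8133497 ] [-1.13748536  0.04618644  0.07583567]
```

>>> send_rows(
  plan=[
    [0,0,-0.7,0,0,0],
    [1,0,-0.7,0,0,0],
    [2,0,-0.7,0,0,0],
    [3,0,-0.7,0,0,0],
    [3,0,-0.7,0,0,0],
    [3,0,-0.7,0,0,0],
    [3,0,-0.7,0,0,0],
    [3,0,-0.7,0,0,0],
    [3,0,-0.7,0,0,0],
    [3,0,-0.7,0,0,0],
  ],
)

```text
clock: 40.55
tcp_pos: [0.5032, 0.0362, 0.0189]
orientation: [0.507, -0.494, 0.507, 0.492]
wrist_force: [-8.4, -4.8, 29.8]
finger_gap: 0.0117
```

```bash
python3 - <<'E'
from h import *
s=cam("scene");st=get_state();print(st["tcp_pos"],st["wrist_force"],st["ft_torque"])
cv2.imwrite("pics/b8.png",cv2.resize(s["frame"][205:255,260:325],(780,600),interpolation=cv2.INTER_LANCZOS4))
E
```

```text
[0.50316509 0.03623682 0.0189131 ] [-8.60024856 -4.36309642 28.16485307] [-0.80078446  1.85433458  0.06763764]
```

View pics/b8.png

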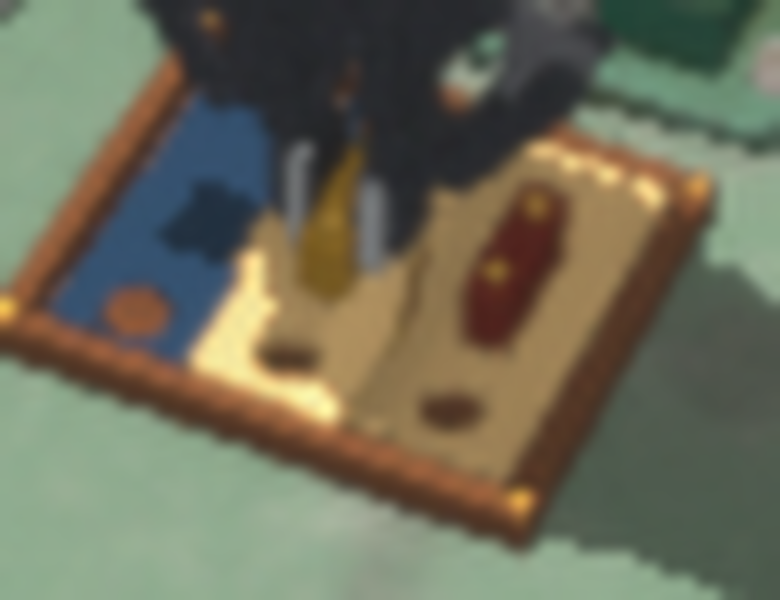

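Ochre bottomed out at TCP z 0.019 and looks flush in b8. Release, then blue.

>>> send_rows(
  plan=[
    [-3,0,0,0,0,0],
    [-3,0,0,0,0,0],
    [-3,0,0,0,0,0],
    [-3,0,0,0,0,0],
    [-5,0,0,0,0,0],
    [-14,0,0,0,0,0],
    [-28,0,0,0,0,0],
    [-48,0,0,0,0,0],
    [-74,0,0,0,0,0],
    [-104,0,0,0,0,0],
  ],
  claw=26,
)

```text
clock: 41.85
tcp_pos: [0.5026, 0.0367, 0.1215]
orientation: [0.507, -0.493, 0.507, 0.493]
wrist_force: [0.3, -0.1, 0.0]
finger_gap: 0.026
```

```bash
python3 - <<'E'
from h import *
top=np.array([.5199,.3711,.09975]);g=top-.024*N;Rt=tool(-N,U)
print(delta(g+.1*N,Rt),g+.1*N,get_state()["tcp_pos"])
E
```

```text
[-40.7  29.6 313.2  58.5 -31.7 -18.4] [0.48141072 0.35063489 0.16200556] [0.50262335 0.03672087 0.12147246]
```

>>> send_rows(
  plan=[
    [-20,2,26,5,-3,-1.5],
    [-36,5,58,11,-6,-3.5],
    [-48,8,94,17.5,-9.5,-5.5],
    [-56,11,130,24,-13,-7.5],
    [-58,14,168,31,-17,-9.5],
    [-58,18,205,38,-20.5,-12],
    [-54,21,240,44,-24,-14],
    [-50,24,270,50,-27,-15.5],
    [-45,27,295,55,-29.5,-17],
    [-40.7,29.6,313.2,58.5,-31.7,-18.4],
  ],
  claw=36,
)

```text
clock: 43.1
tcp_pos: [0.4812, 0.3517, 0.1616]
orientation: [0.861, -0.111, 0.447, 0.215]
wrist_force: [0.3, 0.5, 0.1]
finger_gap: 0.036
```

```bash
python3 - <<'E'
from h import *
top=np.array([.5199,.3711,.09975]);g=top-.024*N;Rt=tool(-N,U)
st=get_state();print(delta(g,Rt),st["joint_pos"].round(2))
f=cam("top")["frame"];cv2.imwrite("pics/c1.png",cv2.resize(f[180:244,255:315],(562,600),interpolation=cv2.INTER_CUBIC))
s=cam("scene")
cv2.imwrite("pics/c2.png",cv2.resize(s["frame"][195:345,170:370],(800,600),interpolation=cv2.INTER_CUBIC))
E
```

```text
[99.5 -1.2 -0.3 -0.1  0.2 -0. ] [ 0.5  -0.01 -0.74  0.23 -0.01  0.01]
```

View pics/c1.png

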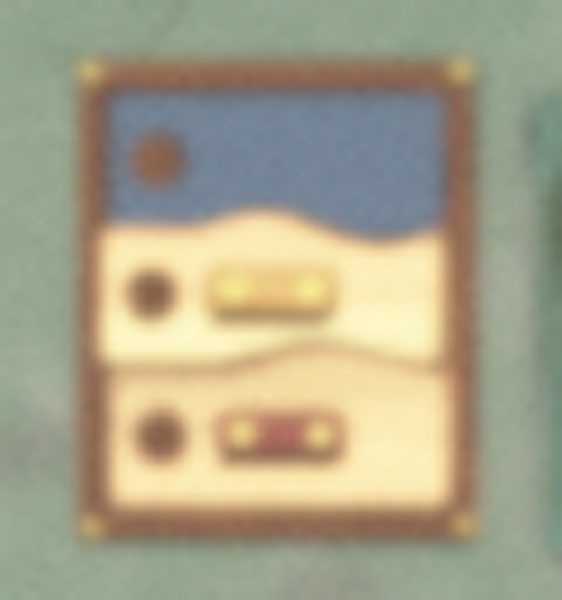

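View pics/c2.png

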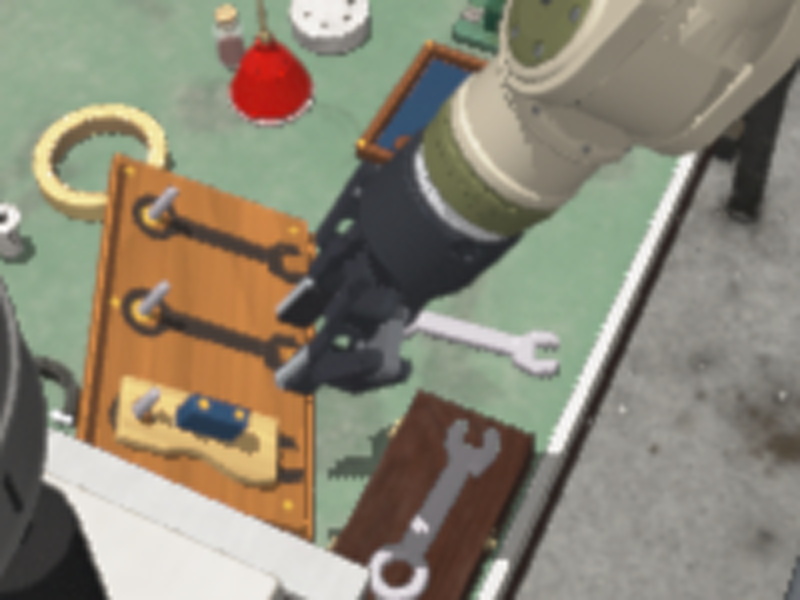

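Ochre seated: its hole is at (152,293) against (159,301), about 2 mm towards the wall and within tolerance. Now gripping blue.

>>> send_rows(
  plan=[
    [15,-1,0,0,0,0],
    [32,-1,0,0,0,0],
    [48,-1,0,0,0,0],
    [62,-1,0,0,0,0],
    [74,-1,0,0,0,0],
    [84,-1,0,0,0,0],
    [91,-1,0,0,0,0],
    [95,-1,0,0,0,0],
    [98,-1,0,0,0,0],
    [99.5,-1,0,0,0,0],
  ],
)

```text
clock: 44.45
tcp_pos: [0.5323, 0.3767, 0.0789]
orientation: [0.861, -0.112, 0.448, 0.215]
wrist_force: [0.1, -0.6, -0.1]
finger_gap: 0.0364
```

>>> send_rows(
  plan=[
    [0,0,0,0,0,0],
    [0,0,0,0,0,0],
    [0,0,0,0,0,0],
    [0,0,0,0,0,0],
    [0,0,0,0,0,0],
    [0,0,0,0,0,0],
    [0,0,0,0,0,0],
    [0,0,0,0,0,0],
    [0,0,0,0,0,0],
    [0,0,0,0,0,0],
  ],
  claw=5,
)

```text
clock: 45.7
tcp_pos: [0.5321, 0.3765, 0.0792]
orientation: [0.861, -0.112, 0.448, 0.215]
wrist_force: [-5.3, -2.7, 6.2]
finger_gap: 0.0116
```

>>> send_rows(
  plan=[
    [-3,0,0,0,0,0],
    [-8,0,0,0,0,0],
    [-15,0,0,0,0,0],
    [-23,0,0,0,0,0],
    [-32,0,0,0,0,0],
    [-42,0,0,0,0,0],
    [-54,0,0,0,0,0],
    [-66,0,0,0,0,0],
    [-78,0,0,0,0,0],
    [-90,0,0,0,0,0],
  ],
)

```text
clock: 46.95
tcp_pos: [0.4863, 0.3521, 0.1533]
orientation: [0.861, -0.111, 0.448, 0.215]
wrist_force: [0.2, 0.4, -0.4]
finger_gap: 0.0118
```

```bash
python3 - <<'E'
from h import *
e=np.radians(88.5);xt=np.array([np.cos(e),np.sin(e),0]);Rt=tool(DOWN,xt)
print(delta([.548,.0355,.12],Rt),get_state()["tcp_pos"])
for n,sl in(("scene",np.s_[195:345,170:370]),("top",np.s_[130:280,125:325])):
    d=cam(n);cv2.imwrite(f"pics/c3{n}.png",cv2.resize(d["frame"][sl],(800,600),interpolation=cv2.INTER_CUBIC))
E
```

```text
[ -27.  -308.5  -96.2  -58.5   31.7   18.4] [0.48630138 0.35209875 0.15333194]
```

View pics/c3scene.png

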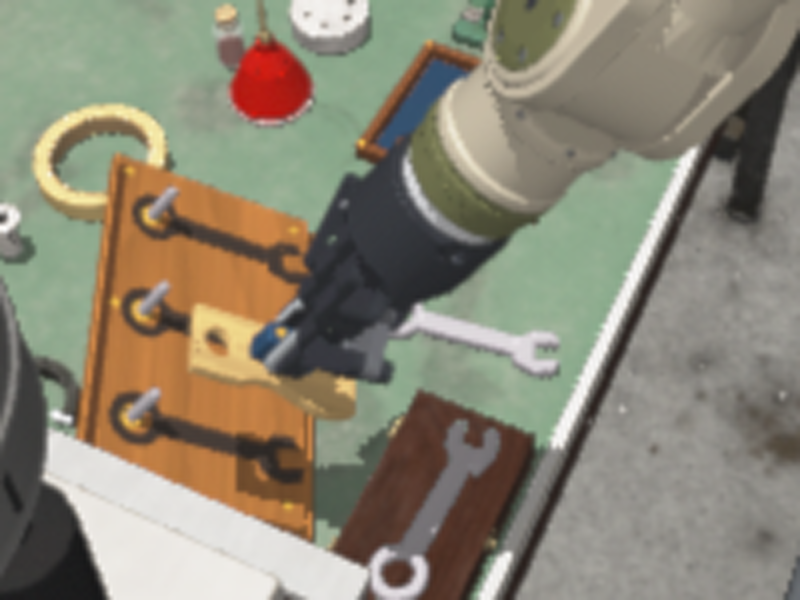

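View pics/c3top.png

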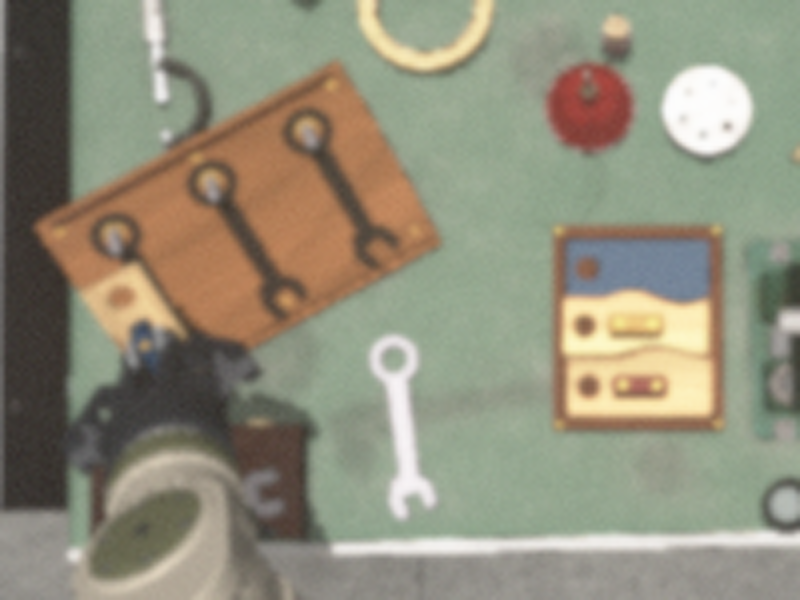

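```bash
python3 - <<'E'
from h import *
d=cam("top");t=lambda X:(np.array(X)+.5)/4-.5+[125,130]
for z in(0,.03,.06):print(z,onplane(d,t([[590,108],[548,108],[633,108],[590,150]]),z).round(3).tolist())
h=onpl(d,t([[121,297]]),get_state()["tcp_pos"]-.005*N,N)[0];print(((h-get_state()["tcp_pos"])@tool(-N,U)*1e3).round(1))
E
```

```text
0 [[0.667, 0.069, 0.0], [0.668, 0.101, 0.0], [0.666, 0.038, 0.0], [0.635, 0.07, 0.0]]
0.03 [[0.661, 0.069, 0.03], [0.661, 0.099, 0.03], [0.66, 0.038, 0.03], [0.63, 0.07, 0.03]]
0.06 [[0.654, 0.069, 0.06], [0.655, 0.098, 0.06], [0.654, 0.038, 0.06], [0.624, 0.069, 0.06]]
[ 5.   3.3 37.8]
```

>>> send_rows(
  plan=[
    [-20,-20,-5,-5,3,1.5],
    [-38,-46,-12,-11,6,3.5],
    [-50,-78,-22,-17.5,9.5,5.5],
    [-58,-114,-33,-24,13,7.5],
    [-60,-150,-45,-31,17,9.5],
    [-58,-188,-57,-38,20.5,12],
    [-52,-224,-69,-44,24,14],
    [-44,-258,-80,-50,27,15.5],
    [-35,-286,-89,-55,29.7,17.2],
    [-27,-308.5,-96,-58.5,31.7,18.4],
  ],
)

```text
clock: 48.35
tcp_pos: [0.5495, 0.0346, 0.1182]
orientation: [0.506, -0.494, 0.507, 0.494]
wrist_force: [-0.2, 0.6, -0.4]
finger_gap: 0.0117
```

```bash
python3 - <<'E'
from h import *
e=np.radians(88.5);xt=np.array([np.cos(e),np.sin(e),0]);Rt=tool(DOWN,xt)
st=get_state();print(delta([.548,.0365,.034],Rt),st["tcp_pos"],st["finger_gap"])
E
```

```text
[84.2  1.4  2.   0.1 -0.1 -0.1] [0.54947553 0.03458394 0.11819148] 0.011660436847927412
```

>>> send_rows(
  plan=[
    [12,0,1,0,0,0],
    [26,0,1,0,0,0],
    [40,0,1,0,0,0],
    [54,0,1,0,0,0],
    [66,0,1,0,0,0],
    [76,0,1,0,0,0],
    [82,0,1,0,0,0],
    [85,0,1,0,0,0],
    [85,0,1,0,0,0],
    [85,0,1,0,0,0],
  ],
)

```text
clock: 49.6
tcp_pos: [0.5489, 0.0367, 0.0347]
orientation: [0.507, -0.494, 0.507, 0.493]
wrist_force: [-0.6, 0.2, -0.5]
finger_gap: 0.0118
```

```bash
python3 - <<'E'
from h import *
s=cam("scene");st=get_state();print(st["tcp_pos"],st["wrist_force"])
cv2.imwrite("pics/c4.png",cv2.resize(s["frame"][205:255,260:325],(780,600),interpolation=cv2.INTER_LANCZOS4))
E
```

```text
[0.5489492  0.03669749 0.03477485] [ 0.50224415  0.82679194 -0.05609737]
```

View pics/c4.png

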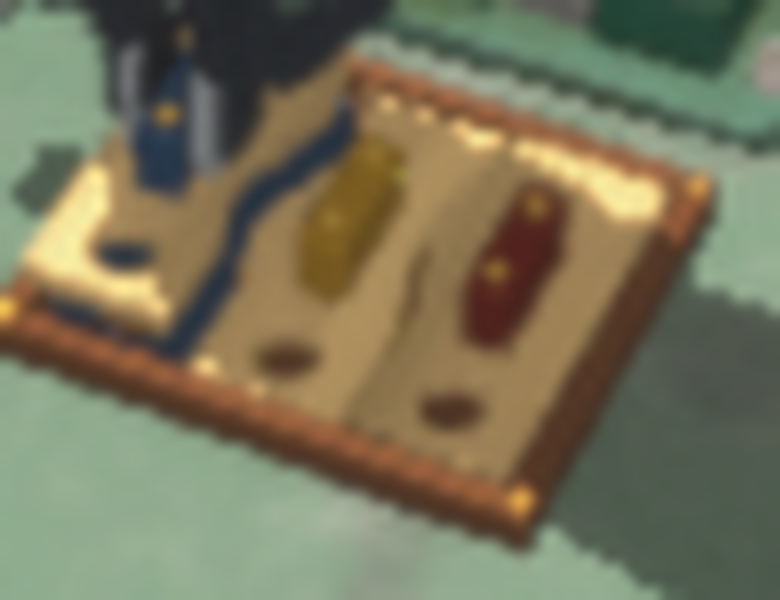

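>>> send_rows(
  plan=[
    [2,0,0,0,0,0],
    [4,0,0,0,0,0],
    [6,0,0,0,0,0],
    [8,0,0,0,0,0],
    [9,0,0,0,0,0],
    [10,0,0,0,0,0],
    [11,0,0,0,0,0],
    [12,0,0,0,0,0],
    [13,0,0,0,0,0],
    [13,0,0,0,0,0],
  ],
)

```text
clock: 50.9
tcp_pos: [0.5484, 0.0367, 0.0212]
orientation: [0.506, -0.493, 0.507, 0.493]
wrist_force: [-1.4, 0.5, -1.2]
finger_gap: 0.0116
```

```bash
python3 - <<'E'
from h import *
s=cam("scene");st=get_state();print(st["tcp_pos"],st["wrist_force"],st["ft_torque"])
cv2.imwrite("pics/c5.png",cv2.resize(s["frame"][205:255,260:325],(780,600),interpolation=cv2.INTER_LANCZOS4))
E
```

```text
[0.54841209 0.03673189 0.02124971] [-1.59336223 -0.07713398 -1.52756899] [0.04076043 0.17732075 0.06153686]
```

View pics/c5.png

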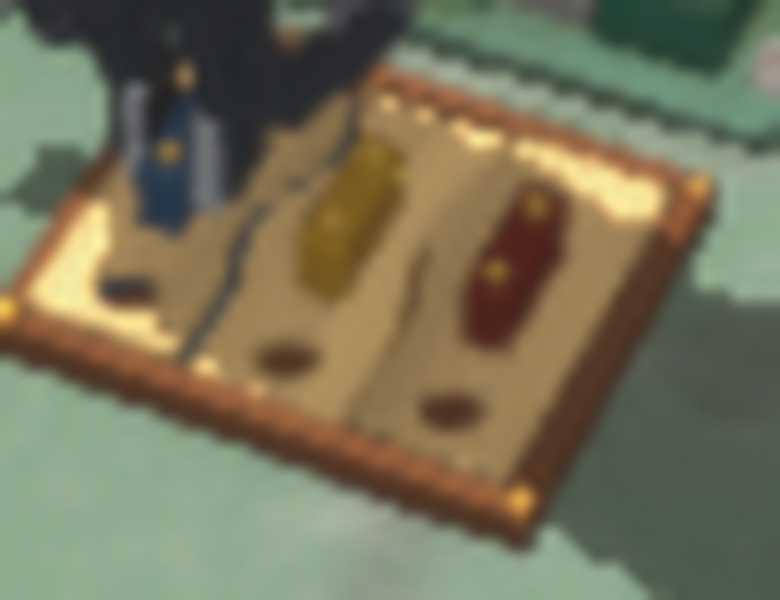

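In without contact. Going on to the floor.

>>> send_rows(
  plan=[
    [1,0,0,0,0,0],
    [2,0,0,0,0,0],
    [2.5,0,0,0,0,0],
    [3,0,0,0,0,0],
    [3.5,0,0,0,0,0],
    [4,0,0,0,0,0],
    [4,0,0,0,0,0],
    [4,0,0,0,0,0],
    [4,0,0,0,0,0],
    [4,0,0,0,0,0],
  ],
)

```text
clock: 52.2
tcp_pos: [0.5485, 0.0367, 0.0181]
orientation: [0.506, -0.493, 0.507, 0.493]
wrist_force: [-4.2, -0.0, 7.4]
finger_gap: 0.0112
```

>>> send_rows(
  plan=[
    [-1,0,0,0,0,0],
    [-1,0,0,0,0,0],
    [-1,0,0,0,0,0],
    [-1,0,0,0,0,0],
    [-4,0,0,0,0,0],
    [-14,0,0,0,0,0],
    [-28,0,0,0,0,0],
    [-48,0,0,0,0,0],
    [-74,0,0,0,0,0],
    [-104,0,0,0,0,0],
  ],
  claw=26,
)

```text
clock: 53.45
tcp_pos: [0.5486, 0.0368, 0.1231]
orientation: [0.507, -0.493, 0.507, 0.493]
wrist_force: [0.5, -0.2, 0.1]
finger_gap: 0.026
```

```bash
python3 - <<'E'
from h import *
s=cam("scene");st=get_state();print(st["tcp_pos"],st["wrist_force"],st["ft_torque"])
cv2.imwrite("pics/c6.png",cv2.resize(s["frame"][195:345,170:370],(800,600),interpolation=cv2.INTER_CUBIC))
cv2.imwrite("pics/c7.png",cv2.resize(s["frame"][205:255,260:325],(780,600),interpolation=cv2.INTER_LANCZOS4))
E
```

```text
[0.55104848 0.03663948 0.12752159] [ 0.45206804 -0.78700128  2.67922735] [ 0.05976857 -0.0431865  -0.08651671]
```

View pics/c7.png

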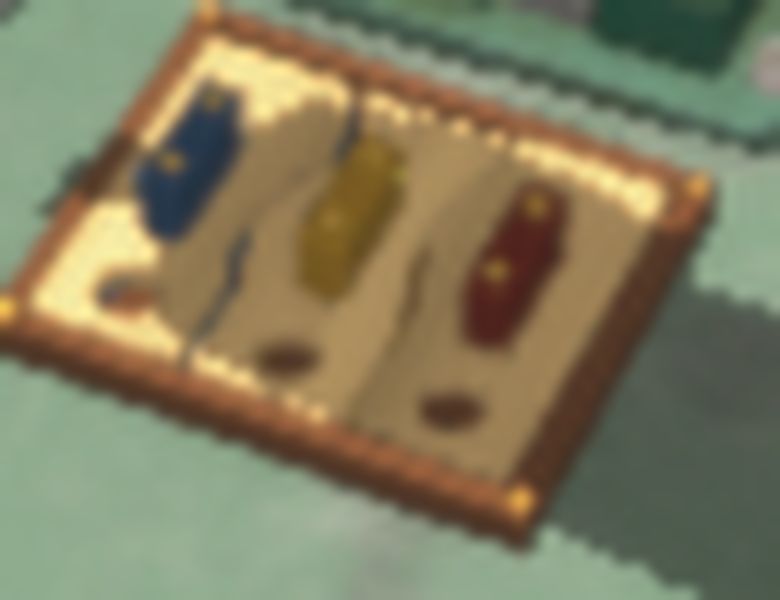

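View pics/c6.png

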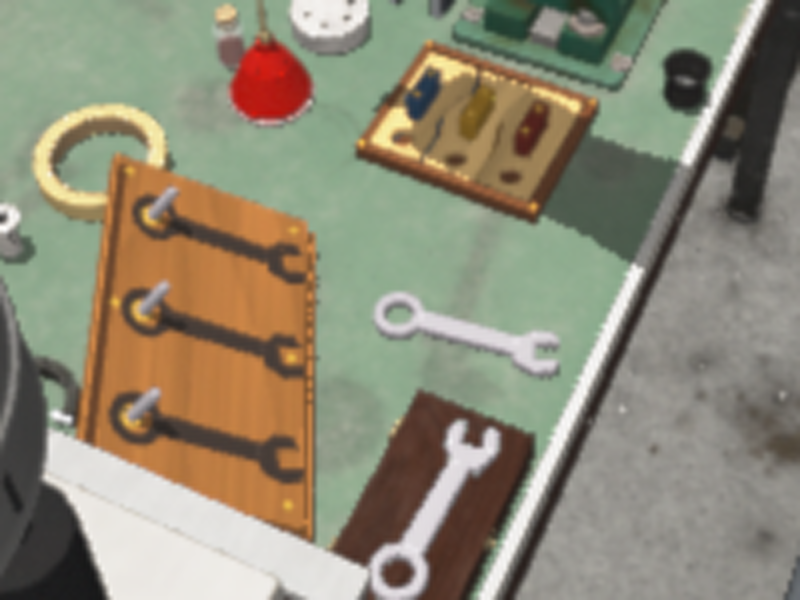

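Blue went in cleanly and all three templates interlock. Now measuring the spanners and pegs.

```bash
cat >> h.py <<'E'
def spanner(d,f,roi,z,smax=25,vmin=215):
    x0,y0,x1,y1=roi
    k=4
    c=cv2.resize(f[y0:y1,x0:x1],None,fx=k,fy=k,interpolation=cv2.INTER_CUBIC)
    hsv=cv2.cvtColor(c,cv2.COLOR_BGR2HSV);m=((hsv[...,1]<smax)&(hsv[...,2]>vmin)).astype(np.uint8)*255
    cs,h=cv2.findContours(m,cv2.RETR_CCOMP,cv2.CHAIN_APPROX_NONE)
    i=max(range(len(cs)),key=lambda j:cv2.contourArea(cs[j]));big=cs[i]
    holes=[cs[j] for j in range(len(cs)) if h[0][j][3]==i and cv2.contourArea(cs[j])>15]
    conv=lambda p:(np.atleast_2d(p)+.5)/k-.5+[x0,y0]
    W=onplane(d,conv(big.reshape(-1,2)),z)
    mu,ev=W[:,:2].mean(0),np.linalg.eigh(np.cov(W[:,:2].T))[1][:,1]
    s=(W[:,:2]-mu)@ev
    out=dict(len=np.ptp(s),area=cv2.contourArea(big)/k/k,dirdeg=np.degrees(np.arctan2(ev[1],ev[0])))
    if holes:
        hh=max(holes,key=cv2.contourArea);M=cv2.moments(hh);e=onplane(d,conv([[M["m10"]/M["m00"],M["m01"]/M["m00"]]]),z)[0]
        if (e[:2]-mu)@ev<0: ev=-ev; s=-s
        out["eye"]=e[:2];
        # shank: points 25..75mm from eye
        r=(W[:,:2]-e[:2])@ev;lat=(W[:,:2]-e[:2])@np.array([-ev[1],ev[0]])
        sel=(r<-22)&(r>-78);
        # fit centre line through both sides
        A=np.polyfit(r[sel],lat[sel],1) if sel.sum()>10 else [0,0]
        ang=np.arctan2(ev[1],ev[0])+np.arctan(A[0]);out["dirdeg"]=np.degrees(ang)
        out["shank_w"]=np.ptp(lat[sel]-np.polyval(A,r[sel]));out["latoff"]=A[1]
    return out
E
python3 - <<'E'
from h import *
d=cam("top");f=np.mean([cam("top")["frame"].astype(float) for _ in range(3)],0).astype(np.uint8);np.save("top2.npy",f)
for n,roi,z in(("s0",(212,205,238,265),.009),("s1",(145,235,202,266),.046),("s2",(375,245,430,270),.009)):
    for v in(200,225):
        print(n,v,spanner(d,f,roi,z,vmin=v))
cv2.imwrite("pics/d1.png",cv2.resize(f[140:230,130:235],(700,600),interpolation=cv2.INTER_CUBIC))
cv2.imwrite("pics/d2.png",cv2.resize(f[240:275,370:440],(800,400),interpolation=cv2.INTER_CUBIC))
E
```

```text
Traceback (most recent call last):
  File "h.py", line 59, in spanner
    out["shank_w"]=np.ptp(lat[sel]-np.polyval(A,r[sel]));out["latoff"]=A[1]
                   ~~~~~~^^^^^^^^^^^^^^^^^^^^^^^^^^^^^^^
ValueError: zero-size array to reduction operation maximum which has no identity
```

```bash
python3 - <<'E'
from h import *
f=np.load("top2.npy")
a=cv2.resize(f[140:270,130:245],(530,600),interpolation=cv2.INTER_CUBIC)
cv2.imwrite("pics/d1.png",a)
cv2.imwrite("pics/d2.png",cv2.resize(f[240:275,370:440],(800,400),interpolation=cv2.INTER_CUBIC))
hsv=cv2.cvtColor(f,cv2.COLOR_BGR2HSV);print(hsv[237,220:232,1:].tolist())
E
```

```text
[[28, 144], [28, 147], [16, 160], [8, 201], [5, 232], [4, 240], [5, 238], [6, 225], [8, 185], [19, 158], [28, 156], [27, 159]]
```

View pics/d1.png

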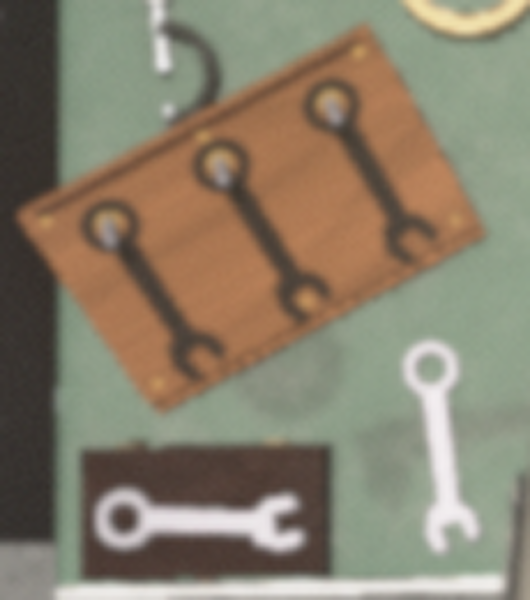

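View pics/d2.png

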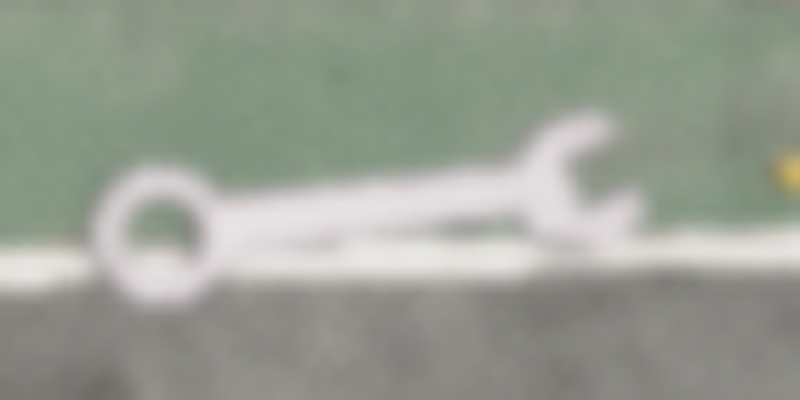

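```bash
sed -i 's/(r<-22)&(r>-78)/(r<-.022)\&(r>-.075)/' h.py; python3 - <<'E'
from h import *
d=cam("top");f=np.load("top2.npy")
for n,roi,z in(("s0",(212,205,238,265),.009),("s1",(145,235,202,266),.046)):
    for v in(195,215):
        o=spanner(d,f,roi,z,vmin=v);print(n,v,{k:np.round(x,4) for k,x in o.items()})
g=lambda X:(np.array(X)+.5)*70/800-.5+[370,240]
P=onplane(d,g([[160,230],[215,222],[522,188],[160,160],[160,305],[90,235],[370,212]]),.009);print(P.round(4))
# rack paint: peg foot ring centres & jaws
t=lambda X:(np.array(X)+.5)/(600/130)-.5+[130,140]
from scipy.optimize import least_squares
E
```

```text
s0 195 {'len': np.float64(0.1312), 'area': np.float64(283.2812), 'dirdeg': np.float64(7.0514), 'eye': array([0.4839, 0.2165]), 'shank_w': np.float64(0.0147), 'latoff': np.float64(0.0002)}
s0 215 {'len': np.float64(0.1275), 'area': np.float64(222.2812), 'dirdeg': np.float64(7.2122), 'eye': array([0.4839, 0.2164]), 'shank_w': np.float64(0.0119), 'latoff': np.float64(0.0003)}
s1 195 {'len': np.float64(0.1215), 'area': np.float64(167.625), 'dirdeg': np.float64(86.4718)}
s1 215 {'len': np.float64(0.093), 'area': np.float64(104.9688), 'dirdeg': np.float64(85.9609)}
[[ 0.356  -0.2446  0.009 ]
 [ 0.3576 -0.2586  0.009 ]
 [ 0.3643 -0.3363  0.009 ]
 [ 0.3735 -0.2454  0.009 ]
 [ 0.3372 -0.2438  0.009 ]
 [ 0.3551 -0.227   0.009 ]
 [ 0.3592 -0.2977  0.009 ]]
```

```bash
python3 - <<'E'
from h import *
d=cam("top");f=np.load("top2.npy")
for v in(130,150,170):
    o=spanner(d,f,(145,235,200,264),.046,smax=30,vmin=v);print("s1",v,{k:np.round(x,4) for k,x in o.items()})
# peg feet: painted ring centre (ring outer on face). face plane through board screws
t=lambda X:(np.array(X)+.5)/(600/130)-.5+[130,140]
P0=np.array([.6333,.262,.0962]) # triangulated ring centre red earlier
fp=onpl(d,t([[330,104],[220,165],[110,226]]),P0,N);print(fp.round(4))
tip=onpl(d,t([[334,112],[223,170],[111,230]]),P0+.033*N,N);print("tips->feet",(tip-.033*N).round(4))
u=lambda X:(np.array(X)+.5)/4-.5+[170,195]
s=cam("scene")
b=np.array([.6,-.95])
fs=onpl(s,u([[154,216],[147,310],[134,417]])-b,P0,N);print("scene",fs.round(4))
fs=onpl(s,u([[170,192],[160,288],[150,397]])-b,P0+.033*N,N)-.033*N;print("scene tips",fs.round(4))
for q in(fp,):print((q[0]-q[2])@np.c_[U,Y,N]*1e3)
E
```

```text
s1 130 {'len': np.float64(0.1288), 'area': np.float64(365.1875), 'dirdeg': np.float64(86.5694), 'eye': array([0.3935, 0.3998]), 'shank_w': np.float64(0.0177), 'latoff': np.float64(-0.0004)}
s1 150 {'len': np.float64(0.1266), 'area': np.float64(322.4375), 'dirdeg': np.float64(86.6258), 'eye': array([0.3936, 0.3999]), 'shank_w': np.float64(0.0157), 'latoff': np.float64(-0.0004)}
s1 170 {'len': np.float64(0.1245), 'area': np.float64(284.2812), 'dirdeg': np.float64(87.0502), 'eye': array([0.3936, 0.3999]), 'shank_w': np.float64(0.014), 'latoff': np.float64(0.0001)}
[[0.6359 0.2635 0.0983]
 [0.6007 0.3292 0.0982]
 [0.5658 0.3946 0.098 ]]
tips->feet [[0.6416 0.265  0.1023]
 [0.6089 0.3294 0.1033]
 [0.5753 0.3941 0.1038]]
scene [[0.633  0.2671 0.0977]
 [0.5979 0.331  0.097 ]
 [0.5638 0.3985 0.0981]]
scene tips [[0.6345 0.273  0.1005]
 [0.6004 0.339  0.1012]
 [0.5653 0.4056 0.1014]]
[ 4.68295574e-01 -1.48641278e+02  2.06995273e-13]
```

```bash
cat >> h.py <<'E'
RING=np.array([[.6359,.2635,.0983],[.6007,.3292,.0982],[.5658,.3946,.098]])
PEG=RING-.008*N-.0015*Y   # [right(peg_2), middle, left(peg_0)]
def flat(yawdeg):
    e=np.radians(yawdeg);return tool(DOWN,[np.cos(e),np.sin(e),0])
E
python3 - <<'E'
from h import *
st=get_state();print(st["tcp_pos"],st["joint_pos"].round(2),PEG)
print(delta([.4343,.2103,.09],flat(7.1)))
f=cam("top")["frame"];cv2.imwrite("pics/d3.png",cv2.resize(f[180:244,255:315],(562,600),interpolation=cv2.INTER_CUBIC))
E
```

```text
[0.54777763 0.03682255 0.12040283] [-0.08  0.32 -0.22  1.03 -0.   -1.62] [[0.64065571 0.2643298  0.09174678]
 [0.60545571 0.3300298  0.09164678]
 [0.57055571 0.3954298  0.09144678]]
[ 3.060e+01  1.180e+02  1.704e+02  8.140e+01 -1.000e-01 -1.000e-01]
```

>>> send_rows(
  plan=[
    [-10,6,10,8,0,0],
    [-20,16,24,16,0,0],
    [-25,28,42,25,0,0],
    [-25,42,62,34,0,0],
    [-20,58,84,43,0,0],
    [-12,74,106,52,0,0],
    [0,88,128,61,0,0],
    [12,101,147,69,0,0],
    [22,111,161,76,0,0],
    [30.6,118,170.4,81.4,0,0],
  ],
  claw=40,
  newtons=100,
)

```text
clock: 55.15
tcp_pos: [0.434, 0.2107, 0.0896]
orientation: [0.705, -0.043, 0.707, 0.042]
wrist_force: [0.4, -0.6, -0.6]
finger_gap: 0.0401
```

```bash
python3 - <<'E'
from h import *
st=get_state();print(st["tcp_pos"],st["joint_pos"].round(2),delta([.4343,.2103,.002],flat(7.1)))
s=cam("scene")
cv2.imwrite("pics/d4.png",cv2.resize(s["frame"][195:345,200:400],(800,600),interpolation=cv2.INTER_CUBIC))
f=cam("top")["frame"];cv2.imwrite("pics/d5.png",cv2.resize(f[180:244,255:315],(562,600),interpolation=cv2.INTER_CUBIC))
E
```

```text
[0.43397814 0.2107032  0.08959668] [ 0.29  0.23 -0.43  0.91 -0.    0.16] [87.6 -0.4  0.4 -0.2 -0.1  0. ]
```

View pics/d4.png

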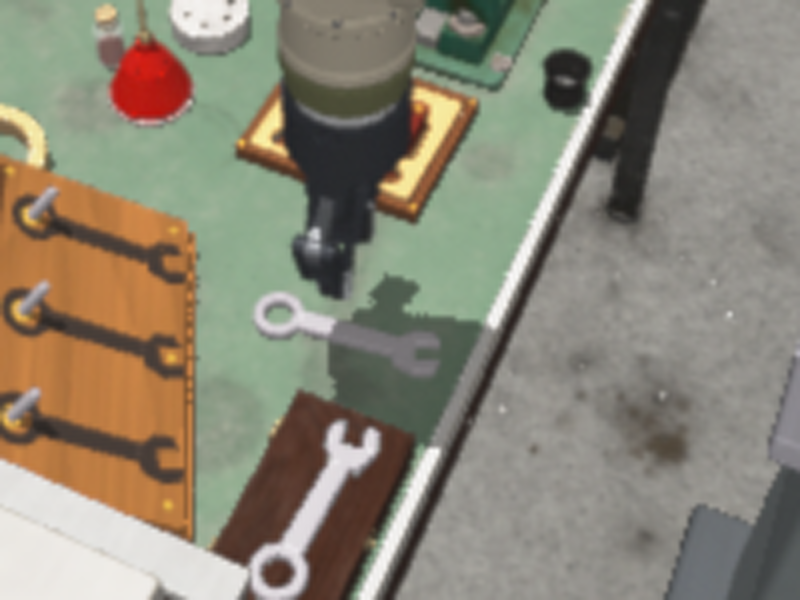

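View pics/d5.png

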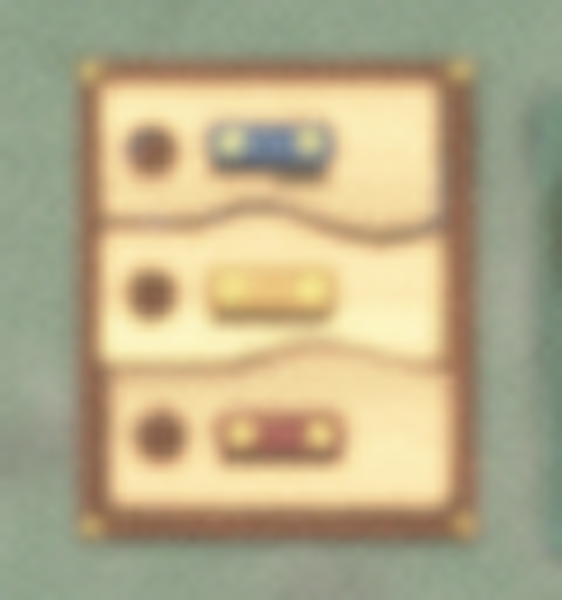

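All three templates lie in the tray with holes at the left (+x) end, each within about 3 mm: (152,151), (152,293) and (160,437). Now down on spanner 0.

>>> send_rows(
  plan=[
    [12,0,0,0,0,0],
    [26,0,0,0,0,0],
    [40,0,0,0,0,0],
    [54,0,0,0,0,0],
    [66,0,0,0,0,0],
    [75,0,0,0,0,0],
    [81,0,0,0,0,0],
    [85,0,0,0,0,0],
    [87.5,0,0,0,0,0],
    [87.5,0,0,0,0,0],
  ],
)

```text
clock: 56.5
tcp_pos: [0.4352, 0.2102, 0.0033]
orientation: [0.706, -0.044, 0.706, 0.043]
wrist_force: [0.2, 0.6, -0.2]
finger_gap: 0.04
```

>>> send_rows(
  plan=[
    [0,0,0,0,0,0],
    [0,0,0,0,0,0],
    [0,0,0,0,0,0],
    [0,0,0,0,0,0],
    [0,0,0,0,0,0],
    [0,0,0,0,0,0],
    [0,0,0,0,0,0],
    [0,0,0,0,0,0],
    [0,0,0,0,0,0],
    [0,0,0,0,0,0],
  ],
  claw=5,
)

```text
clock: 57.75
tcp_pos: [0.4355, 0.2102, 0.0038]
orientation: [0.706, -0.044, 0.705, 0.043]
wrist_force: [-0.8, -1.4, 5.8]
finger_gap: 0.0084
```

>>> send_rows(
  plan=[
    [-3,0,0,0,0,0],
    [-10,0,0,0,0,0],
    [-20,0,0,0,0,0],
    [-35,0,0,0,0,0],
    [-50,0,0,0,0,0],
    [-65,0,0,0,0,0],
    [-80,0,0,0,0,0],
    [-95,0,0,0,0,0],
    [-105,0,0,0,0,0],
    [-110,0,0,0,0,0],
  ],
)

```text
clock: 59.0
tcp_pos: [0.4355, 0.2103, 0.1139]
orientation: [0.706, -0.044, 0.706, 0.044]
wrist_force: [0.0, 0.2, -2.2]
finger_gap: 0.0086
```

```bash
python3 - <<'E'
from h import *
st=get_state();print(st["tcp_pos"],st["finger_gap"])
T=PEG[1]+.075*N-.053*U;print(T,delta(T,tool(-N,U)))
s=cam("scene")
cv2.imwrite("pics/d6.png",cv2.resize(s["frame"][195:345,200:400],(800,600),interpolation=cv2.INTER_CUBIC))
E
```

```text
[0.43547061 0.21031215 0.11392118] 0.00859126818950955
[0.52913964 0.28945183 0.12268364] [ -8.7  67.  102.7 -20.3 -34.6   6.4]
```

View pics/d6.png

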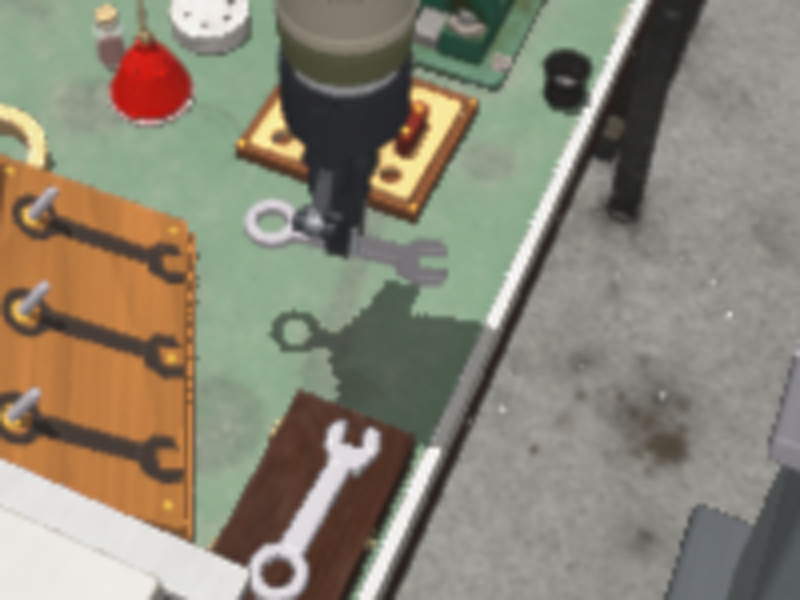

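>>> send_rows(
  plan=[
    [-20,4,6,-2,-4,0.6],
    [-35,9,14,-4.5,-8,1.3],
    [-43,16,25,-7,-12,2.1],
    [-46,24,37,-9.5,-16,3],
    [-45,32,49,-12,-20,3.8],
    [-40,40,62,-14,-24,4.5],
    [-33,48,74,-16,-28,5.1],
    [-25,56,86,-18,-31,5.7],
    [-16,62,95,-19.4,-33,6.1],
    [-8.7,67,102.7,-20.3,-34.6,6.4],
  ],
)

```text
clock: 60.3
tcp_pos: [0.5279, 0.2892, 0.1202]
orientation: [0.86, -0.112, 0.449, 0.215]
wrist_force: [0.4, -0.1, -2.2]
finger_gap: 0.0086
```

```bash
python3 - <<'E'
from h import *
st=get_state();print(st["tcp_pos"],st["finger_gap"])
T=PEG[1]+.045*N-.053*U;print(T,delta(T,tool(-N,U)))
for n,sl in(("scene",np.s_[225:315,180:300]),("top",np.s_[135:225,130:250])):
    d=cam(n);cv2.imwrite(f"pics/d7{n}.png",cv2.resize(d["frame"][sl],(800,600),interpolation=cv2.INTER_CUBIC))
E
```

```text
[0.52785659 0.28915257 0.12023924] 0.008617768589346004
[0.54433278 0.29753016 0.09810907] [28.7 -0.4  2.5  0.1 -0.1 -0. ]
```

View pics/d7scene.png

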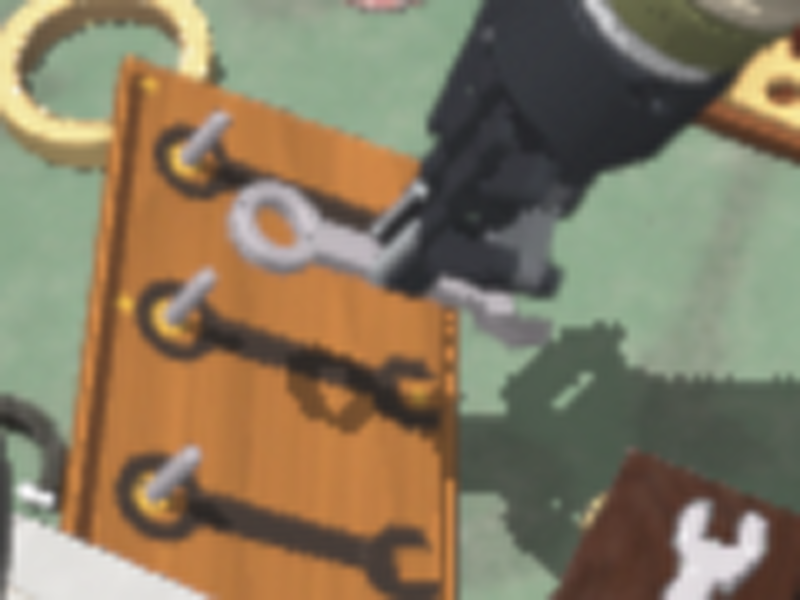

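View pics/d7top.png

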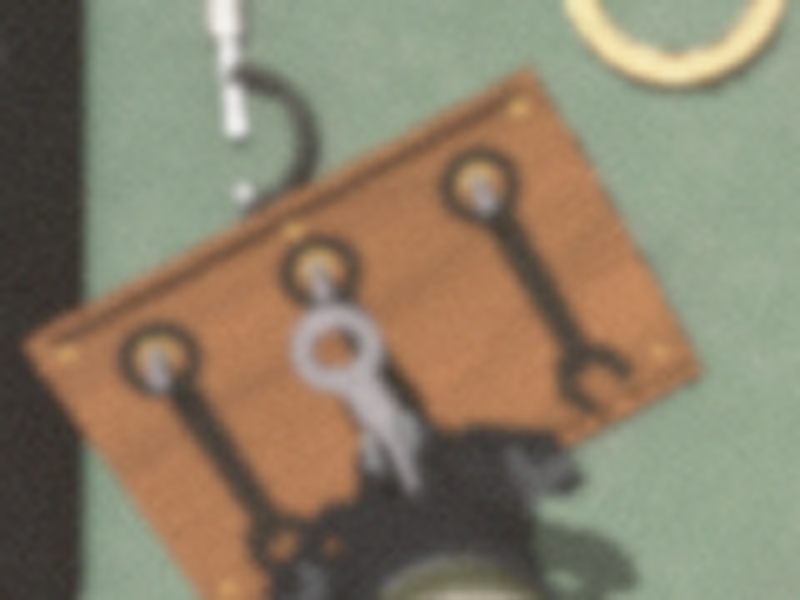

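```bash
python3 - <<'E'
from h import *
d=cam("top");s=cam("scene");tcp=get_state()["tcp_pos"];k=800/120
t=lambda X:(np.array(X)+.5)/k-.5+[130,135]
u=lambda X:(np.array(X)+.5)/k-.5+[180,225]
b=np.array([.6,-.95]);B=np.c_[U,Y,N]
for nm,c,e,foot,tip in(("top",d,t([[338,349]]),t([[319,268]]),t([[323,290]])),("scene",s,u([[275,226]])-b,u([[180,318]])-b,u([[208,277]])-b)):
    E=onpl(c,e,tcp+.003*N,N)[0];print(nm,"eye rel tcp",((E-tcp)@B*1e3).round(1))
    F=onpl(c,foot,PEG[1],N)[0];print("  foot rel PEG1",((F-PEG[1])@B*1e3).round(1))
    F=onpl(c,tip,PEG[1]+.033*N,N)[0];print("  tip rel PEG1",((F-PEG[1])@B*1e3).round(1))
E
```

```text
top eye rel tcp [49.2  3.1  3. ]
  foot rel PEG1 [-1.7  1.2  0. ]
  tip rel PEG1 [ 1.7  0.9 33. ]
scene eye rel tcp [49.7  4.8  3. ]
  foot rel PEG1 [-6.1 -1.1 -0. ]
  tip rel PEG1 [-1.2  1.8 33. ]
```

>>> send_rows(
  plan=[
    [0,-1,0,0,0,0],
    [0,-2.5,0,0,0,0],
    [0,-2.5,0,0,0,0],
    [3,-2.5,0,0,0,0],
    [7,-2.5,0,0,0,0],
    [12,-2.5,0,0,0,0],
    [17,-2.5,0,0,0,0],
    [21,-2.5,0,0,0,0],
    [24,-2.5,0,0,0,0],
    [26,-2.5,0,0,0,0],
  ],
)

```text
clock: 61.75
tcp_pos: [0.5433, 0.2942, 0.1003]
orientation: [0.86, -0.112, 0.448, 0.215]
wrist_force: [-0.2, 0.4, -2.0]
finger_gap: 0.0088
```

```bash
python3 - <<'E'
from h import *
st=get_state();B=np.c_[U,Y,N];print(((st["tcp_pos"]-PEG[1])@B*1e3).round(1),st["wrist_force"])
for n,sl in(("scene",np.s_[225:315,180:300]),("top",np.s_[135:225,130:250])):
    d=cam(n);cv2.imwrite(f"pics/d8{n}.png",cv2.resize(d["frame"][sl],(800,600),interpolation=cv2.INTER_CUBIC))
E
```

```text
[-53.8  -2.4  48.3] [-0.16001185  0.36577881 -2.01045796]
```

View pics/d8scene.png

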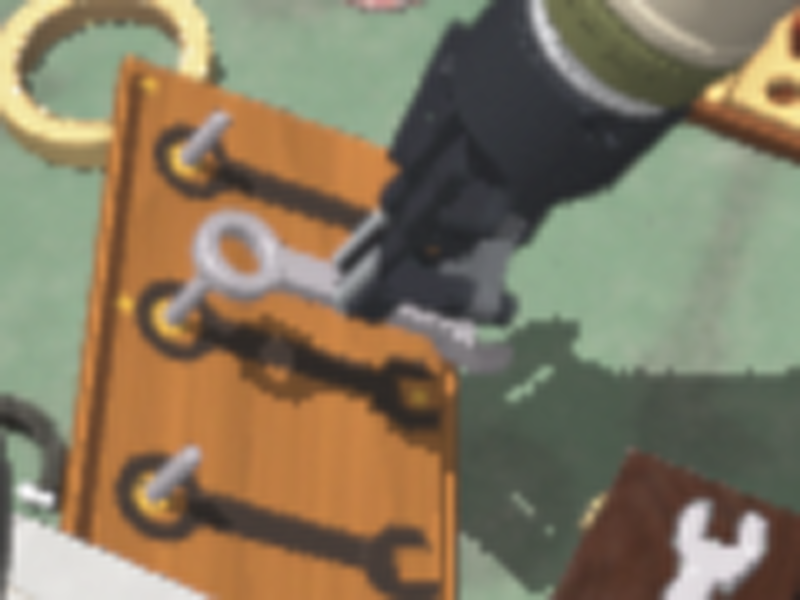

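View pics/d8top.png

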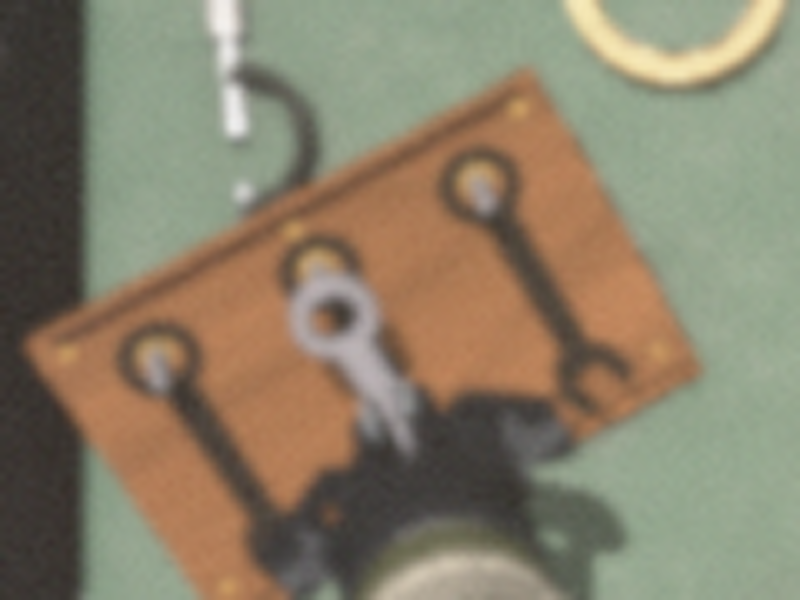

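>>> send_rows(
  plan=[
    [0,0,2,0,0,0],
    [0,1,4,0,0,0],
    [0,1,5,0,0,0],
    [1,1,5,0,0,0],
    [3,1,5,0,0,0],
    [5,1,5,0,0,0],
    [7,1,5,0,0,0],
    [9,1,5,0,0,0],
    [11,1,5,0,0,0],
    [12,1,5,0,0,0],
  ],
)

```text
clock: 63.1
tcp_pos: [0.5524, 0.3002, 0.0934]
orientation: [0.86, -0.112, 0.448, 0.215]
wrist_force: [-0.4, -0.4, -1.7]
finger_gap: 0.0083
```

```bash
python3 - <<'E'
from h import *
st=get_state();B=np.c_[U,Y,N];print(((st["tcp_pos"]-PEG[1])@B*1e3).round(1),st["wrist_force"])
for n,sl in(("scene",np.s_[235:301,180:268]),("top",np.s_[145:211,135:223])):
    d=cam(n);cv2.imwrite(f"pics/d9{n}.png",cv2.resize(d["frame"][sl],(800,600),interpolation=cv2.INTER_CUBIC))
E
```

```text
[-48.8  -1.4  36.3] [-0.40205893 -0.36714647 -1.69869078]
```

View pics/d9scene.png

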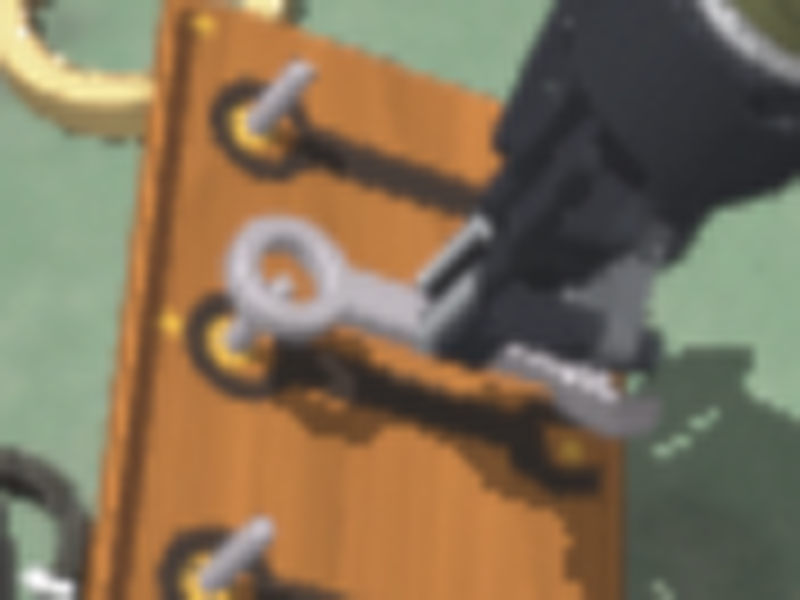

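View pics/d9top.png

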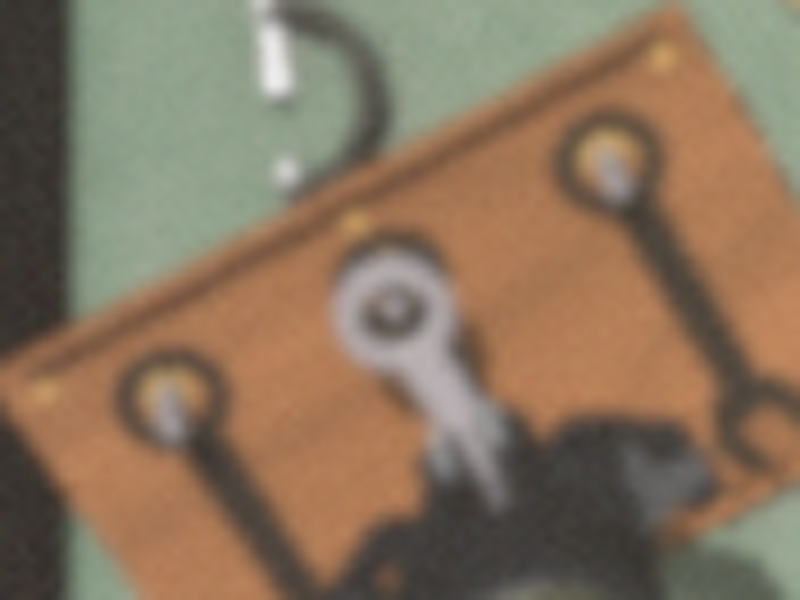

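The peg tip shows inside the eye in both views (scene (280,285), top (393,303)). Sliding down the peg.

>>> send_rows(
  plan=[
    [3,0,0,0,0,0],
    [6,0,0,0,0,0],
    [9,0,0,0,0,0],
    [12,0,0,0,0,0],
    [15,0,0,0,0,0],
    [18,0,0,0,0,0],
    [21,0,0,0,0,0],
    [23,0,0,0,0,0],
    [24,0,0,0,0,0],
    [24,0,0,0,0,0],
  ],
)

```text
clock: 64.45
tcp_pos: [0.5645, 0.3067, 0.0738]
orientation: [0.86, -0.112, 0.448, 0.215]
wrist_force: [0.4, -0.9, -2.4]
finger_gap: 0.0086
```

```bash
python3 - <<'E'
from h import *
st=get_state();B=np.c_[U,Y,N];print(((st["tcp_pos"]-PEG[1])@B*1e3).round(1),st["wrist_force"])
for n,sl in(("scene",np.s_[235:301,180:268]),):
    d=cam(n);cv2.imwrite(f"pics/d10{n}.png",cv2.resize(d["frame"][sl],(800,600),interpolation=cv2.INTER_CUBIC))
E
```

```text
[-48.8  -1.4  12.4] [ 0.39003301 -0.88424729 -2.37212673]
```

View pics/d10scene.png

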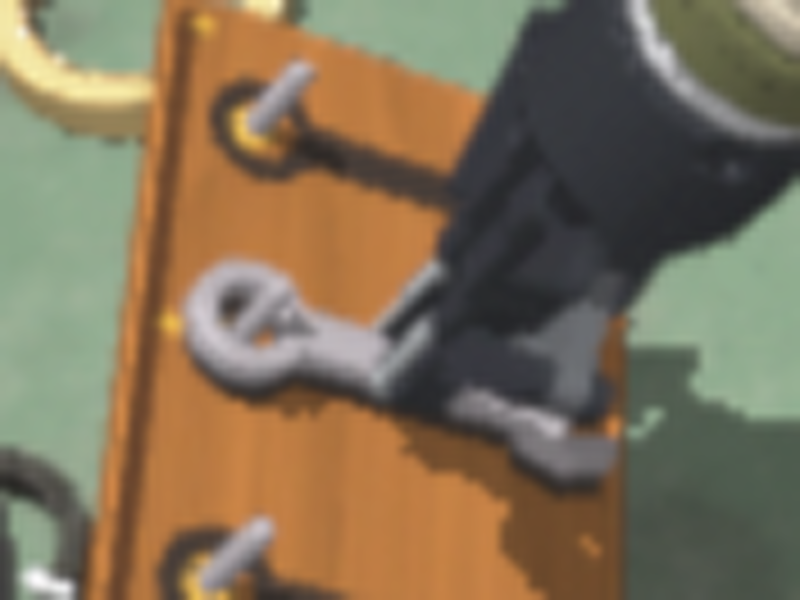

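>>> send_rows(
  plan=[
    [1,0,0,0,0,0],
    [2,0,0,0,0,0],
    [3,0,0,0,0,0],
    [4,0,0,0,0,0],
    [5,0,0,0,0,0],
    [6,0,0,0,0,0],
    [7,0,0,0,0,0],
    [7,0,0,0,0,0],
    [7,0,0,0,0,0],
    [7,0,0,0,0,0],
  ],
)

```text
clock: 65.75
tcp_pos: [0.5681, 0.3086, 0.0682]
orientation: [0.861, -0.112, 0.448, 0.215]
wrist_force: [0.3, -0.1, -2.0]
finger_gap: 0.0087
```

```bash
python3 - <<'E'
from h import *
st=get_state();B=np.c_[U,Y,N];print(((st["tcp_pos"]-PEG[1])@B*1e3).round(1),st["wrist_force"]@B)
for n,sl in(("scene",np.s_[235:301,180:268]),):
    d=cam(n);cv2.imwrite(f"pics/d11{n}.png",cv2.resize(d["frame"][sl],(800,600),interpolation=cv2.INTER_CUBIC))
E
```

```text
[-48.7  -1.4   5.5] [-0.95558623 -0.23889662 -1.77538087]
```

View pics/d11scene.png

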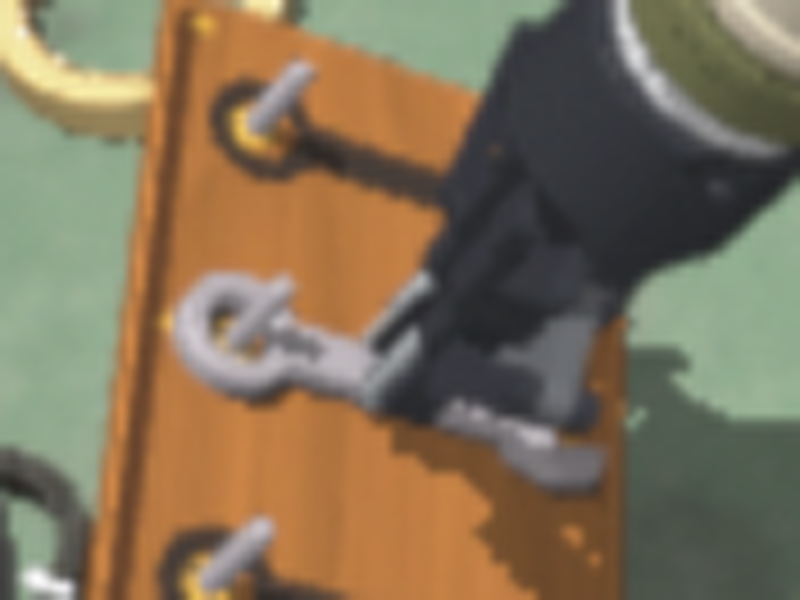

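Still no contact. A little further, at 4 mm.

>>> send_rows(
  plan=[
    [0.5,0,0,0,0,0],
    [1,0,0,0,0,0],
    [1.5,0,0,0,0,0],
    [2,0,0,0,0,0],
    [2.5,0,0,0,0,0],
    [3,0,0,0,0,0],
    [3.5,0,0,0,0,0],
    [4,0,0,0,0,0],
    [4,0,0,0,0,0],
    [4,0,0,0,0,0],
  ],
)

```text
clock: 67.05
tcp_pos: [0.5688, 0.309, 0.0671]
orientation: [0.861, -0.112, 0.448, 0.214]
wrist_force: [-27.1, -14.4, 31.2]
finger_gap: 0.0085
```

```bash
python3 - <<'E'
from h import *
st=get_state();B=np.c_[U,Y,N];print(((st["tcp_pos"]-PEG[1])@B*1e3).round(1),st["wrist_force"]@B)
E
```

```text
[-48.7  -1.4   4.2] [-7.20049706e+00  2.98599480e-02  4.31203381e+01]
```

Contact with the board at n ≈ 4.2 mm. Easing off, opening and retreating along the normal.

>>> send_rows(
  plan=[
    [-3,0,0,0,0,0],
    [-3,0,0,0,0,0],
    [-3,0,0,0,0,0],
    [-3,0,0,0,0,0],
    [-3,0,0,0,0,0],
    [-10,0,0,0,0,0],
    [-24,0,0,0,0,0],
    [-44,0,0,0,0,0],
    [-66,0,0,0,0,0],
    [-90,0,0,0,0,0],
  ],
  claw=30,
)

```text
clock: 68.3
tcp_pos: [0.5238, 0.2851, 0.14]
orientation: [0.861, -0.112, 0.448, 0.215]
wrist_force: [0.0, -0.4, 0.6]
finger_gap: 0.0303
```

```bash
python3 - <<'E'
from h import *
st=get_state();print(st["tcp_pos"],st["joint_pos"].round(2))
for n,sl in(("scene",np.s_[235:301,180:268]),):
    d=cam(n);cv2.imwrite(f"pics/d12{n}.png",cv2.resize(d["frame"][sl],(800,600),interpolation=cv2.INTER_CUBIC))
f=cam("top")["frame"]
cv2.imwrite("pics/d13.png",cv2.resize(f[140:270,130:245],(530,600),interpolation=cv2.INTER_CUBIC))
print(delta([.3907,.353,.13],flat(86.7)))
E
```

```text
[0.5238007  0.28506658 0.13996598] [ 0.31  0.02 -0.77  0.18  0.1  -0.15]
[-40.4 122.7 -77.5 -56.7  32.   18.1]
```

View pics/d12scene.png

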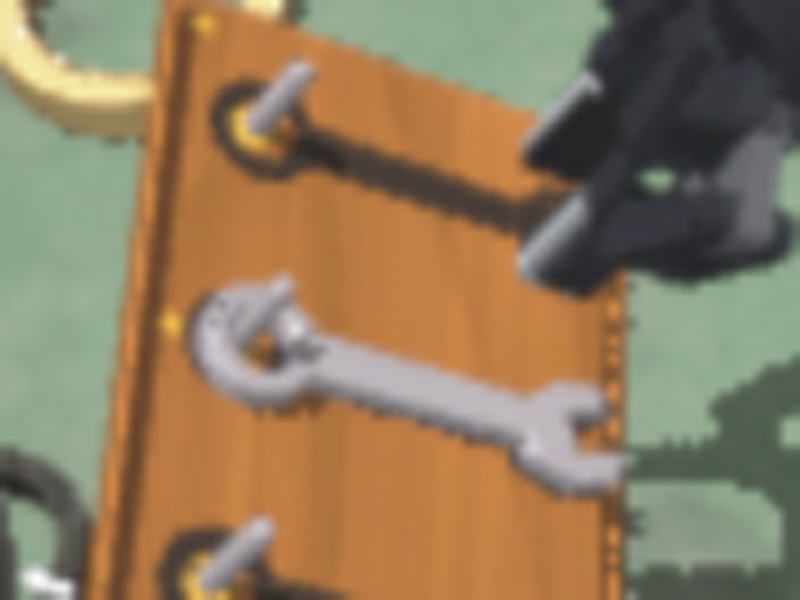

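View pics/d13.png

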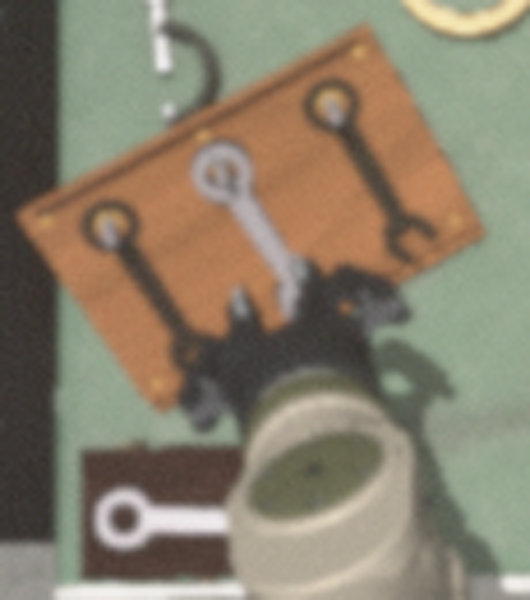

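Spanner 0 hangs on the middle peg, flat on the board. Next is spanner 1 on the box.

>>> send_rows(
  plan=[
    [-10,6,-4,-5,3,1.5],
    [-22,16,-10,-11,6,3.5],
    [-32,28,-17,-17,9.5,5.5],
    [-38,42,-26,-23.5,13,7.5],
    [-42,57,-35,-30,17,9.5],
    [-44,72,-45,-36.5,20.5,12],
    [-44,87,-55,-43,24,14],
    [-43,101,-64,-48.5,27,15.5],
    [-42,113,-72,-53,29.7,17.2],
    [-40.4,122.7,-77.5,-56.7,32,18.1],
  ],
  claw=40,
)

```text
clock: 69.65
tcp_pos: [0.3903, 0.3534, 0.1266]
orientation: [0.512, -0.485, 0.516, 0.487]
wrist_force: [0.7, -0.6, -0.1]
finger_gap: 0.0399
```

```bash
python3 - <<'E'
from h import *
st=get_state();print(st["tcp_pos"],st["joint_pos"].round(2))
print(delta([.3907,.353,.040],flat(86.7)))
for n,sl in(("scene",np.s_[255:345,200:320]),):
    d=cam(n);cv2.imwrite(f"pics/e1{n}.png",cv2.resize(d["frame"][sl],(800,600),interpolation=cv2.INTER_CUBIC))
E
```

```text
[0.39030136 0.35342245 0.12657695] [ 0.58  0.28 -0.26  1.03  0.   -0.93]
[86.6 -0.9 -0.2  0.1 -0.1 -0.3]
```

View pics/e1scene.png

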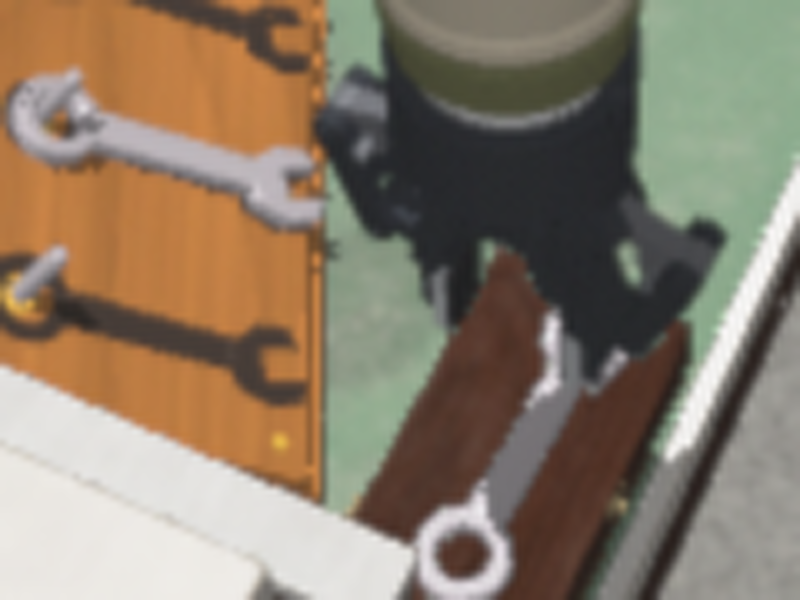

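>>> send_rows(
  plan=[
    [12,0,0,0,0,0],
    [26,0,0,0,0,0],
    [40,0,0,0,0,0],
    [54,0,0,0,0,0],
    [66,0,0,0,0,0],
    [76,0,0,0,0,0],
    [83,0,0,0,0,0],
    [87,0,0,0,0,0],
    [89,0,0,0,0,0],
    [89,0,0,0,0,0],
  ],
)

```text
clock: 70.95
tcp_pos: [0.3901, 0.353, 0.0384]
orientation: [0.513, -0.484, 0.515, 0.486]
wrist_force: [-0.1, 0.0, 0.0]
finger_gap: 0.04
```

>>> send_rows(
  plan=[
    [0,0,0,0,0,0],
    [0,0,0,0,0,0],
    [0,0,0,0,0,0],
    [0,0,0,0,0,0],
    [0,0,0,0,0,0],
    [0,0,0,0,0,0],
    [0,0,0,0,0,0],
    [0,0,0,0,0,0],
    [0,0,0,0,0,0],
    [0,0,0,0,0,0],
  ],
  claw=5,
)

```text
clock: 72.2
tcp_pos: [0.3904, 0.3532, 0.039]
orientation: [0.513, -0.485, 0.515, 0.486]
wrist_force: [-1.5, -0.1, 5.3]
finger_gap: 0.0094
```

>>> send_rows(
  plan=[
    [-3,0,0,0,0,0],
    [-10,0,0,0,0,0],
    [-20,0,0,0,0,0],
    [-35,0,0,0,0,0],
    [-50,0,0,0,0,0],
    [-65,0,0,0,0,0],
    [-80,0,0,0,0,0],
    [-95,0,0,0,0,0],
    [-110,0,0,0,0,0],
    [-120,0,0,0,0,0],
  ],
)

```text
clock: 73.45
tcp_pos: [0.3908, 0.3532, 0.1595]
orientation: [0.513, -0.484, 0.515, 0.486]
wrist_force: [0.8, -0.2, -1.9]
finger_gap: 0.0092
```

```bash
python3 - <<'E'
from h import *
st=get_state();print(st["tcp_pos"],st["finger_gap"])
T=PEG[2]+.075*N-.046*U-.0015*Y;print(T,delta(T,tool(-N,U)))
d=cam("scene");cv2.imwrite("pics/e2.png",cv2.resize(d["frame"][215:335,180:340],(800,600),interpolation=cv2.INTER_CUBIC))
E
```

```text
[0.39082682 0.35317531 0.15945141] 0.009176944089434915
[0.50000673 0.35621939 0.12649867] [  32.5 -108.9    9.4   56.7  -32.   -18.1]
```

View pics/e2.png

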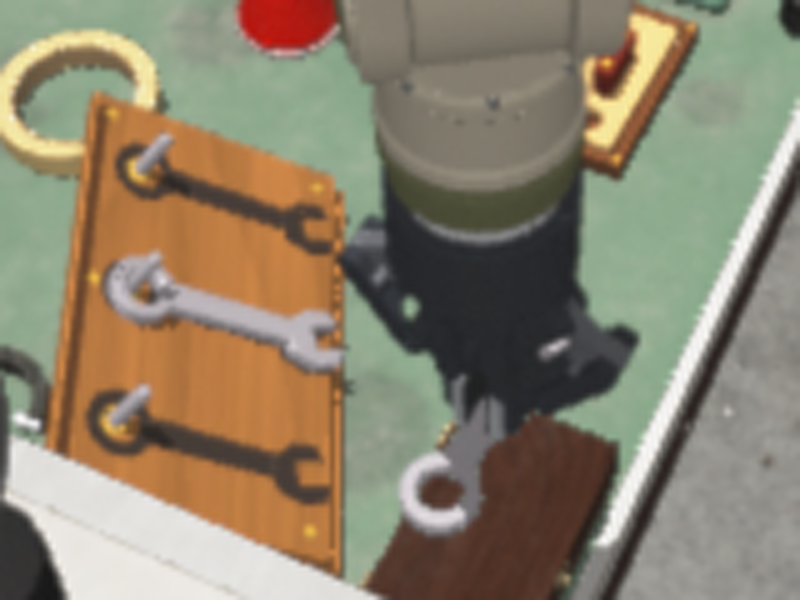

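>>> send_rows(
  plan=[
    [-5,-5,0,5,-3,-1.5],
    [-8,-14,1,11,-6,-3.5],
    [-8,-25,2,17,-9.5,-5.5],
    [-6,-38,3,23.5,-13,-7.5],
    [-2,-51,4,30,-17,-9.5],
    [4,-65,5,36.5,-20.5,-12],
    [11,-78,6,43,-24,-14],
    [18,-90,7.5,48.5,-27,-15.5],
    [25,-100,8.5,53,-29.7,-17.2],
    [32.5,-109,9.4,56.7,-32,-18.1],
  ],
)

```text
clock: 74.75
tcp_pos: [0.4992, 0.3557, 0.1244]
orientation: [0.861, -0.111, 0.448, 0.214]
wrist_force: [0.3, 0.1, -1.5]
finger_gap: 0.0092
```

```bash
python3 - <<'E'
from h import *
st=get_state();B=np.c_[U,Y,N];print(((st["tcp_pos"]-PEG[2])@B*1e3).round(1),st["finger_gap"],st["joint_pos"].round(2))
T=PEG[2]+.075*N-.046*U-.0015*Y;print(delta(T,tool(-N,U)))
for n,sl in(("scene",np.s_[235:325,180:300]),("top",np.s_[145:235,125:245])):
    d=cam(n);cv2.imwrite(f"pics/e3{n}.png",cv2.resize(d["frame"][sl],(800,600),interpolation=cv2.INTER_CUBIC))
E
```

```text
[-48.   -1.6  73.8] 0.0092290804149826 [ 0.49  0.07 -0.76  0.13 -0.    0.  ]
[-1.2  0.1  2.  -0.1 -0.   0. ]
```

View pics/e3scene.png

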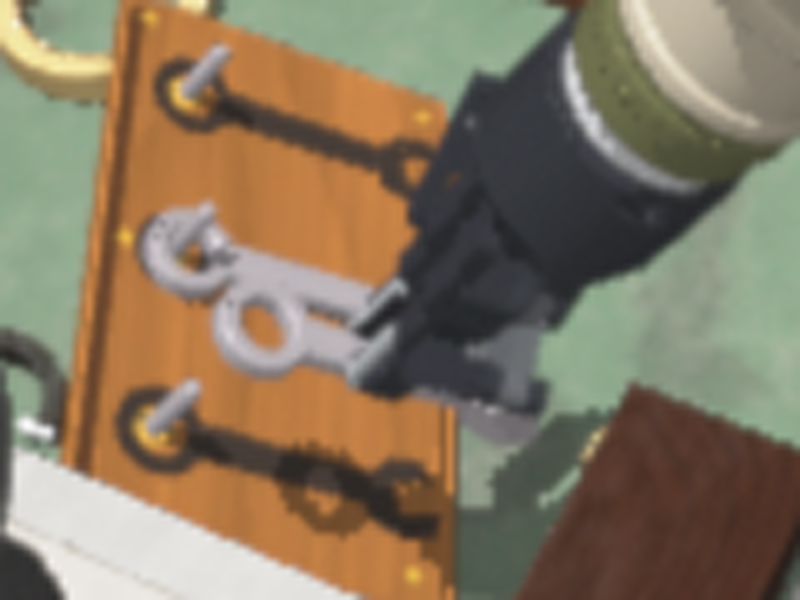

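View pics/e3top.png

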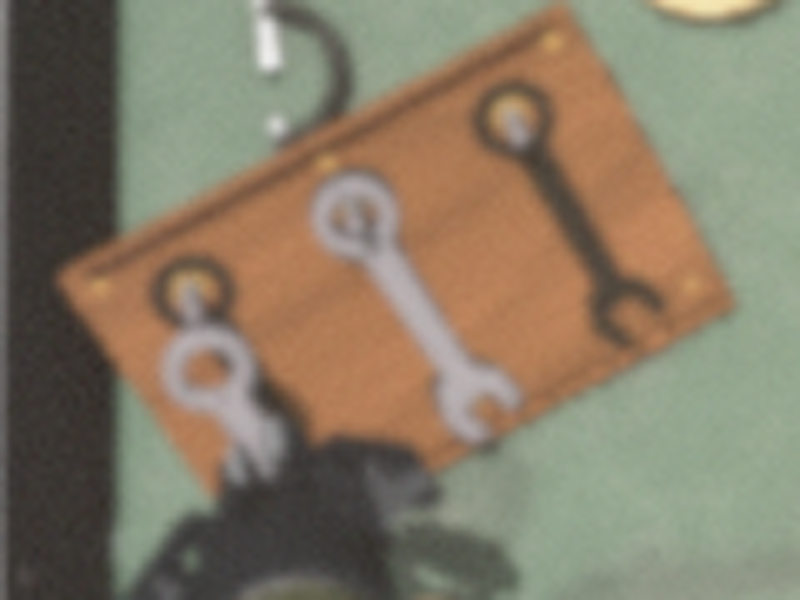

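```bash
python3 - <<'E'
from h import *
d=cam("top");s=cam("scene");tcp=get_state()["tcp_pos"];k=800/120
t=lambda X:(np.array(X)+.5)/k-.5+[125,145]
u=lambda X:(np.array(X)+.5)/k-.5+[180,235]
b=np.array([.6,-.95]);B=np.c_[U,Y,N]
for nm,c,e,foot,tip in(("top",d,t([[208,370]]),t([[192,289]]),t([[195,310]])),("scene",s,u([[260,332]])-b,u([[158,428]])-b,u([[190,388]])-b)):
    E=onpl(c,e,tcp+.003*N,N)[0];print(nm,"eye rel tcp",((E-tcp)@B*1e3).round(1))
    F=onpl(c,foot,PEG[2],N)[0];print("  foot rel",((F-PEG[2])@B*1e3).round(1))
    F=onpl(c,tip,PEG[2]+.033*N,N)[0];print("  tip rel",((F-PEG[2])@B*1e3).round(1))
E
```

```text
top eye rel tcp [43.1  2.8  3. ]
  foot rel [-1.3  2.1 -0. ]
  tip rel [ 2.7  0.1 33. ]
scene eye rel tcp [44.1  4.3  3. ]
  foot rel [-3.8  0.5 -0. ]
  tip rel [ 0.1  2.6 33. ]
```

>>> send_rows(
  plan=[
    [0,0,2,0,0,0],
    [0,1,4,0,0,0],
    [4,1,4,0,0,0],
    [10,1,4,0,0,0],
    [17,1,4,0,0,0],
    [23,1,4,0,0,0],
    [28,1,4,0,0,0],
    [32,1,4,0,0,0],
    [35,1,4,0,0,0],
    [37,1,4,0,0,0],
  ],
)

```text
clock: 76.2
tcp_pos: [0.521, 0.3685, 0.0972]
orientation: [0.861, -0.112, 0.448, 0.215]
wrist_force: [0.2, -0.4, -0.4]
finger_gap: 0.0095
```

```bash
python3 - <<'E'
from h import *
st=get_state();B=np.c_[U,Y,N];print(((st["tcp_pos"]-PEG[2])@B*1e3).round(1),st["wrist_force"]@B)
for n,sl in(("scene",np.s_[260:326,170:258]),("top",np.s_[155:221,125:213])):
    d=cam(n);cv2.imwrite(f"pics/e4{n}.png",cv2.resize(d["frame"][sl],(800,600),interpolation=cv2.INTER_CUBIC))
E
```

```text
[-42.9  -0.5  37. ] [-0.24404965 -0.48119681 -0.25803657]
```

View pics/e4scene.png

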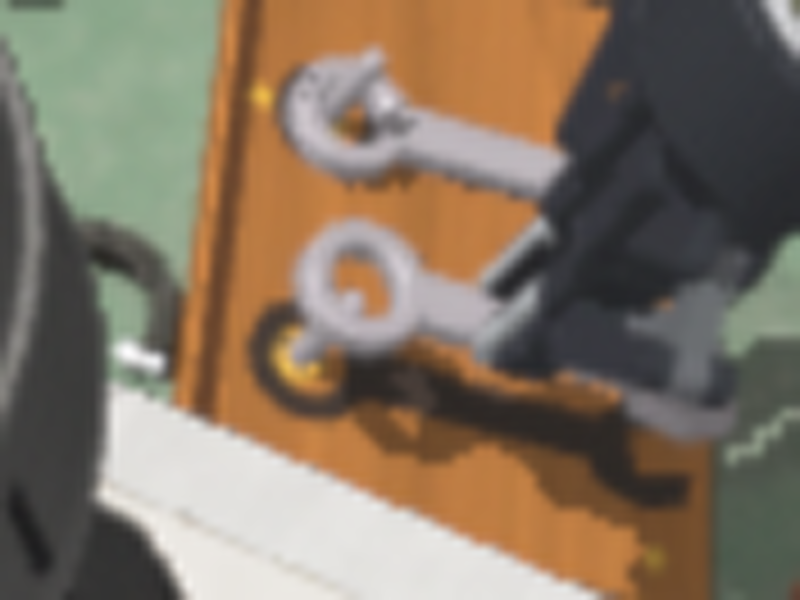

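View pics/e4top.png

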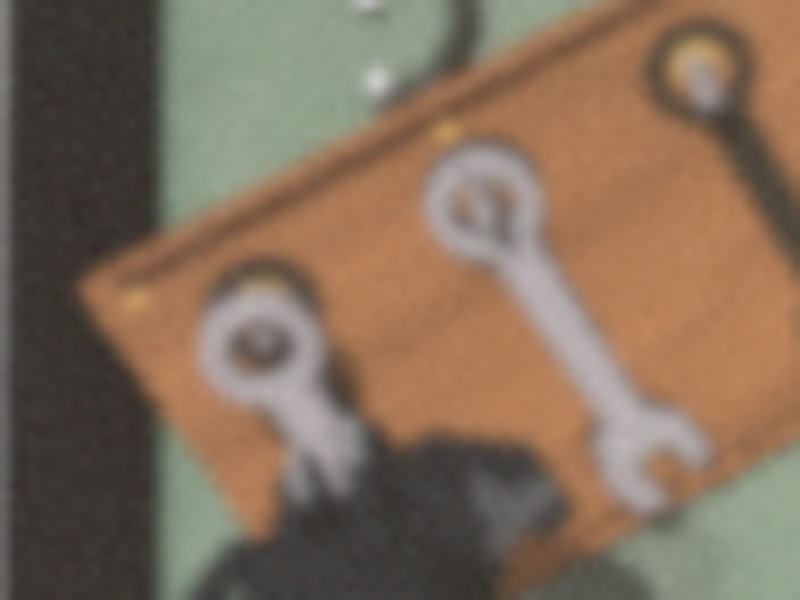

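Peg tip inside the eye again (scene (355,298), top (265,338)). Sliding down.

>>> send_rows(
  plan=[
    [3,0,0,0,0,0],
    [6,0,0,0,0,0],
    [9,0,0,0,0,0],
    [12,0,0,0,0,0],
    [16,0,0,0,0,0],
    [20,0,0,0,0,0],
    [24,0,0,0,0,0],
    [27,0,0,0,0,0],
    [29,0,0,0,0,0],
    [30,0,0,0,0,0],
  ],
)

```text
clock: 77.55
tcp_pos: [0.5361, 0.3765, 0.0725]
orientation: [0.861, -0.112, 0.448, 0.215]
wrist_force: [1.1, 0.2, -1.2]
finger_gap: 0.0093
```

>>> send_rows(
  plan=[
    [0.5,0,0,0,0,0],
    [1,0,0,0,0,0],
    [1.5,0,0,0,0,0],
    [2,0,0,0,0,0],
    [2.5,0,0,0,0,0],
    [3,0,0,0,0,0],
    [3,0,0,0,0,0],
    [3,0,0,0,0,0],
    [3,0,0,0,0,0],
    [3,0,0,0,0,0],
  ],
)

```text
clock: 78.8
tcp_pos: [0.5376, 0.3773, 0.0703]
orientation: [0.861, -0.112, 0.448, 0.215]
wrist_force: [-0.2, -0.4, -1.5]
finger_gap: 0.0093
```

```bash
python3 - <<'E'
from h import *
st=get_state();B=np.c_[U,Y,N];print(((st["tcp_pos"]-PEG[2])@B*1e3).round(1),st["wrist_force"]@B)
for n,sl in(("scene",np.s_[260:326,170:258]),):
    d=cam(n);cv2.imwrite(f"pics/e5{n}.png",cv2.resize(d["frame"][sl],(800,600),interpolation=cv2.INTER_CUBIC))
E
```

```text
[-42.9  -0.5   4.2] [-1.17301004 -0.27694092 -1.0052451 ]
```

View pics/e5scene.png

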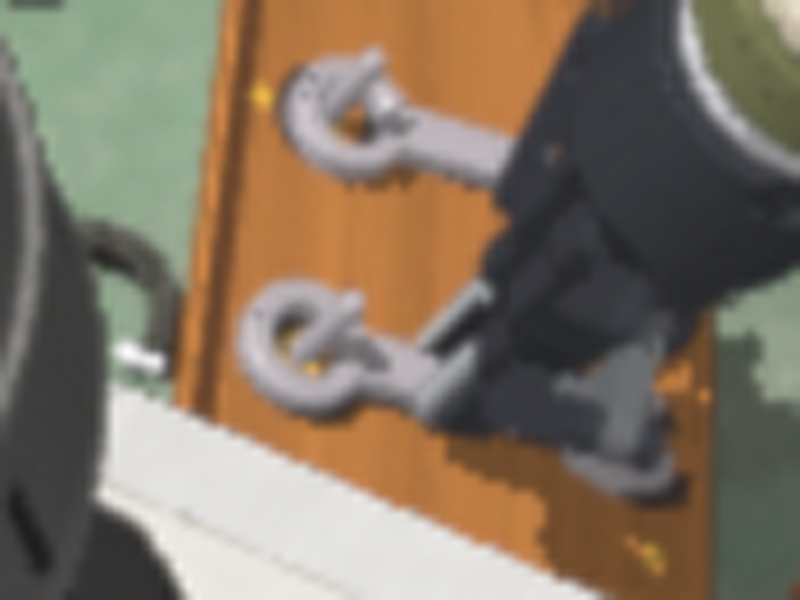

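>>> send_rows(
  plan=[
    [0.7,0,0,0,0,0],
    [1.3,0,0,0,0,0],
    [1.3,0,0,0,0,0],
    [1.3,0,0,0,0,0],
    [1.3,0,0,0,0,0],
    [1.3,0,0,0,0,0],
    [1.3,0,0,0,0,0],
    [1.3,0,0,0,0,0],
    [1.3,0,0,0,0,0],
    [1.3,0,0,0,0,0],
  ],
)

```text
clock: 80.1
tcp_pos: [0.5383, 0.3777, 0.0692]
orientation: [0.861, -0.112, 0.448, 0.215]
wrist_force: [0.7, -0.6, -0.8]
finger_gap: 0.0095
```

>>> send_rows(
  plan=[
    [0,0,0,0,0,0],
    [0,0,0,0,0,0],
    [0,0,0,0,0,0],
    [0,0,0,0,0,0],
    [-2,0,0,0,0,0],
    [-10,0,0,0,0,0],
    [-24,0,0,0,0,0],
    [-44,0,0,0,0,0],
    [-66,0,0,0,0,0],
    [-90,0,0,0,0,0],
  ],
  claw=30,
)

```text
clock: 81.35
tcp_pos: [0.492, 0.3531, 0.1442]
orientation: [0.861, -0.112, 0.448, 0.215]
wrist_force: [-1.1, -0.1, -0.7]
finger_gap: 0.0301
```

```bash
python3 - <<'E'
from h import *
st=get_state();print(st["tcp_pos"],st["joint_pos"].round(2))
for n,sl in(("scene",np.s_[260:326,170:258]),):
    d=cam(n);cv2.imwrite(f"pics/e6{n}.png",cv2.resize(d["frame"][sl],(800,600),interpolation=cv2.INTER_CUBIC))
f=cam("top")["frame"]
cv2.imwrite("pics/e7.png",cv2.resize(f[240:275,370:440],(800,400),interpolation=cv2.INTER_CUBIC))
E
```

```text
[0.49196846 0.35309561 0.14424375] [ 0.49  0.03 -0.74  0.19 -0.    0.  ]
```

View pics/e6scene.png

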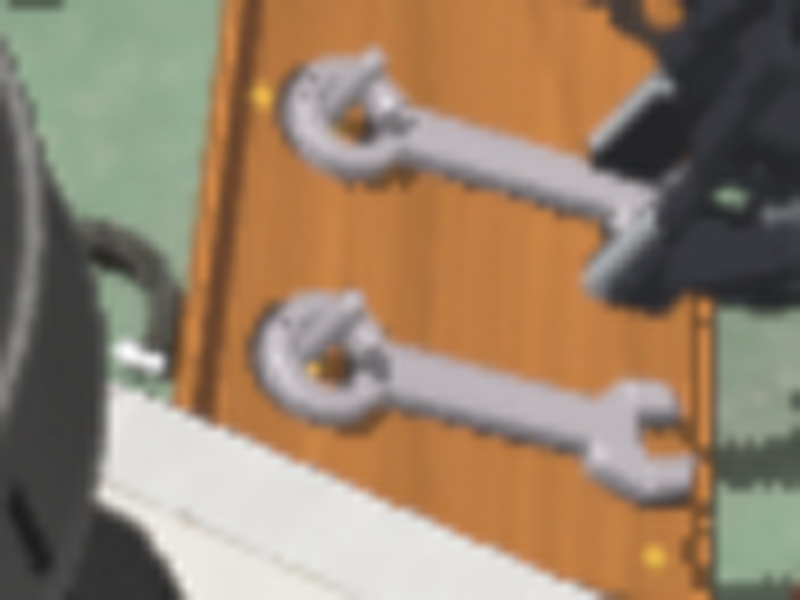

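View pics/e7.png

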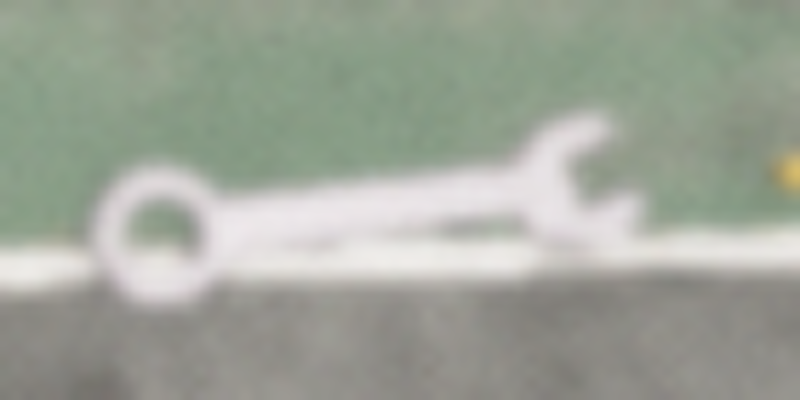

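Spanner 1 hangs on the left peg. Spanner 2 is unmoved: eye at (160,230), shank centre (370,212). Going there via a high intermediate point.

```bash
python3 - <<'E'
from h import *
A=np.array([.42,.06,.26]);RA=flat(90)
print(delta(A,RA));print(delta([.360,-.2976,.12],flat(94.9),(RA,A)))
E
```

```text
[-209.6 -225.   -99.8  -59.9   31.7   19. ]
[ 140.    60.  -357.6   -4.9    0.     0. ]
```

>>> send_rows(
  plan=[
    [-25,-10,-5,-5,3,1.5],
    [-55,-28,-12,-11,6,3.5],
    [-85,-50,-22,-17,9.5,5.5],
    [-112,-75,-33,-23.5,13,7.5],
    [-136,-102,-45,-30,17,10],
    [-158,-130,-57,-37,20.5,12.2],
    [-176,-158,-70,-44,24,14.3],
    [-190,-184,-81,-50,27,16],
    [-201,-207,-91,-55,29.7,17.8],
    [-209.6,-225,-99.8,-59.9,31.7,19],
  ],
  claw=40,
)

```text
clock: 82.7
tcp_pos: [0.4208, 0.0588, 0.2573]
orientation: [0.498, -0.5, 0.502, 0.5]
wrist_force: [-0.6, 0.2, 0.1]
finger_gap: 0.04
```

>>> send_rows(
  plan=[
    [0,3,-20,0,0,0],
    [0,9,-55,-1,0,0],
    [0,16,-95,-1,0,0],
    [0,24,-140,-2,0,0],
    [0,33,-190,-3,0,0],
    [10,42,-240,-4,0,0],
    [35,50,-285,-4.5,0,0],
    [70,55,-320,-4.9,0,0],
    [105,58,-345,-4.9,0,0],
    [140,60,-357.6,-4.9,0,0],
  ],
)

```text
clock: 83.95
tcp_pos: [0.3594, -0.2998, 0.1173]
orientation: [-0.477, 0.52, -0.48, -0.52]
wrist_force: [-0.4, 0.1, 0.5]
finger_gap: 0.0402
```

```bash
python3 - <<'E'
from h import *
st=get_state();print(st["tcp_pos"],st["joint_pos"].round(2))
print(delta([.360,-.2976,.002],flat(94.9)))
d=cam("scene");cv2.imwrite("pics/f1.png",cv2.resize(d["frame"][100:220,290:450],(800,600),interpolation=cv2.INTER_CUBIC))
E
```

```text
[ 0.35941262 -0.29976301  0.11729101] [-0.86  0.18 -0.42  0.97 -0.   -2.52]
[ 1.153e+02 -1.100e+00  2.500e+00 -1.000e-01 -2.000e-01 -2.000e-01]
```

View pics/f1.png

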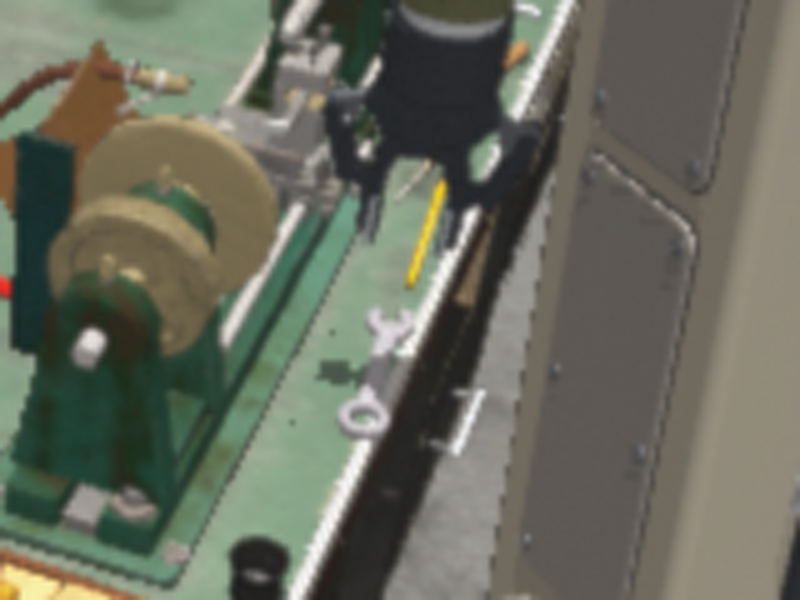

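>>> send_rows(
  plan=[
    [15,0,0,0,0,0],
    [32,0,0,0,0,0],
    [50,0,0,0,0,0],
    [67,0,0,0,0,0],
    [83,0,0,0,0,0],
    [97,0,0,0,0,0],
    [107,0,0,0,0,0],
    [113,0,0,0,0,0],
    [117,0,0,0,0,0],
    [117.5,0,0,0,0,0],
  ],
)

```text
clock: 85.25
tcp_pos: [0.3591, -0.2983, 0.0012]
orientation: [0.477, -0.52, 0.48, 0.521]
wrist_force: [-0.4, -0.5, -0.5]
finger_gap: 0.0396
```

```bash
python3 - <<'E'
from h import *
st=get_state();print(st["tcp_pos"],st["wrist_force"])
d=cam("scene");cv2.imwrite("pics/f2.png",cv2.resize(d["frame"][140:200,330:410],(800,600),interpolation=cv2.INTER_CUBIC))
E
```

```text
[ 0.35910037 -0.29831984  0.00116209] [-0.37677047 -0.51033333 -0.50443944]
```

View pics/f2.png

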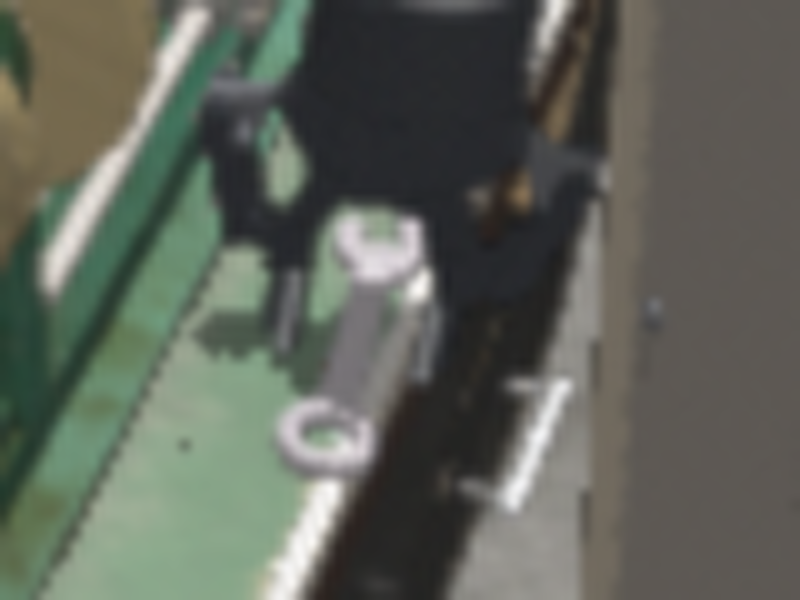

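The fingers straddle the shank (left at (285,320), right at (430,340)). Closing and lifting.

>>> send_rows(
  plan=[
    [-1,0,0,0,0,0],
    [-1,0,0,0,0,0],
    [-1,0,0,0,0,0],
    [-1,0,0,0,0,0],
    [-1,0,0,0,0,0],
    [-1,0,0,0,0,0],
    [-1,0,0,0,0,0],
    [-1,0,0,0,0,0],
    [-1,0,0,0,0,0],
    [-1,0,0,0,0,0],
  ],
  claw=5,
)

```text
clock: 86.55
tcp_pos: [0.3594, -0.2986, 0.0029]
orientation: [-0.477, 0.521, -0.48, -0.521]
wrist_force: [-0.9, 1.2, 5.1]
finger_gap: 0.009
```

>>> send_rows(
  plan=[
    [-3,0,0,0,0,0],
    [-10,0,0,0,0,0],
    [-25,0,0,0,0,0],
    [-45,0,0,0,0,0],
    [-70,0,0,0,0,0],
    [-100,0,0,0,0,0],
    [-135,0,0,0,0,0],
    [-170,0,0,0,0,0],
    [-205,0,0,0,0,0],
    [-230,0,0,0,0,0],
  ],
)

```text
clock: 87.8
tcp_pos: [0.36, -0.2977, 0.2342]
orientation: [-0.477, 0.521, -0.48, -0.52]
wrist_force: [-0.5, -0.2, -1.3]
finger_gap: 0.0093
```

```bash
python3 - <<'E'
from h import *
st=get_state();print(st["tcp_pos"],st["finger_gap"],st["joint_pos"].round(2))
d=cam("scene");cv2.imwrite("pics/f3.png",cv2.resize(d["frame"][80:230,270:470],(800,600),interpolation=cv2.INTER_CUBIC))
A=np.array([.45,.06,.25]);RA=flat(75)
print(delta(A,RA))
T=PEG[0]+.085*N-.052*U-.001*Y;print(T,delta(T,tool(-N,U),(RA,A)))
E
```

```text
[ 0.36004317 -0.29773879  0.23418766] 0.009293557827566617 [-0.86  0.1  -0.21  1.25 -0.   -2.52]
[-1.550e+01 -1.192e+02  3.499e+02  1.990e+01 -4.000e-01  1.000e-01]
[0.56046801 0.22056067 0.13154873] [118.5 -65.1 183.7  45.5 -33.  -14.3]
```

View pics/f3.png

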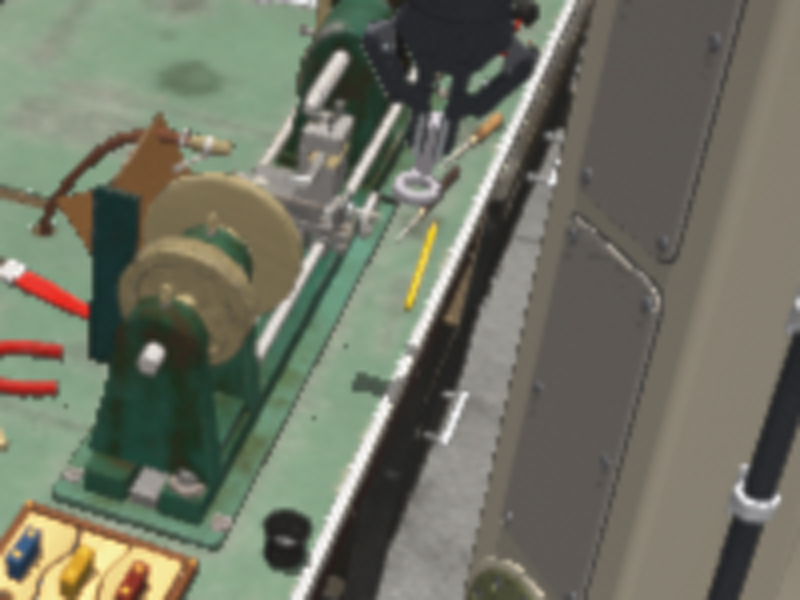

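>>> send_rows(
  plan=[
    [-5,-2,20,1,0,0],
    [-10,-6,55,3,0,0],
    [-15,-12,95,5,0,0],
    [-15,-20,140,7,0,0],
    [-15,-32,185,9,0,0],
    [-15,-48,230,11,0,0],
    [-15,-66,270,13,0,0],
    [-15,-86,305,15.5,0,0],
    [-15,-105,330,18,0,0],
    [-15.5,-119,350,19.9,0,0],
  ],
)

```text
clock: 89.1
tcp_pos: [0.4489, 0.0626, 0.2458]
orientation: [0.559, -0.43, 0.563, 0.43]
wrist_force: [0.2, -0.7, -1.4]
finger_gap: 0.009
```

>>> send_rows(
  plan=[
    [2,-4,12,4,-3,-1.3],
    [6,-10,30,9,-6,-2.7],
    [14,-17,52,13.5,-9.5,-4.2],
    [25,-24,75,18,-13,-5.7],
    [40,-32,98,23,-16.5,-7.2],
    [57,-40,120,28,-20,-8.8],
    [75,-48,140,33,-23.5,-10.3],
    [92,-55,158,38,-27,-11.8],
    [107,-61,173,42,-30.3,-13.2],
    [118.5,-65,183.7,45.5,-33,-14.3],
  ],
)

```text
clock: 90.35
tcp_pos: [0.5576, 0.2217, 0.1254]
orientation: [0.86, -0.111, 0.451, 0.214]
wrist_force: [-0.4, 0.5, -1.5]
finger_gap: 0.009
```

```bash
python3 - <<'E'
from h import *
st=get_state();B=np.c_[U,Y,N];print(((st["tcp_pos"]-PEG[0])@B*1e3).round(1),st["finger_gap"],st["joint_pos"].round(2))
T=PEG[0]+.085*N-.052*U-.001*Y;print(delta(T,tool(-N,U)))
for n,sl in(("scene",np.s_[215:305,180:300]),("top",np.s_[125:215,145:265])):
    d=cam(n);cv2.imwrite(f"pics/f4{n}.png",cv2.resize(d["frame"][sl],(800,600),interpolation=cv2.INTER_CUBIC))
E
```

```text
[-57.1   1.3  81.1] 0.008993996708117062 [ 0.15  0.05 -0.77  0.17  0.19 -0.28]
[-3.9 -2.3  5.1 -0.2 -0.3  0. ]
```

View pics/f4scene.png

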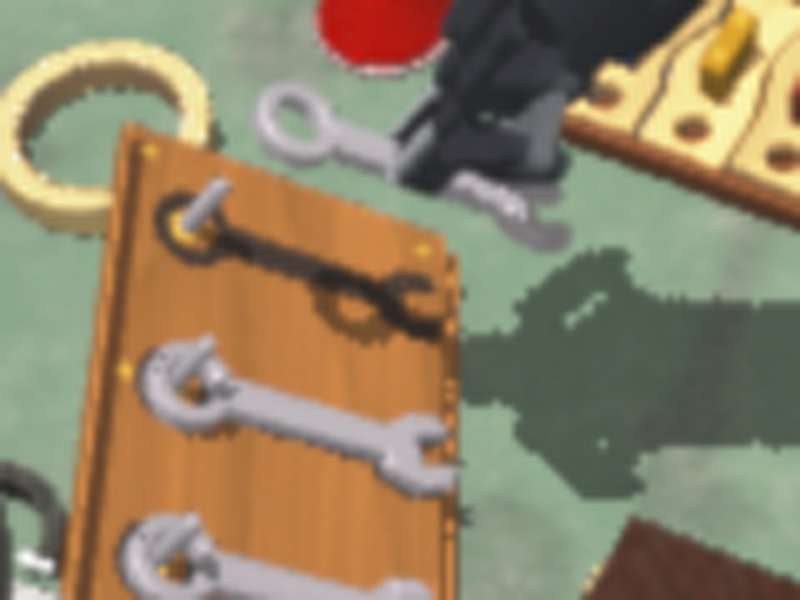

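View pics/f4top.png

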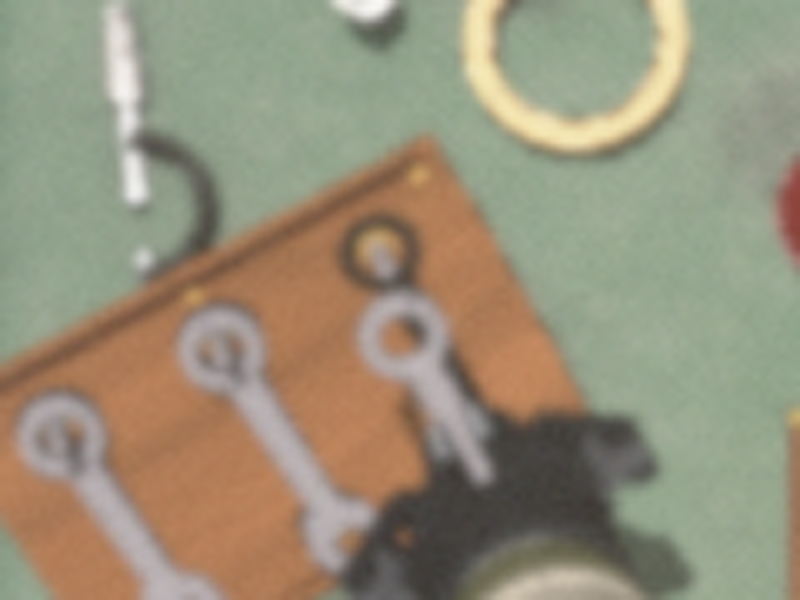

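>>> send_rows(
  plan=[
    [0,0,0,0,0,0],
    [0,0,0,0,0,0],
    [4,0,0,0,0,0],
    [10,0,0,0,0,0],
    [17,0,0,0,0,0],
    [24,0,0,0,0,0],
    [29,0,0,0,0,0],
    [32,0,0,0,0,0],
    [32,0,0,0,0,0],
    [32,0,0,0,0,0],
  ],
)

```text
clock: 91.7
tcp_pos: [0.5749, 0.2301, 0.1009]
orientation: [0.86, -0.112, 0.45, 0.214]
wrist_force: [-0.7, -0.2, -1.3]
finger_gap: 0.0091
```

```bash
python3 - <<'E'
from h import *
st=get_state();B=np.c_[U,Y,N];print(((st["tcp_pos"]-PEG[0])@B*1e3).round(1))
for n,sl in(("scene",np.s_[220:286,180:268]),("top",np.s_[135:201,155:243])):
    d=cam(n);cv2.imwrite(f"pics/f5{n}.png",cv2.resize(d["frame"][sl],(800,600),interpolation=cv2.INTER_CUBIC))
E
```

```text
[-55.5   0.6  50. ]
```

View pics/f5scene.png

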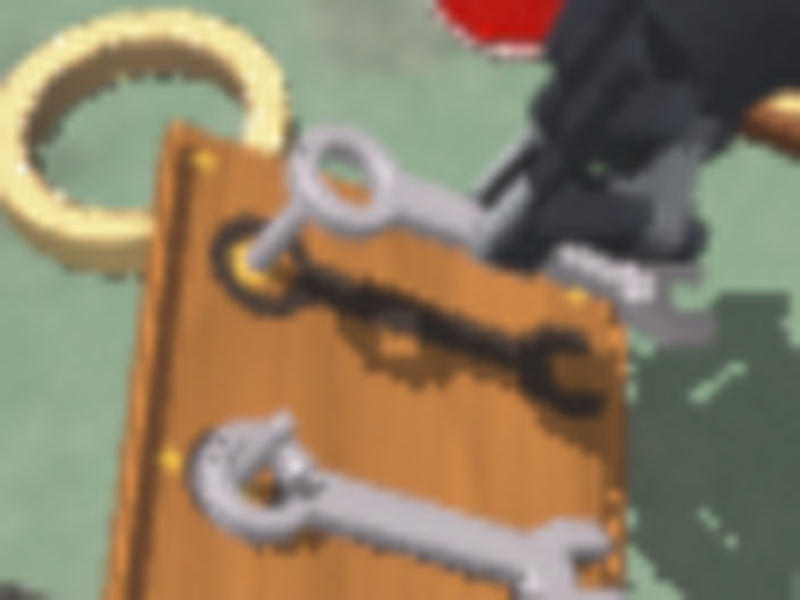

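View pics/f5top.png

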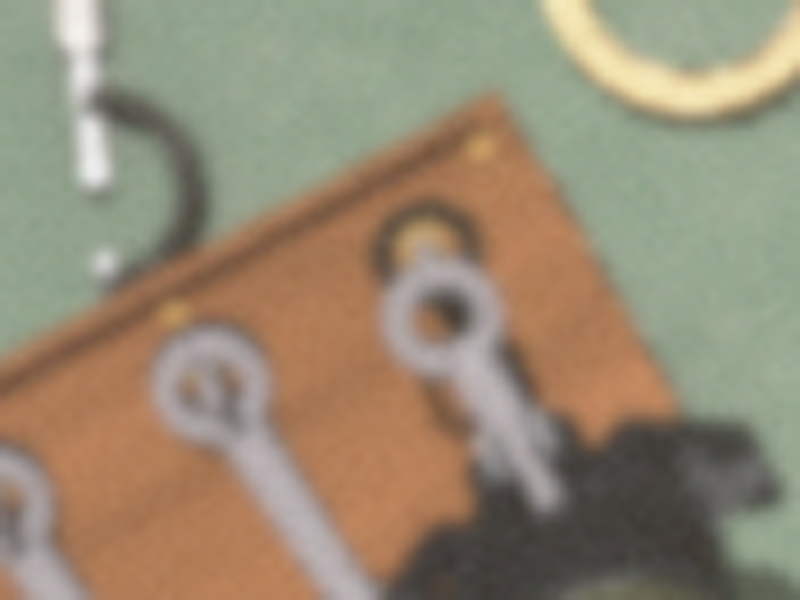

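```bash
python3 - <<'E'
from h import *
d=cam("top");s=cam("scene");tcp=get_state()["tcp_pos"];k=800/88
t=lambda X:(np.array(X)+.5)/k-.5+[155,135]
u=lambda X:(np.array(X)+.5)/k-.5+[180,220]
b=np.array([.6,-.95]);B=np.c_[U,Y,N]
print(((tcp-PEG[0])@B*1e3).round(1),delta(tcp,tool(-N,U)))
for nm,c,e,foot,tip in(("top",d,t([[442,315]]),t([[425,243]]),t([[425,243]])),("scene",s,u([[342,180]])-b,u([[250,265]])-b,u([[298,214]])-b)):
    E=onpl(c,e,tcp+.003*N,N)[0];print(nm,"eye rel tcp",((E-tcp)@B*1e3).round(1))
    F=onpl(c,foot,PEG[0],N)[0];print("  foot rel",((F-PEG[0])@B*1e3).round(1))
    F=onpl(c,tip,PEG[0]+.033*N,N)[0];print("  tip rel",((F-PEG[0])@B*1e3).round(1))
# from f4top unoccluded: ring (380,247), tip (384,262) at scale 6.667 origin (145,125)
t2=lambda X:(np.array(X)+.5)/(800/120)-.5+[145,125]
u2=lambda X:(np.array(X)+.5)/(800/120)-.5+[180,215]
print("top foot/tip",((onpl(d,t2([[380,247]]),PEG[0],N)[0]-PEG[0])@B*1e3).round(1),((onpl(d,t2([[384,266]]),PEG[0]+.033*N,N)[0]-PEG[0])@B*1e3).round(1))
print("scene",((onpl(s,u2([[190,230]])-b,PEG[0],N)[0]-PEG[0])@B*1e3).round(1),((onpl(s,u2([[222,187]])-b,PEG[0]+.033*N,N)[0]-PEG[0])@B*1e3).round(1))
E
```

```text
[-55.3   0.5  50.1] [ 0.   0.   0.  -0.  -0.2  0. ]
top eye rel tcp [52.1  3.5  3. ]
  foot rel [-1.1  0.3  0. ]
  tip rel [11.3 -1.5 33. ]
scene eye rel tcp [51.6  4.6  3. ]
  foot rel [-1.6  0.9 -0. ]
  tip rel [-0.4  4.9 33. ]
top foot/tip [-2.3  0.1  0. ] [ 2.2  0.9 33. ]
scene [-4.6  0.9  0. ] [-1.8  2.8 33. ]
```

>>> send_rows(
  plan=[
    [0,-0.7,2,0,0,0],
    [0,-1.5,4,0,0,0],
    [0,-1.5,4.3,0,0,0],
    [2,-1.5,4.3,0,0,0],
    [4,-1.5,4.3,0,0,0],
    [6,-1.5,4.3,0,0,0],
    [8,-1.5,4.3,0,0,0],
    [10,-1.5,4.3,0,0,0],
    [12,-1.5,4.3,0,0,0],
    [13,-1.5,4.3,0,0,0],
  ],
)

```text
clock: 93.15
tcp_pos: [0.5853, 0.2339, 0.0924]
orientation: [0.86, -0.112, 0.45, 0.214]
wrist_force: [0.4, -0.0, -0.6]
finger_gap: 0.0092
```

```bash
python3 - <<'E'
from h import *
st=get_state();B=np.c_[U,Y,N];print(((st["tcp_pos"]-PEG[0])@B*1e3).round(1),st["wrist_force"]@B)
for n,sl in(("scene",np.s_[220:286,180:268]),("top",np.s_[135:201,155:243])):
    d=cam(n);cv2.imwrite(f"pics/f6{n}.png",cv2.resize(d["frame"][sl],(800,600),interpolation=cv2.INTER_CUBIC))
E
```

```text
[-51.4  -0.9  36.7] [-0.07495141 -0.20363052 -0.63820349]
```

View pics/f6scene.png

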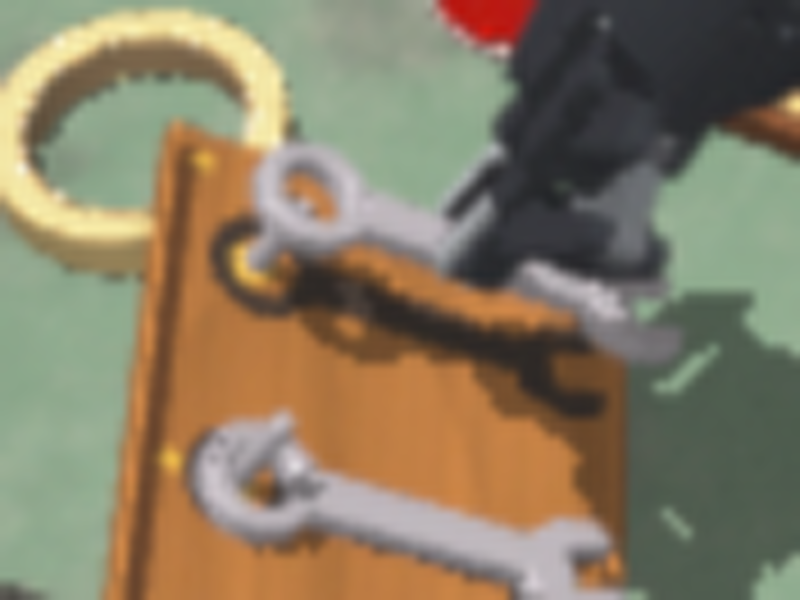

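View pics/f6top.png

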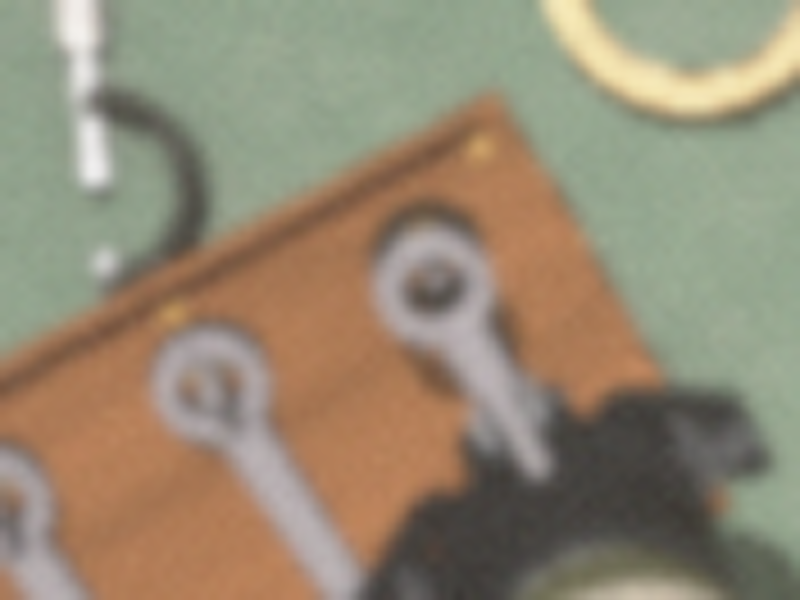

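Peg tip inside the eye (scene (305,205), top (437,285)). Sliding down.

>>> send_rows(
  plan=[
    [3,0,0,0,0,0],
    [6,0,0,0,0,0],
    [9,0,0,0,0,0],
    [12,0,0,0,0,0],
    [16,0,0,0,0,0],
    [20,0,0,0,0,0],
    [24,0,0,0,0,0],
    [27,0,0,0,0,0],
    [29,0,0,0,0,0],
    [30,0,0,0,0,0],
  ],
)

```text
clock: 94.5
tcp_pos: [0.6004, 0.2419, 0.0678]
orientation: [0.86, -0.112, 0.45, 0.214]
wrist_force: [-1.0, 0.2, -1.4]
finger_gap: 0.0091
```

>>> send_rows(
  plan=[
    [0.5,0,0,0,0,0],
    [1,0,0,0,0,0],
    [1.5,0,0,0,0,0],
    [2,0,0,0,0,0],
    [2.5,0,0,0,0,0],
    [2.5,0,0,0,0,0],
    [2.5,0,0,0,0,0],
    [2.5,0,0,0,0,0],
    [2.5,0,0,0,0,0],
    [2.5,0,0,0,0,0],
  ],
)

```text
clock: 95.75
tcp_pos: [0.6017, 0.2425, 0.0659]
orientation: [0.86, -0.112, 0.45, 0.214]
wrist_force: [0.8, -0.3, -1.4]
finger_gap: 0.0092
```

```bash
python3 - <<'E'
from h import *
st=get_state();B=np.c_[U,Y,N];print(((st["tcp_pos"]-PEG[0])@B*1e3).round(1),st["wrist_force"]@B)
for n,sl in(("scene",np.s_[220:286,180:268]),):
    d=cam(n);cv2.imwrite(f"pics/f7{n}.png",cv2.resize(d["frame"][sl],(800,600),interpolation=cv2.INTER_CUBIC))
E
```

```text
[-51.4  -0.9   4.4] [-0.35472041 -0.60764832 -1.50944491]
```

View pics/f7scene.png

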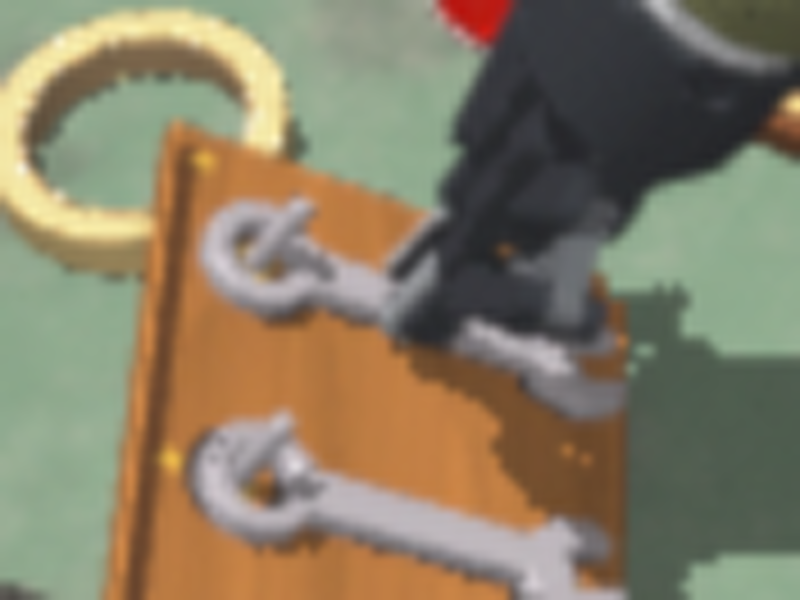

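The spanner is low on the peg. Opening and retreating.

>>> send_rows(
  plan=[
    [1,0,0,0,0,0],
    [1,0,0,0,0,0],
    [1,0,0,0,0,0],
    [1,0,0,0,0,0],
    [0,0,0,0,0,0],
    [-8,0,0,0,0,0],
    [-24,0,0,0,0,0],
    [-44,0,0,0,0,0],
    [-70,0,0,0,0,0],
    [-100,0,0,0,0,0],
  ],
  claw=30,
)

```text
clock: 97.05
tcp_pos: [0.5504, 0.2154, 0.1493]
orientation: [0.86, -0.112, 0.45, 0.214]
wrist_force: [0.5, -0.9, 0.5]
finger_gap: 0.0302
```

```bash
python3 - <<'E'
from h import *
print(delta([.40,.10,.35],tool(-N,U)))
d=cam("scene");cv2.imwrite("pics/f8.png",cv2.resize(d["frame"][200:335,170:350],(800,600),interpolation=cv2.INTER_CUBIC))
E
```

```text
[-2.714e+02 -3.140e+01 -3.920e+01 -0.000e+00 -2.000e-01  0.000e+00]
```

View pics/f8.png

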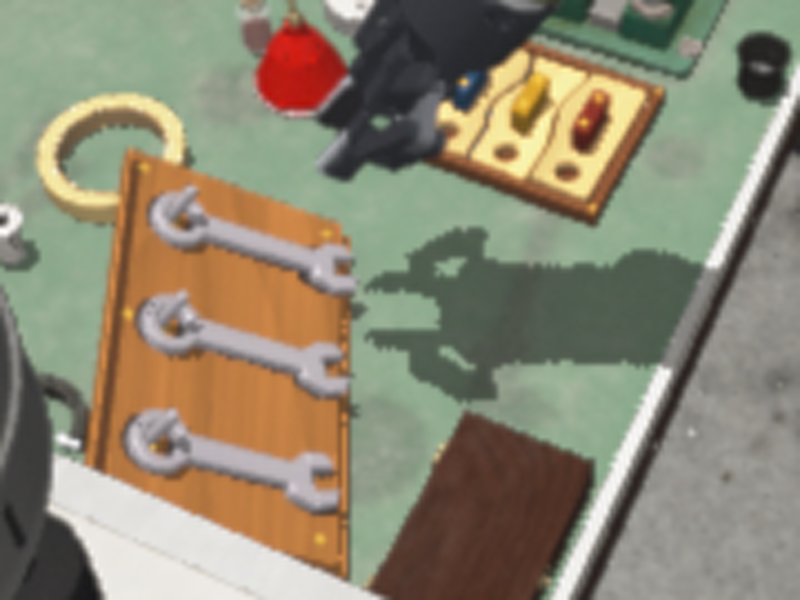

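All three spanners hang. Retreating up and back for the last check.

>>> send_rows(
  plan=[
    [-25,-2,-2,0,0,0],
    [-60,-5,-5,0,0,0],
    [-95,-9,-10,0,0,0],
    [-130,-13,-15,0,0,0],
    [-165,-18,-21,0,0,0],
    [-200,-23,-27,0,0,0],
    [-225,-27,-32,0,0,0],
    [-240,-30,-36,0,0,0],
    [-240,-30,-36,0,0,0],
    [-240,-30,-36,0,0,0],
  ],
)

```text
clock: 98.35
tcp_pos: [0.4184, 0.1113, 0.3245]
orientation: [0.86, -0.112, 0.45, 0.214]
wrist_force: [0.1, -0.1, -0.3]
finger_gap: 0.03
```

```bash
python3 - <<'E'
from h import *
f=np.mean([cam("top")["frame"].astype(float) for _ in range(2)],0).astype(np.uint8)
d=cam("top");s=cam("scene")
cv2.imwrite("pics/g1.png",cv2.resize(f[130:280,125:325],(800,600),interpolation=cv2.INTER_CUBIC))
cv2.imwrite("pics/g2.png",cv2.resize(f[180:244,255:315],(562,600),interpolation=cv2.INTER_CUBIC))
cv2.imwrite("pics/g3.png",cv2.resize(s["frame"][200:335,170:350],(800,600),interpolation=cv2.INTER_CUBIC))
E
```

```text
(no output)
```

View pics/g1.png

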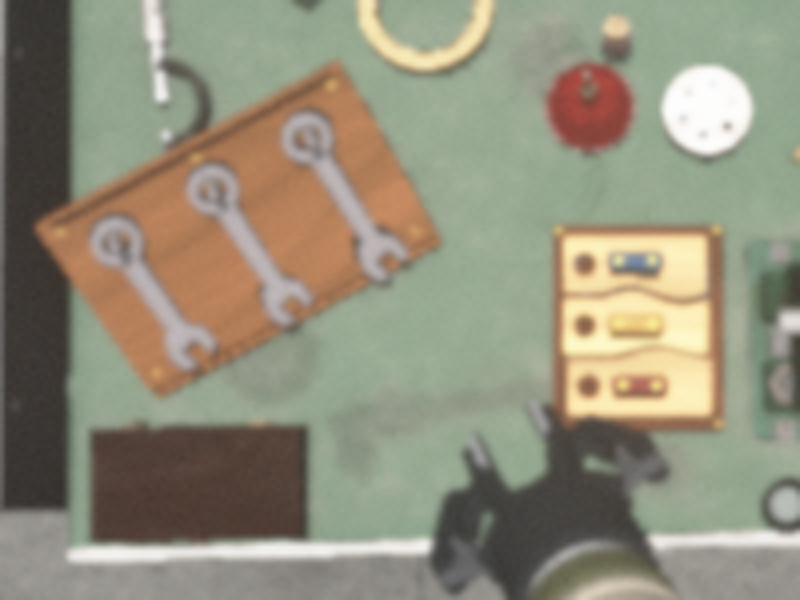

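View pics/g2.png

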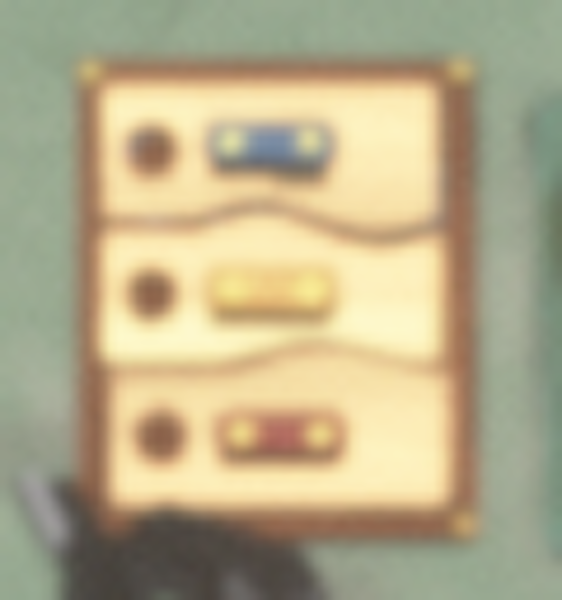

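View pics/g3.png

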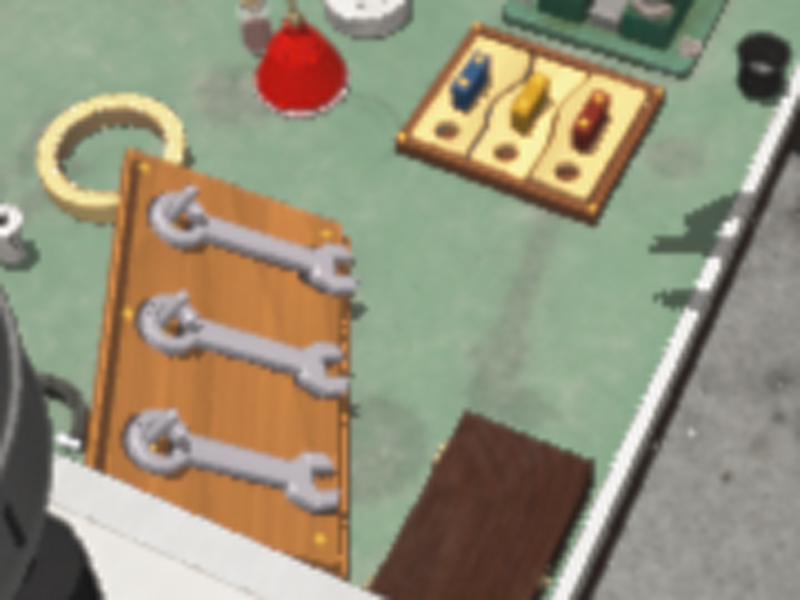

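In all three views the spanners lie flat on the board with the pegs through their eyes. The templates are flush, and the can is still at (590,108). Handing in.

```bash
python3 - <<'E'
from h import *
print(get_state()["clock"]);print(job.hand_in())
E
```

```text
98.55
the job is handed in; nothing more can be done
None
```

I put all three templates back in the tray and hung all three spanners on pegs of their own, and handed the job in at 98.6 s of the 208 s allowed. No verdict came back.

- **Templates:** each lies in the place of its own colour with its hole at the tray's +x end. By the top camera they are about 1 mm (red) and 2–3 mm (ochre, blue) from their painted outlines; the limit is 6 mm. Red and ochre were pressed down until they stopped under about 47 N and 30 N. Blue stopped at the same depth with only about 7 N. In the pictures all three look flush and interlocked. Red first sat about 3 mm towards ochre, so I gripped it again and nudged it into place.
- **Spanners:** spanner 1 is on the left peg, spanner 0 on the middle one and spanner 2 on the right. The last pictures show each eye over its peg and each shank flat on the board. I felt contact with the board only for spanner 0; the other two I let go a few millimetres above it. I did not measure the final eye-to-peg distances; the peg clearance should leave the eyes about 7 mm off, against the 10 mm limit.
- **Oil can:** it shows at the same spot in the top view as at the start.

**Disagreement:** the two cameras differed by about 4–6 mm along y at the tray, more than the stated 2 mm. The top camera fitted the seated positions, so I placed by that one and corrected the scene camera by about one pixel.

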